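# Gauge the trunnion bores of centrifuge buckets and nest them for storage

## Task

Check the ear bore of every square centrifuge bucket on the bench with the double-ended plug gauge, taking the buckets in the order red, yellow, blue (one may be missing): push the slim GO end fully home until the handle meets the ear, draw it out, then press the fat NO-GO end gently and squarely against either mouth of the same bore to confirm that it is refused. Lay the gauge back flat on its green mat, and nest all the buckets upright in one square stack in the white socket, in any order, each fully down. Leave the other things on the bench where they stand.

Things in the scene. Friction and masses are not known exactly. Their poses are not given: they have to be found in the camera images.
- gauge: double-ended plug gauge, 138 mm long, 0.25 kg; origin mid-handle on its axis, x along the axis to the GO end. Square dark handle 30 x 30 mm, x -40 to 40 mm, green band at the GO end, red band at the NO-GO end. GO: slim steel plug, diameter 20 mm, x 40 to 74 mm, tip tapered over 3 mm. NO-GO: fat plug, diameter 28 mm, x -40 to -64 mm. Lying on a handle flat its axis is 15 mm above the surface
- gauge_go_home (a point): point on the gauge's axis 15 mm in front of the handle's GO face (x = +55 mm); it coincides with the centre of an ear's bore when the GO end is fully home, the handle's face against the ear
- gauge_nogo_tip (a point): centre of the end face of the NO-GO end (x = -64 mm)
- mat: flat green gauge mat fixed on the worktop, 100 (x) x 190 (y) x 4 mm thick; origin at the centre of its underside
- stand: white square storage socket fixed on the worktop, 86 x 86 x 40 mm, with a 56 mm square hole through it; empty at first. Origin at the centre of its underside. A bucket in it rests by its shoulder on the socket's top, its origin then 6 mm above the worktop (a second one nested in it 52 mm, a third 98 mm)
- bucket_red: square open aluminium bucket, red band at the rim and on the ear, 80 mm tall, 0.35 kg; may be absent; origin at the centre of its underside, z up. Tapered skirt 44 mm wide below, 50 mm at 34 mm height; shoulder there; head above 64 mm square outside, 56 mm inside, rim at 80 mm. Nested, it stands 46 mm above the lower one. Starts in a fixed grey socket, 86 mm square, 40 mm tall, that keeps it from turning
- bucket_red_bore (a point): centre of the bore in the ear of the red bucket: the ear is a steel block on the bucket's -x face, 38 (x) x 30 (y) x 38 mm (z), top 1 mm below the rim; the bore, diameter 24 mm, runs right through along the bucket's y, axis at bucket x = -51, z = 60 mm, mouths chamfered 1.5 mm
- bucket_red_mouth_left (a point): centre of the bore's mouth on the bucket's +y side, red bucket
- bucket_red_mouth_right (a point): centre of the bore's mouth on the bucket's -y side, red bucket
- bucket_yellow: square open aluminium bucket, yellow band at the rim and on the ear, 80 mm tall, 0.35 kg; may be absent; origin at the centre of its underside, z up. Tapered skirt 44 mm wide below, 50 mm at 34 mm height; shoulder there; head above 64 mm square outside, 56 mm inside, rim at 80 mm. Nested, it stands 46 mm above the lower one. Starts in a fixed grey socket, 86 mm square, 40 mm tall, that keeps it from turning
- bucket_yellow_bore (a point): centre of the bore in the ear of the yellow bucket: the ear is a steel block on the bucket's -x face, 38 (x) x 30 (y) x 38 mm (z), top 1 mm below the rim; the bore, diameter 24 mm, runs right through along the bucket's y, axis at bucket x = -51, z = 60 mm, mouths chamfered 1.5 mm
- bucket_yellow_mouth_left (a point): centre of the bore's mouth on the bucket's +y side, yellow bucket
- bucket_yellow_mouth_right (a point): centre of the bore's mouth on the bucket's -y side, yellow bucket
- bucket_blue: square open aluminium bucket, blue band at the rim and on the ear, 80 mm tall, 0.35 kg; may be absent; origin at the centre of its underside, z up. Tapered skirt 44 mm wide below, 50 mm at 34 mm height; shoulder there; head above 64 mm square outside, 56 mm inside, rim at 80 mm. Nested, it stands 46 mm above the lower one. Starts in a fixed grey socket, 86 mm square, 40 mm tall, that keeps it from turning
- bucket_blue_bore (a point): centre of the bore in the ear of the blue bucket: the ear is a steel block on the bucket's -x face, 38 (x) x 30 (y) x 38 mm (z), top 1 mm below the rim; the bore, diameter 24 mm, runs right through along the bucket's y, axis at bucket x = -51, z = 60 mm, mouths chamfered 1.5 mm
- bucket_blue_mouth_left (a point): centre of the bore's mouth on the bucket's +y side, blue bucket
- bucket_blue_mouth_right (a point): centre of the bore's mouth on the bucket's -y side, blue bucket
- timer: white bench timer with three coloured keys, 58 x 66 x 18 mm; bystander; origin at the centre of its underside
- reagent_c: small white reagent bottle with red cap, 45 mm diameter, 88 mm tall; bystander; origin at the centre of its underside
- tape_roll: roll of tape lying flat, 100 mm diameter, 25 mm tall; bystander; origin at the centre of its underside
There are look-alikes about, which are no part of the job. There is more than one size of the mat; the job needs the larger.

How it is judged:
By the outcome, as a careful person would: the job done as asked, in the order asked, and still so for the second after the job is handed in, with the robot touching nothing.
Of bucket_red, bucket_yellow, bucket_blue only 2 to 3 are there at a start; the rules pass over those that are not, and their reading is None.
At some moment in a run one of gauge may be knocked a few centimetres aside while the robot is not near it.
It also fails if it takes over 210 s, if anything falls off the work surface, if the arm or the gripper's body presses on something with over 40 N, if the wrist force passes 120 N, or if a joint passes its speed limit or range.

## Robot

A 6-joint arm with a two-finger parallel gripper is mounted at the origin on a cart in front of the work surface, level with it; the furniture and walls round the work are solid. World frame = base frame: x ahead of the robot, y to its left, z up, the work surface at z = 0. Lengths are in m, angles in rad, forces in N, time in s.
With the tool pointing down it reaches from about 0.25 to 0.725 m from the base axis. Payload 9.7 kg.
Tool frame: the origin (TCP) lies at the very end of the fingers, on their centre line; the grasp point (between the pads) lies 19 mm behind it (manip.grasp_offset is the distance from the TCP to the grasp point, in m); x points along the fingers, y is the direction in which the jaws open and shut, and the axes are right-handed (so a half turn about x gives the same grasp; the last joint's range is limited). The gripper opens to 85 mm and grips with 20 to 120 N. Pads are 22 mm wide; open, the fingers measure 114 mm over their backs; the gripper's body (76 mm by 85 mm) begins 54 mm behind the grasp point. The pads swing forward as they close: fully open they stand 13 mm farther back than shut.
Start: joints at [-1.239, 0.087, 0.176, 1.66, 0, 1.571], TCP at [0.179, -0.52, 0.231] pointing down, gripper open.
Joint ranges: [-3.13, 3.13], [-0.85, 1.81], [-1.15, 1.24], [-2.2, 2.28], [-1.44, 1.52], [-3.14, 3.14]. Speed limits (rad/s): [2.22, 2.22, 2.57, 3.14, 3.14, 3.14].

## Interface

Orientations are given as a unit quaternion [x, y, z, w].
In Python, from rig import telemetry, eyes, manip gives the robot as it stands.
- The arm moves only by the tool servo_tool, never from a script. Its argument "plan" is a list that holds one entry, the list of rows, each a list of 5 numbers: the closure, from 0 (fully open) to 1 (shut), then the shift along the tool's x, y, z in units of 100 mm (1.0 is 100 mm), then the turn about the tool's x in units of pi rad (1.0 is pi rad). A call has 1 to 8 rows; each row is the pose to reach, as a shift and turn from the pose commanded when the call began, along the tool's axes at that moment, turning the shorter way round; what a row does not reach only later rows make up. A row lasts 1/8 s, in which the tool goes at most 62.5 mm and 10.7 degrees, less where a joint would pass 70% of its speed; a pose out of reach is approached as far as the arm can. A call with a number of a shift or a turn outside -1 to 1 is refused whole. A call with a gripper value outside its range is refused whole. The fingers move at their own pace and stop on an object; "force" is the grip in N (left out, the last holds). Time passes only in rows, so rows that repeat a pose let the fingers close. It gives the time, the measured TCP pose, the force and the opening at its end, in the units of the state.
- telemetry.get_state(): the state, without advancing time (a new reading comes with each control period).
- eyes.snapshot(name): name is "side" or "top" or "wrist"; returns a dict with "pixels" (420x560x3 uint8, blue, green, red), "depth" (420x560 float32, m along the optical axis (not along the pixel's ray), 0 where there is no reading), "camera_matrix" (3x3 intrinsics, pixels), "rvec" (rotation vector, rad) and "tvec" (3), from world to camera coordinates, as OpenCV has them. Camera axes: x right, y down, z forward; pixel columns grow to the right and rows downward; lengths in m; the calibration is good to about 2 mm. A picture is of the moment at which its call begins.
- manip.finish_job(): hands the job in, once; it reports no verdict.
Trained networks look in the newest picture that a camera, given by its name, has taken for a name from the list of things; names that differ only in an ending like _2 or _b are one class to them, and where a whole thing is asked for, a point or a joint stands for the part that bears it (a point fixed in the world has none). Each returns a list of dicts, best first, with "p" (0 to 1); they miss things now and then, are a little off and sometimes report something else, mostly with a low value. They report only what shows in the picture. A call takes as long as a camera call. They do not tell look-alikes from the thing itself.
- eyes.look_for(camera, target): "extent" ([centre column, centre row, width, height] as shares, 0 to 1, of the picture: columns of its width, rows of its height, round what is visible of it).
- eyes.cut_out(camera, target): "pixels" (420x560 bool, what is visible of it) and "extent" ([centre column, centre row, width, height] as shares, 0 to 1, of the picture: columns of its width, rows of its height, round what is visible of it).
The state is a dict: "clock": time; "joint_pos": joint angles; "joint_vel": joint speeds; "tau": joint torques, N m; "ee_pos": TCP position; "eef_rot": TCP orientation; "wrist_force": force on the tool from outside, world axes, zero at the start; "moment": the same for the moment, N m; "gripper_width": finger opening in m.
Only numpy, scipy, OpenCV 4.12 (cv2) and the standard library are available. Lean on these libraries where they do the work, as an engineer would, in place of code of your own. Each camera call takes 0.05 s, during which the arm holds its last target.

## Working session

There is one attempt and no reset: what is moved stays moved. The work goes in short steps, Python scripts to look and compute and a tool call to move; the robot and the scene stay as the last step left them, time stands still between calls to the robot, and variables do not carry over. Pictures are saved under pics/ and viewed, and the job is handed in when it is done.

Besides the shell and the picture viewer there is one more tool, called in YAML: its name, and indented under it one key for each argument. servo_tool: Moves the arm, as the interface text tells. Its arguments: {"type":"object","properties":{"plan":{"type":"array","items":{"type":"array","items":{"type":"array","items":{"type":"number","minimum":-1,"maximum":1}}}},"force":{"type":"number"}},"required":["plan"]}

```bash
ls; mkdir -p pics; python3 - <<'E'
from rig import telemetry, eyes, manip
import cv2
print(telemetry.get_state()); print(manip.grasp_offset)
for n in ["top","side","wrist"]:
    s=eyes.snapshot(n); cv2.imwrite(f"pics/a_{n}.png",s["pixels"]); print(n,s["camera_matrix"].tolist(),s["rvec"],s["tvec"])
E
```

```text
pics
{'clock': 0.0, 'joint_pos': array([-1.23903797e+00,  8.74672390e-02,  1.75137624e-01,  1.65975952e+00,
        4.50698955e-05,  1.57080770e+00]), 'joint_vel': array([ 0.00177979, -0.00035313, -0.0001851 , -0.00045275, -0.00014167,
       -0.00086186]), 'tau': array([-6.72774986e-04, -5.20387101e+01,  4.64805830e+01,  1.63241528e-02,
       -4.38924280e-05,  2.23547005e-06]), 'ee_pos': array([ 0.17908198, -0.51980619,  0.2305809 ]), 'eef_rot': array([-0.69734149, -0.11720655,  0.69746101, -0.11629969]), 'wrist_force': array([-0.02530026,  0.05007918,  0.26773654]), 'moment': array([-0.06689694, -0.0250402 ,  0.01879173]), 'gripper_width': 0.0850708210487995}
0.0187
top [[468.79766705561667, 0.0, 279.9981837938936], [0.0, 468.79766705561667, 205.89725809524072], [0.0, 0.0, 1.0]] [ 1.99107715 -2.20018832  0.27297885] [-0.02711532  0.52536741  1.55800231]
side [[423.99018744149845, 0.0, 291.57269362589346], [0.0, 423.99018744149845, 205.52383006315995], [0.0, 0.0, 1.0]] [ 0.0817027  -2.60730225  1.74619698] [0.54391624 0.09892788 1.30800519]
wrist [[338.24834439958084, 0.0, 271.5430867704886], [0.0, 338.24834439958084, 207.45306398936714], [0.0, 0.0, 1.0]] [-2.32872722  1.66107409  0.27746255] [-0.54959524 -0.04166681  0.38114095]
```

View pics/a_top.png

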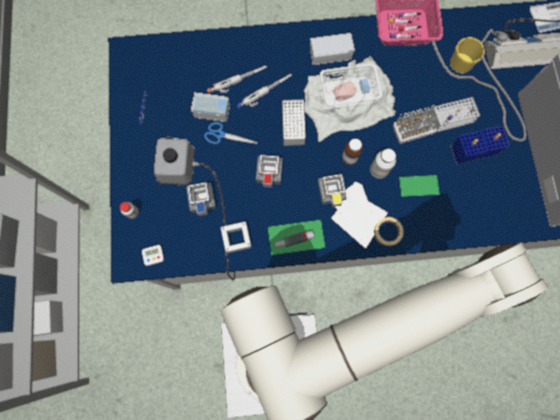

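View pics/a_side.png

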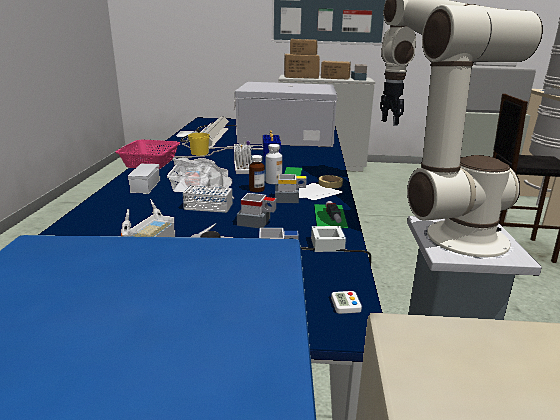

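View pics/a_wrist.png

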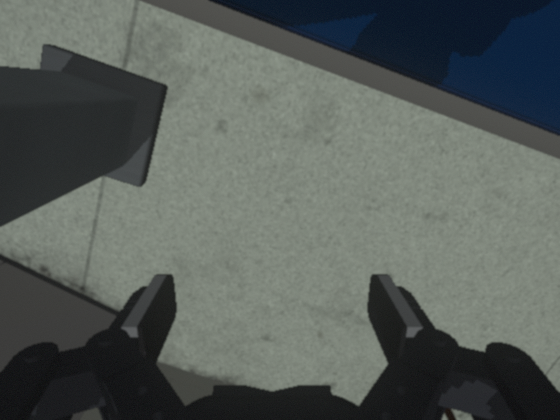

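The top view shows red at (268,168), yellow at (332,190), blue at (200,197), the white socket at (235,237), and the gauge on the large mat at (295,238). The smaller mat at (419,186) is a look-alike. Next I'll measure them.

```bash
cat > h.py <<'E'
from rig import telemetry, eyes, manip
import numpy as np, cv2
from scipy.spatial.transform import Rotation as R
np.set_printoptions(precision=4,suppress=True)
def cloud(s):
    K=s["camera_matrix"];d=s["depth"].astype(float)
    v,u=np.mgrid[:d.shape[0],:d.shape[1]]
    c=np.stack([(u-K[0,2])/K[0,0]*d,(v-K[1,2])/K[1,1]*d,d],-1)
    Rm=cv2.Rodrigues(np.array(s["rvec"]))[0]
    w=(c-np.array(s["tvec"]).ravel())@Rm
    w[d==0]=np.nan
    return w
def proj(s,p):
    q,_=cv2.projectPoints(np.atleast_2d(np.array(p,float)),np.array(s["rvec"]),np.array(s["tvec"]),s["camera_matrix"],None)
    return q[:,0]
def rect(xy):
    r=cv2.minAreaRect((np.asarray(xy)*1000).astype(np.float32)); return r
def st():
    s=telemetry.get_state(); r=R.from_quat(s["eef_rot"]).as_matrix()
    print("t",round(s["clock"],2),"tcp",s["ee_pos"],"x",r[:,0],"y",r[:,1],"yang",round(np.degrees(np.arctan2(r[1,1],r[0,1])),2),"F",s["wrist_force"],"M",s["moment"],"w",round(s["gripper_width"],4),"q",s["joint_pos"])
    return s,r
def move(tgt,yang=None):
    """print units for shift to target TCP world pos and yaw of tool y"""
    s=telemetry.get_state(); r=R.from_quat(s["eef_rot"]).as_matrix()
    d=r.T@(np.array(tgt)-s["ee_pos"])/0.1
    t=None
    if yang is not None:
        cur=np.degrees(np.arctan2(r[1,1],r[0,1]))
        a=(yang-cur+90)%180-90   # world yaw change, half turn equiv
        t=-a/180  # tool x down -> negative
    print("cmd xyz",d,"turn",t)
E
python3 - <<'E'
from h import *
s=eyes.snapshot("top"); w=cloud(s)
im=cv2.resize(s["pixels"][130:290,100:440],None,fx=2.35,fy=2.35,interpolation=cv2.INTER_CUBIC); cv2.imwrite("pics/b.png",im)
st()
for n in ["gauge","mat","stand","bucket_red","bucket_yellow","bucket_blue","timer","reagent_c","tape_roll"]:
    for r in eyes.cut_out("top",n)[:3]:
        m=r["pixels"]; p=w[m]; p=p[~np.isnan(p[:,0])]
        zt=np.percentile(p[:,2],[5,50,95])
        print(n,round(r["p"],2),m.sum(),(np.array(r["extent"])*[560,420,560,420]).round(),"med",np.median(p,0),"z",zt,rect(p[:,:2]))
print("table z",np.nanmedian(w[140:150,180:220,2]))
E
```

```text
t 0.2 tcp [ 0.1791 -0.5198  0.2308] x [-0.0003  0.0008 -1.    ] y [ 0.3257 -0.9455 -0.0009] yang -70.99 F [-0.3586  0.5964 -0.5634] M [-0.009   0.0151  0.0266] w 0.0858 q [-1.239   0.0872  0.1754  1.6598 -0.      1.5708]
gauge 0.84 296 [294. 240.  37.  13.] med [ 0.4065 -0.1218  0.0337] z [0.0208 0.0337 0.0404] ((406.82611083984375, -115.23883819580078), (29.143104553222656, 133.8905487060547), 11.544853210449219)
mat 0.79 1035 [295. 239.  60.  35.] med [ 0.4282 -0.127   0.0052] z [-0.001   0.0052  0.012 ] ((418.6988220214844, -124.00079345703125), (99.5272216796875, 188.357177734375), 1.5332216024398804)
mat 0.73 752 [419. 185.  44.  22.] med [ 0.5643 -0.5912  0.0041] z [-0.0023  0.0041  0.0102] ((565.3479614257812, -591.2244262695312), (81.21077728271484, 144.00096130371094), 0.02763504348695278)
mat 0.58 512 [199. 201.  22.  30.] med [0.591  0.199  0.0655] z [0.0092 0.0655 0.0904] ((570.5975952148438, 197.17970275878906), (103.75302124023438, 65.87348937988281), 4.9468674659729)
stand 0.6 468 [236. 239.  29.  32.] med [0.4383 0.0845 0.0395] z [0.0026 0.0395 0.0468] ((440.137908935
[... 1362 characters left out ...]
9, -450.2587890625), (102.3347396850586, 98.24671173095703), 55.96263885498047)
reagent_c 0.53 470 [335. 191.  20.  27.] med [ 0.5726 -0.2726  0.0648] z [0.0087 0.0648 0.0901] ((554.3615112304688, -269.3795471191406), (100.7315673828125, 63.30579376220703), 3.5811374187469482)
tape_roll 0.59 288 [388. 231.  27.  28.] med [ 0.4048 -0.4454  0.0244] z [0.0075 0.0244 0.0317] ((403.5627746582031, -447.25347900390625), (90.11589813232422, 98.29290771484375), 47.909576416015625)
tape_roll 0.2 477 [269. 172.  21.  32.] med [ 0.6723 -0.0483  0.0645] z [0.0091 0.0645 0.0917] ((648.61474609375, -46.521324157714844), (68.71353912353516, 104.71304321289062), 80.2277603149414)
table z 0.004105238992839101
```

```bash
ls pics
```

```text
a_side.png
a_top.png
a_wrist.png
b.png
```

View pics/b.png

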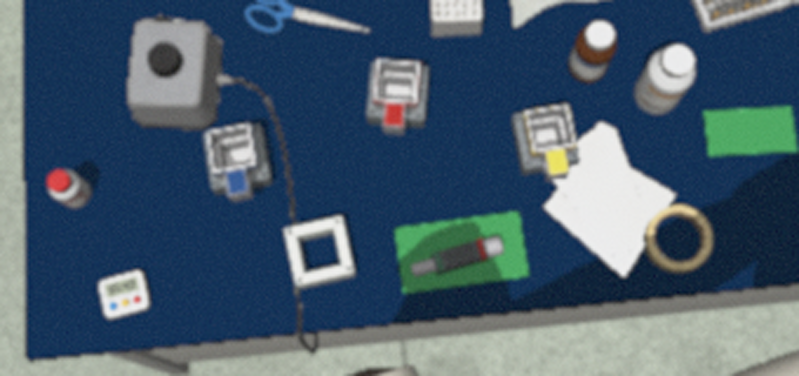

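```bash
python3 - <<'E'
from h import *
move([0.40,-0.15,0.30],11.5)
s=eyes.snapshot("wrist"); S,r=st()
Rm=cv2.Rodrigues(np.array(s["rvec"]))[0]; c=-Rm.T@np.array(s["tvec"]).ravel()
print("cam in tool",r.T@(c-S["ee_pos"]), "axes(rows cam xyz in tool)\n",Rm@r)
E
```

```text
cmd xyz [-0.687  -2.7788 -3.2933] turn -0.45828227130094523
t 0.7 tcp [ 0.1792 -0.52    0.2313] x [-0. -0. -1.] y [ 0.3257 -0.9455  0.    ] yang -70.99 F [-0.6021 -0.1253  0.1047] M [0.0058 0.0195 0.0063] w 0.0855 q [-1.239   0.0869  0.1759  1.6598 -0.      1.5708]
cam in tool [-0.143  -0.0001 -0.0839] axes(rows cam xyz in tool)
 [[-0.0004  1.      0.0003]
 [-0.324  -0.0004  0.9461]
 [ 0.9461  0.0003  0.324 ]]
```

servo_tool:
  plan:
    - [[0,-0.3,-0.5,-0.5,0],[0,-0.7,-0.8,-1,0],[0,-0.7,-0.9,-1,-0.05],[0,-0.7,-0.9,-1,-0.1],[0,-0.7,-0.9,-1,-0.15],[0,-0.7,-0.9,-1,-0.2]]

```text
clock: 1.45
ee_pos: [0.2445, -0.4022, 0.3015]
eef_rot: [-0.626, -0.328, 0.626, -0.328]
wrist_force: [-0.1, -0.3, -0.3]
gripper_width: 0.0854
```

```bash
python3 - <<'E'
from h import *
st();move([0.40,-0.15,0.30],11.5)
E
```

```text
t 1.45 tcp [ 0.2445 -0.4022  0.3015] x [ 0.0002 -0.0003 -1.    ] y [ 0.8224 -0.5689  0.0003] yang -34.67 F [-0.1323 -0.2975 -0.3483] M [-0.0143  0.0079 -0.0286] w 0.0854 q [-1.0246 -0.0642  0.162   1.7966 -0.      1.1513]
cmd xyz [ 0.0141 -0.1557 -2.9589] turn -0.2565138209251813
```

servo_tool:
  plan:
    - [[0,0,0,-0.6,-0.05],[0,0,-0.05,-1,-0.1],[0,0,-0.05,-1,-0.15],[0,0,-0.05,-1,-0.2],[0,0,-0.05,-1,-0.257]]

```text
clock: 2.08
ee_pos: [0.2977, -0.3174, 0.3015]
eef_rot: [0.447, 0.548, -0.447, 0.548]
wrist_force: [0.1, -0.4, 0.1]
gripper_width: 0.0854
```

```bash
python3 - <<'E'
from h import *
st();move([0.40,-0.15,0.30],11.5)
E
```

```text
t 2.08 tcp [ 0.2977 -0.3174  0.3015] x [ 0.0003 -0.0003 -1.    ] y [0.9795 0.2014 0.0002] yang 11.62 F [ 0.0553 -0.4459  0.1439] M [-0.0523 -0.0211 -0.0136] w 0.0854 q [-0.8173 -0.1466  0.0869  1.8039 -0.      0.5508]
cmd xyz [ 0.0144  1.3387 -1.4334] turn 0.000653390764510833
```

servo_tool:
  plan:
    - [[0,0,0.4,-0.4,0],[0,0,0.8,-0.8,0],[0,0,1,-1,0],[0,0,1,-1,0]]

```text
clock: 2.58
ee_pos: [0.3769, -0.1986, 0.3014]
eef_rot: [0.448, 0.547, -0.448, 0.547]
wrist_force: [0.0, 0.5, 0.3]
gripper_width: 0.0856
```

```bash
python3 - <<'E'
from h import *
st();move([0.40,-0.15,0.30],11.5)
s=eyes.snapshot("wrist");cv2.imwrite("pics/c.png",s["pixels"])
w=cloud(s)
for n in ["gauge","mat"]:
    for r in eyes.cut_out("wrist",n)[:2]:
        m=r["pixels"]; p=w[m]; p=p[~np.isnan(p[:,0])]
        print(n,r["p"],m.sum(),np.median(p,0),np.percentile(p[:,2],[5,50,95]),rect(p[:,:2]))
E
```

```text
t 2.58 tcp [ 0.3769 -0.1986  0.3014] x [ 0.0002  0.     -1.    ] y [0.9801 0.1986 0.0002] yang 11.45 F [0.0145 0.519  0.3042] M [0.0393 0.0277 0.0602] w 0.0856 q [-0.485  -0.1675  0.0686  1.8067  0.0002  0.8859]
cmd xyz [ 0.0136  0.3227 -0.4302] turn -0.0002612509961592322
gauge 0.7 2985 [ 0.4061 -0.1161  0.0338] [0.021  0.0338 0.0356] ((409.3861389160156, -114.38717651367188), (36.487300872802734, 141.70941162109375), 11.665332794189453)
mat 0.95 9664 [ 0.4275 -0.114   0.0045] [0.0031 0.0045 0.0059] ((418.7099609375, -125.27655792236328), (101.06983947753906, 190.487548828125), 2.3320348262786865)
mat 0.62 927 [ 0.569  -0.5445  0.0035] [0.0022 0.0035 0.0048] ((476.2643127441406, -394.45941162109375), (71.81612396240234, 445.83465576171875), 31.57279396057129)
```

View pics/c.png

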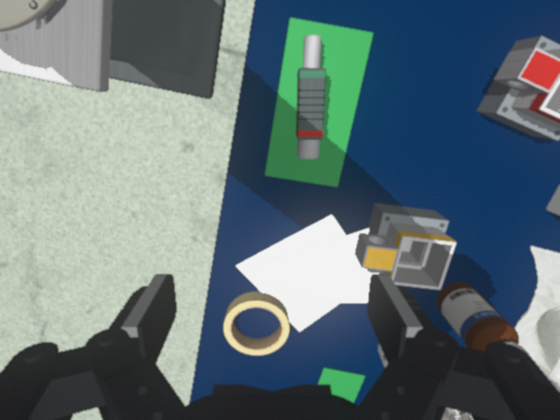

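The wrist view shows the gauge on the large mat, green band at (312,75) and red band at (310,133). The yellow bucket is at (405,258) and the red one at (540,75). I'll refine the gauge pose from its handle top face.

```bash
cat >> h.py <<'E'
def gauge(s,zmin=0.0305,zmax=0.040,c=(0.41,-0.115),rad=0.09):
    w=cloud(s); m=(w[...,2]>zmin)&(w[...,2]<zmax)&(np.hypot(w[...,0]-c[0],w[...,1]-c[1])<rad)
    n,l,stt,ce=cv2.connectedComponentsWithStats(m.astype(np.uint8))
    k=1+np.argmax(stt[1:,4]); p=w[l==k]
    return rect(p[:,:2]),len(p),np.median(p[:,2]),p
E
python3 - <<'E'
from h import *
s=eyes.snapshot("wrist")
r,n,z,p=gauge(s);print(r,n,z)
r,n,z,p=gauge(eyes.snapshot("top"));print(r,n,z)
E
```

```text
((410.8456726074219, -133.3447265625), (30.26538848876953, 103.4710693359375), 10.965351104736328) 2117 0.034369796868626734
((408.02154541015625, -116.4765625), (30.49506378173828, 75.66487121582031), 11.62265396118164) 133 0.035168342708043795
```

```bash
python3 - <<'E'
from h import *
s=eyes.snapshot("wrist"); w=cloud(s)
im=cv2.resize(s["pixels"][20:180,250:390],None,fx=4,fy=4,interpolation=cv2.INTER_CUBIC);cv2.imwrite("pics/d.png",im)
u=np.array([-.197,.98])
for c in [(408.6,-121.5),(409.4,-119.3),(408,-116.5)]:
    c=np.array(c)/1000
    P=[list(c+u*a)+[0.034] for a in (0.04,-0.04)]
    print(proj(s,P), (proj(s,P)-[250,20])*4)
move([0.4085,-0.12,0.3],11.5)
E
```

```text
[[313.3858  65.2812]
 [310.9118 137.5366]] [[253.5432 181.1248]
 [243.6474 470.1462]]
[[314.5403  63.3438]
 [311.9881 135.84  ]] [[258.1614 173.3753]
 [247.9525 463.3602]]
[[313.9083  60.4116]
 [311.3906 133.2736]] [[255.6333 161.6465]
 [245.5626 453.0946]]
cmd xyz [ 0.0131  0.4776 -0.7272] turn -0.00171356628679978
```

View pics/d.png

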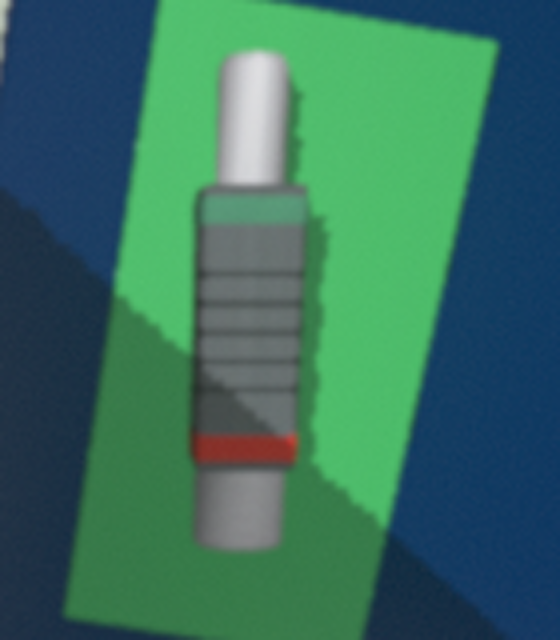

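servo_tool:
  plan:
    - [[0,0,0.4,-0.4,0],[0,0.3,0.48,-0.74,0],[0,0.9,0.48,-0.74,0],[0,1,0.48,-0.74,0],[0,1,0.48,-0.74,0]]

```text
clock: 3.5
ee_pos: [0.4088, -0.1186, 0.2025]
eef_rot: [0.449, 0.546, -0.449, 0.547]
wrist_force: [-0.1, 0.4, 0.2]
gripper_width: 0.0853
```

```bash
python3 - <<'E'
from h import *
st();move([0.4085,-0.1215,0.007],11.5)
s=eyes.snapshot("wrist");cv2.imwrite("pics/e.png",s["pixels"])
r,n,z,p=gauge(s);print(r,n,z)
E
```

```text
t 3.5 tcp [ 0.4088 -0.1186  0.2025] x [ 0.0006 -0.0002 -1.    ] y [0.9809 0.1943 0.0006] yang 11.2 F [-0.0762  0.4113  0.2438] M [ 0.0206 -0.0078 -0.0175] w 0.0853 q [-0.2823 -0.2184 -0.1689  1.6196 -0.0001  1.0929]
cmd xyz [ 1.9553 -0.0095  0.0273] turn -0.0016416980550914672
((410.8627624511719, -133.4500732421875), (30.148643493652344, 104.381103515625), 11.176985740661621) 2868 0.03426893236518727
```

View pics/e.png

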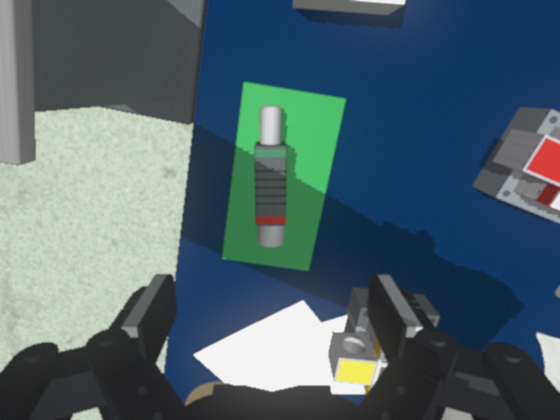

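servo_tool:
  plan:
    - [[0,0.5,-0.01,0.03,0],[0,1,-0.01,0.03,0]]

```text
clock: 3.8
ee_pos: [0.4104, -0.1224, 0.1034]
eef_rot: [0.45, 0.545, -0.448, 0.548]
wrist_force: [0.1, -1.0, 0.7]
gripper_width: 0.0854
```

servo_tool:
  plan:
    - [[0,0.5,0,0,0],[0,0.85,0,0,0],[0,0.95,0,0,0],[0,0.95,0,0,0],[1,0.95,0,0,0],[1,0.95,0,0,0],[1,0.95,0,0,0],[1,0.95,0,0,0]]
  force: 80

```text
clock: 4.8
ee_pos: [0.409, -0.1212, 0.0072]
eef_rot: [0.449, 0.546, -0.448, 0.547]
wrist_force: [-0.2, 0.2, 4.4]
gripper_width: 0.0285
```

```bash
python3 - <<'E'
from h import *
st()
s=eyes.snapshot("wrist");cv2.imwrite("pics/f.png",s["pixels"])
E
```

```text
t 4.8 tcp [ 0.409  -0.1212  0.0072] x [ 0.0014 -0.0004 -1.    ] y [0.9807 0.1955 0.0013] yang 11.27 F [-0.2225  0.202   4.4342] M [ 0.0635  0.0881 -0.015 ] w 0.0285 q [-0.2883 -0.1815 -0.517   1.2338  0.      1.0858]
```

View pics/f.png

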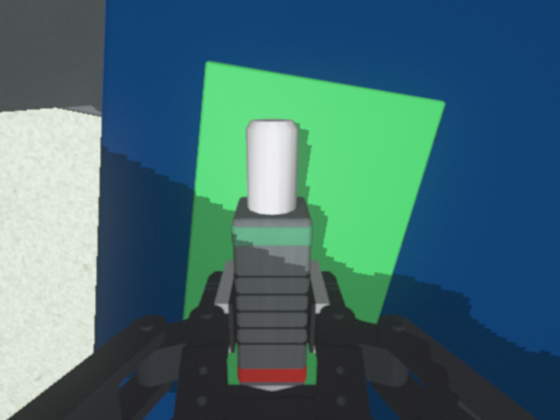

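servo_tool:
  plan:
    - [[1,-0.2,0,0,0],[1,-0.6,0,0,0],[1,-1,0,0,0],[1,-1,0,0,0]]

```text
clock: 5.35
ee_pos: [0.4097, -0.1215, 0.1089]
eef_rot: [0.449, 0.545, -0.448, 0.548]
wrist_force: [1.0, 0.2, -2.7]
gripper_width: 0.0289
```

```bash
python3 - <<'E'
from h import *
S,r=st()
s=eyes.snapshot("wrist");cv2.imwrite("pics/g.png",s["pixels"])
w=cloud(s); t=(w-S["ee_pos"])@r
m=(t[...,0]<0.005)&(t[...,0]>-0.045)&(abs(t[...,1])<0.03)&(t[...,2]<0.1)&(t[...,2]>-0.1)&(np.arange(420)[:,None]<380)
for lo,hi in [(-.09,-.04),(-.045,-.0)]:
    q=t[m&(t[...,2]>lo)&(t[...,2]<hi)]
    print(len(q),np.percentile(q,[1,50,99],axis=0), "top",np.percentile(q[:,0],[2,5,10]))
for a in np.arange(-.08,-.0,.004):
    q=t[m&(t[...,2]>a)&(t[...,2]<a+.004)&(t[...,0]<0)]
    if len(q)>5: print(round(a,4),len(q),"x top",np.percentile(q[:,0],5),"y",np.percentile(q[:,1],[2,98]),np.mean(np.percentile(q[:,1],[2,98])))
move([0.60,-0.15,0.2],11.5)
E
```

```text
t 5.35 tcp [ 0.4097 -0.1215  0.1089] x [ 0.0042 -0.0013 -1.    ] y [0.9807 0.1955 0.0039] yang 11.27 F [ 0.9673  0.1622 -2.669 ] M [ 0.0186 -0.0068  0.0509] w 0.0289 q [-0.2882 -0.2248 -0.3546  1.4366 -0.      1.0858]
4699 [[-0.0233 -0.0095 -0.0737]
 [-0.0207  0.0003 -0.0582]
 [-0.0118  0.0099 -0.0401]] top [-0.023  -0.0226 -0.0222]
11650 [[-0.0443 -0.0266 -0.0441]
 [-0.0272 -0.     -0.0165]
 [-0.0066  0.0268 -0.0007]] top [-0.0433 -0.0389 -0.0347]
-0.076 349 x top -0.021097262696930796 y [-0.0077  0.0081] 0.00020066283317856943
-0.072 611 x top -0.022627545996774398 y [-0.009   0.0093] 0.00016032681098699167
-0.068 567 x top -0.0225675186003714 y [-0.0091  0.0094] 0.0001802361400255522
-0.064 568 x top -0.022530490598843038 y [-0.0091  0.0095] 0.0001624307423414217
-0.06 546 x top -0.022532136108283567 y [-0.0093  0.0097] 0.0002182625577057994
-0.056 528 x top -0.022546159977243404 y [-0.0089  0.0092] 0.00017308694080632632
-0.052 506 x top -0.022559915192918143 y [-0.009   0.0094] 0.0001708726436901991
-0.048 497 x top -0.022688632950312423 y [-0.0091  0.0095] 0.0002008597326763929
[... 256 characters left out ...]
1 x top -0.028357988392432497 y [-0.0142  0.0143] 4.738530482426527e-05
-0.028 744 x top -0.02819410378901209 y [-0.0141  0.0144] 0.00015978667162552286
-0.024 713 x top -0.028121370782979924 y [-0.014   0.0145] 0.0002532701490578597
-0.02 707 x top -0.02805868221231393 y [-0.014   0.0143] 0.00013766746280138593
-0.016 888 x top -0.04443229056683694 y [-0.0255  0.0256] 1.7662924137079247e-05
-0.012 2236 x top -0.04144514969936877 y [-0.0208  0.0211] 0.00012316631520563684
-0.008 1803 x top -0.03960431855571145 y [-0.0274  0.0277] 0.00011789105093668734
-0.004 802 x top -0.04045962214247749 y [-0.0158  0.0161] 0.0001268579012497599
cmd xyz [-0.9286  1.8194  0.6565] turn -0.0012670078733283358
```

View pics/g.png

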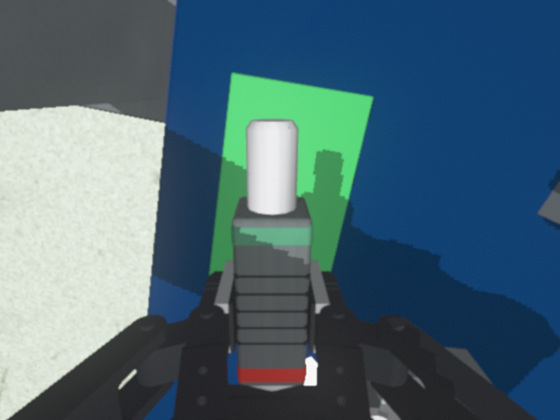

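servo_tool:
  plan:
    - [[1,-0.4,0.3,0.1,0],[1,-0.9,0.6,0.3,0],[1,-0.95,0.95,0.33,0],[1,-0.95,0.95,0.33,0]]

```text
clock: 5.9
ee_pos: [0.5093, -0.1347, 0.199]
eef_rot: [0.448, 0.548, -0.449, 0.546]
wrist_force: [0.1, -0.7, -3.9]
gripper_width: 0.0288
```

servo_tool:
  plan:
    - [[1,0,0.4,0.1,0],[1,0,0.7,0.25,0],[1,0,0.8,0.33,0],[1,0,0.8,0.33,0],[1,0,0.8,0.33,0]]

```text
clock: 6.52
ee_pos: [0.5918, -0.1515, 0.2011]
eef_rot: [0.448, 0.547, -0.449, 0.546]
wrist_force: [0.2, -0.7, -1.3]
gripper_width: 0.029
```

```bash
python3 - <<'E'
from h import *
S,r=st()
s=eyes.snapshot("wrist");cv2.imwrite("pics/i.png",s["pixels"])
w=cloud(s)
np.savez("red1.npz",w=w,p=s["pixels"])
for n in ["bucket_red"]:
  for q in eyes.cut_out("wrist",n)[:2]:
    m=q["pixels"];p=w[m];p=p[~np.isnan(p[:,0])];print(q["p"],m.sum(),np.median(p,0)); 
    for lo,hi in [(.083,.095),(.036,.046)]:
        g=p[(p[:,2]>lo)&(p[:,2]<hi)]
        if len(g)>10: print(lo,len(g),np.median(g[:,2]),rect(g[:,:2]))
E
```

```text
t 6.53 tcp [ 0.5918 -0.1515  0.2011] x [-0.0009  0.0002 -1.    ] y [ 0.9808  0.1952 -0.0009] yang 11.26 F [ 0.185  -0.737  -1.3447] M [ 0.0669 -0.0202  0.0299] w 0.029 q [-0.2507  0.2279  0.2763  1.6202 -0.      1.1237]
0.89 11685 [ 0.6704 -0.0465  0.0708]
0.083 4723 0.08601574583161463 ((649.7801513671875, -49.70494842529297), (65.04876708984375, 102.52906799316406), 79.97805786132812)
0.036 1610 0.04396175470111967 ((667.452880859375, -49.87467956542969), (72.42478942871094, 85.68555450439453), 0.49178546667099)
```

View pics/i.png

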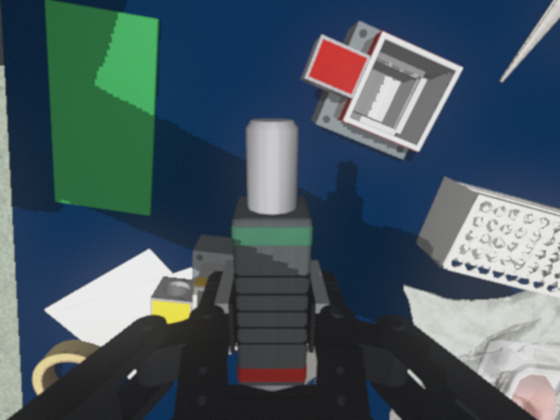

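```bash
cat >> h.py <<'E'
GO=np.array([-0.0127,0.0002,0.0]) # gauge origin in tool
def bucket(w,m=None,zr=(0.083,0.095),c=None,rad=0.1):
    ok=(w[...,2]>zr[0])&(w[...,2]<zr[1])
    if m is not None: ok&=m
    if c is not None: ok&=np.hypot(w[...,0]-c[0],w[...,1]-c[1])<rad
    p=w[ok]; (cx,cy),(a,b),ang=rect(p[:,:2])
    if a>b: ang-=90; a,b=b,a     # ang now = direction of short side = bucket y
    yd=np.array([np.cos(np.radians(ang)),np.sin(np.radians(ang))])
    if yd[1]<0: yd=-yd
    xd=np.array([yd[1],-yd[0]])
    c=np.array([cx,cy])/1000
    yaw=np.degrees(np.arctan2(xd[1],xd[0]))
    return dict(c=c+0.019*xd,bore=c-0.032*xd,yaw=yaw,xd=xd,yd=yd,size=(a,b),n=len(p),z=np.median(p[:,2]))
def gtgt(bore,yaw,d,z=0.066):
    """TCP target with gauge origin at bore + d*ydir, gauge x along +ydir"""
    a=np.radians(yaw); yd=np.array([-np.sin(a),np.cos(a),0]); xd=np.array([np.cos(a),np.sin(a),0])
    r=np.stack([[0,0,-1],xd,-yd],1)
    return np.array([*bore,z])+d*yd-r@GO
E
python3 - <<'E'
from h import *
q=eyes.cut_out("wrist","bucket_red")[0]["pixels"]
s=eyes.snapshot("wrist");w=cloud(s)
for m in (q,None):
  b=bucket(w,m,c=(.66,-.05)); print(b)
# independent yaw: ear side lines via ear color
im=s["pixels"].astype(int); red=(im[...,2]>150)&(im[...,1]<90)&(w[...,2]>.08)
print("ear red",red.sum(),rect(w[red][:,:2]),np.median(w[red],0))
t=gtgt(b["bore"],b["yaw"],-.105);print(t);move(t,b["yaw"])
E
```

```text
{'c': array([ 0.6686, -0.0531]), 'bore': array([ 0.6184, -0.0442]), 'yaw': np.float64(-10.04241943359375), 'xd': array([ 0.9847, -0.1744]), 'yd': array([0.1744, 0.9847]), 'size': (64.92444610595703, 102.77359008789062), 'n': 4702, 'z': np.float64(0.08601546739140703)}
{'c': array([ 0.6686, -0.0531]), 'bore': array([ 0.6184, -0.0442]), 'yaw': np.float64(-10.040740966796873), 'xd': array([ 0.9847, -0.1743]), 'yd': array([0.1743, 0.9847]), 'size': (64.92513275146484, 102.77303314208984), 'n': 4713, 'z': np.float64(0.0860125045101983)}
ear red 1743 ((618.0783081054688, -44.257301330566406), (24.945714950561523, 32.804115295410156), 79.56868743896484) [ 0.6179 -0.0439  0.086 ]
[ 0.5999 -0.1476  0.0533]
cmd xyz [ 1.4853  0.0802 -0.0246] turn 0.11839049646476335
```

servo_tool:
  plan:
    - [[1,0.3,0.08,-0.02,0.05],[1,0.7,0.08,-0.02,0.1],[1,1,0.08,-0.02,0.118],[1,1,0.08,-0.02,0.118],[1,1,0.08,-0.02,0.118]]

```text
clock: 7.35
ee_pos: [0.6008, -0.1482, 0.1031]
eef_rot: [0.542, 0.454, -0.541, 0.456]
wrist_force: [-0.2, 0.1, -0.8]
gripper_width: 0.0294
```

```bash
python3 - <<'E'
from h import *
st()
s=eyes.snapshot("wrist");w=cloud(s);cv2.imwrite("pics/j.png",s["pixels"])
b=bucket(w,None,c=(.66,-.05)); print(b)
t=gtgt((.6184,-.0442),-10.04,-.105);print(t);move(t,-10.04)
E
```

```text
t 7.35 tcp [ 0.6008 -0.1482  0.1031] x [ 0.0018 -0.0004 -1.    ] y [ 0.9851 -0.1718  0.0019] yang -9.89 F [-0.1837  0.0928 -0.8372] M [0.0237 0.0213 0.0028] w 0.0294 q [-0.2419  0.2383  0.0998  1.4304  0.      1.5016]
{'c': array([ 0.6667, -0.0617]), 'bore': array([ 0.6165, -0.053 ]), 'yaw': np.float64(-9.808486938476557), 'xd': array([ 0.9854, -0.1704]), 'yd': array([0.1704, 0.9854]), 'size': (47.20644760131836, 102.21931457519531), 'n': 10460, 'z': np.float64(0.08592568641912085)}
[ 0.5999 -0.1476  0.0533]
cmd xyz [ 0.5012 -0.0145 -0.0056] turn 0.0007299411137965074
```

View pics/j.png

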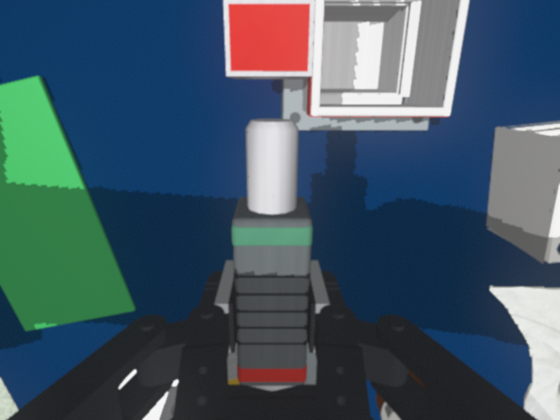

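servo_tool:
  plan:
    - [[1,0.3,-0.01,0,0],[1,0.5,-0.01,0,0],[1,0.5,-0.01,0,0],[1,0.5,-0.01,0,0]]

```text
clock: 7.9
ee_pos: [0.5999, -0.1481, 0.0524]
eef_rot: [0.542, 0.454, -0.541, 0.455]
wrist_force: [-0.0, -0.8, -1.8]
gripper_width: 0.0289
```

```bash
cat >>h.py <<'E'
def earline(s,S,r,col):
    """near face of ear/side edges in tool frame from top-surface points z>.08"""
    w=cloud(s); t=(w-S["ee_pos"])@r
    m=(w[...,2]>.081)&(w[...,2]<.092)&(abs(t[...,1])<.035)&(t[...,2]<-.07)
    n,l,stt,ce=cv2.connectedComponentsWithStats(m.astype(np.uint8))
    q=t[m]; 
    out=[]
    for a in np.arange(q[:,2].min(),q[:,2].max(),.005):
        g=q[(q[:,2]>a)&(q[:,2]<a+.005)]
        if len(g)>20: out.append((round(a,4),round(g[:,1].min(),4),round(g[:,1].max(),4)))
    return out,q[:,2].max()
E
python3 - <<'E'
from h import *
S,r=st()
s=eyes.snapshot("wrist");cv2.imwrite("pics/k.png",s["pixels"])
print(earline(s,S,r,None))
t=gtgt((.6184,-.0442),-10.04,-.105);print(t);move(t,-10.04)
t=gtgt((.6184,-.0442),-10.04,-.055);print(t);move(t,-10.04)
E
```

```text
t 7.9 tcp [ 0.5999 -0.1481  0.0524] x [ 0.0012 -0.0003 -1.    ] y [ 0.9849 -0.173   0.0012] yang -9.96 F [-0.039  -0.8292 -1.7888] M [-0.0076 -0.0227 -0.0792] w 0.0289 q [-0.242   0.251   0.0169  1.3355  0.      1.5026]
([(np.float64(-0.1087), np.float64(-0.0193), np.float64(0.023)), (np.float64(-0.1037), np.float64(-0.0193), np.float64(0.0228)), (np.float64(-0.0987), np.float64(-0.0192), np.float64(0.0228)), (np.float64(-0.0937), np.float64(-0.0194), np.float64(0.0228)), (np.float64(-0.0887), np.float64(0.0182), np.float64(0.0228)), (np.float64(-0.0837), np.float64(0.0182), np.float64(0.0228)), (np.float64(-0.0787), np.float64(0.0181), np.float64(0.035)), (np.float64(-0.0737), np.float64(0.0182), np.float64(0.0349))], np.float64(-0.07291654650366663))
[ 0.5999 -0.1476  0.0533]
cmd xyz [-0.0064 -0.0027 -0.0049] turn 0.0004486756678521115
[ 0.6086 -0.0983  0.0533]
cmd xyz [-0.0064 -0.002  -0.5049] turn 0.0004486756678521115
```

View pics/k.png

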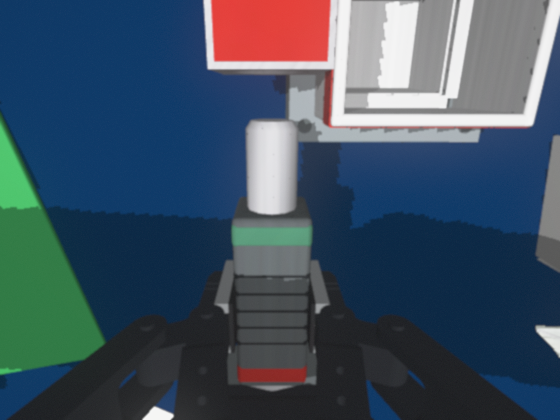

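servo_tool:
  plan:
    - [[1,-0.007,-0.004,-0.1,0],[1,-0.007,-0.004,-0.2,0],[1,-0.007,-0.004,-0.28,0],[1,-0.007,-0.004,-0.36,0],[1,-0.007,-0.004,-0.43,0],[1,-0.007,-0.004,-0.47,0],[1,-0.007,-0.004,-0.485,0],[1,-0.007,-0.004,-0.485,0]]

```text
clock: 8.95
ee_pos: [0.6075, -0.1, 0.0521]
eef_rot: [0.542, 0.455, -0.541, 0.455]
wrist_force: [-0.9, 1.5, -0.1]
gripper_width: 0.0287
```

```bash
python3 - <<'E'
from h import *
S,r=st(); print("F tool",r.T@S["wrist_force"])
s=eyes.snapshot("wrist");cv2.imwrite("pics/l.png",s["pixels"])
t=gtgt((.6184,-.0442),-10.04,-.055);print(t);move(t,-10.04)
E
```

```text
t 8.95 tcp [ 0.6075 -0.1     0.0521] x [ 0.0003  0.0004 -1.    ] y [ 0.9849 -0.1731  0.0002] yang -9.97 F [-0.8767  1.4798 -0.0534] M [ 0.2971 -0.0572 -0.0086] w 0.0287 q [-0.1633  0.2469  0.0113  1.335   0.0004  1.5814]
F tool [ 0.0537 -1.1196 -1.3056]
[ 0.6086 -0.0983  0.0533]
cmd xyz [-0.0121  0.0082 -0.0183] turn 0.0003960223378198988
```

View pics/l.png

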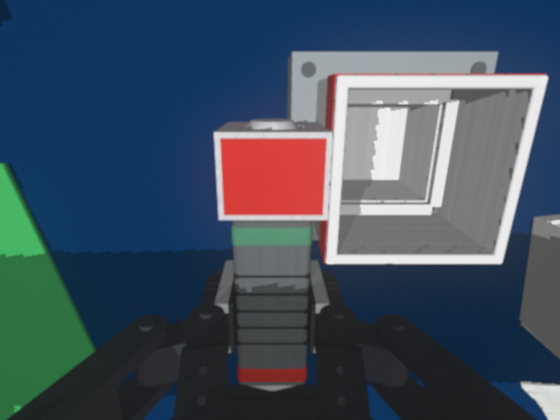

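The GO plug is through the ear: its tip shows past the far face at (272,125), with almost no side force. Next I'll push until the handle meets the ear.

servo_tool:
  plan:
    - [[1,-0.005,0.005,-0.01,0],[1,-0.005,0.005,-0.02,0],[1,-0.005,0.005,-0.025,0],[1,-0.005,0.005,-0.025,0]]

```text
clock: 9.5
ee_pos: [0.6081, -0.0979, 0.0523]
eef_rot: [-0.541, -0.455, 0.542, -0.455]
wrist_force: [0.1, -1.0, -2.7]
gripper_width: 0.0291
```

```bash
python3 - <<'E'
from h import *
S,r=st(); print("F tool",r.T@S["wrist_force"])
t=gtgt((.6184,-.0442),-10.04,-.055);print(t);move(t,-10.04)
E
```

```text
t 9.5 tcp [ 0.6081 -0.0979  0.0523] x [-0.0004 -0.0003 -1.    ] y [ 0.9849 -0.1733 -0.0004] yang -9.98 F [ 0.0764 -1.0072 -2.7435] M [-0.2665  0.077   0.048 ] w 0.0291 q [-0.1594  0.2481  0.0133  1.3363 -0.0004  1.5855]
F tool [2.7438 0.2508 0.9778]
[ 0.6086 -0.0983  0.0533]
cmd xyz [-0.0099  0.0054  0.0034] turn 0.00034119997806203944
```

servo_tool:
  plan:
    - [[1,0,0,-0.005,0],[1,0,0,-0.01,0],[1,0,0,-0.015,0],[1,0,0,-0.015,0]]

```text
clock: 10.0
ee_pos: [0.6086, -0.0961, 0.0525]
eef_rot: [0.542, 0.455, -0.541, 0.455]
wrist_force: [-0.1, -0.9, -2.2]
gripper_width: 0.029
```

```bash
python3 - <<'E'
from h import *
S,r=st(); print("F tool",r.T@S["wrist_force"])
s=eyes.snapshot("wrist");cv2.imwrite("pics/l2.png",cv2.resize(s["pixels"][100:260,180:380],None,fx=3.5,fy=3.5))
t=gtgt((.6184,-.0442),-10.04,-.055);move(t,-10.04)
E
```

```text
t 10.0 tcp [ 0.6086 -0.0961  0.0525] x [ 0.0001  0.0001 -1.    ] y [ 0.9849 -0.1731  0.0001] yang -9.97 F [-0.1479 -0.8853 -2.1547] M [-0.1886  0.0919  0.0007] w 0.029 q [-0.1567  0.248   0.0135  1.3362  0.0001  1.588 ]
F tool [2.1546 0.0074 0.8978]
cmd xyz [-0.0079  0.0038  0.0212] turn 0.0004235081114986075
```

View pics/l2.png

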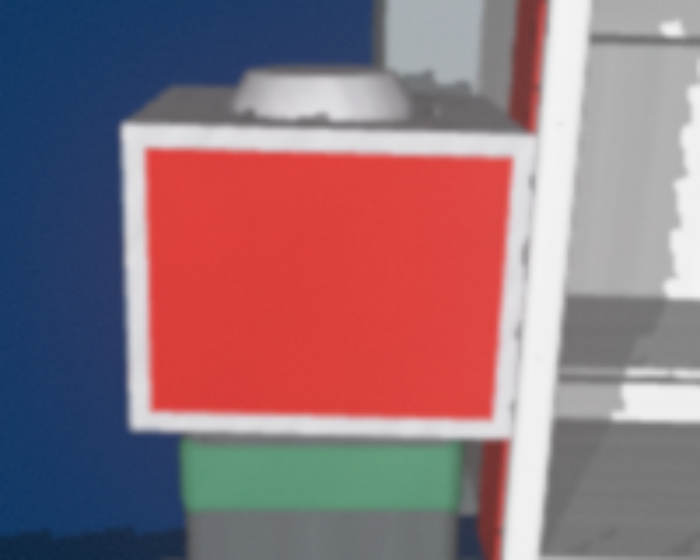

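servo_tool:
  plan:
    - [[1,0,0,-0.005,0],[1,0,0,-0.01,0],[1,0,0,-0.01,0]]

```text
clock: 10.42
ee_pos: [0.6087, -0.0952, 0.0525]
eef_rot: [0.542, 0.455, -0.542, 0.455]
wrist_force: [-1.7, -0.8, -2.8]
gripper_width: 0.0292
```

```bash
python3 - <<'E'
from h import *
for i in range(3):
    S=telemetry.get_state(); eyes.snapshot("wrist")
    r=R.from_quat(S["eef_rot"]).as_matrix()
    print(S["ee_pos"],"F tool",r.T@S["wrist_force"], r.T@S["moment"])
t=gtgt((.6184,-.0442),-10.04,-.055);move(t,-10.04)
E
```

```text
[ 0.6087 -0.0952  0.0525] F tool [ 2.7863 -1.5245  1.1225] [-0.0436 -0.2332 -0.0961]
[ 0.6088 -0.0952  0.0525] F tool [ 2.5335 -0.7943  0.838 ] [ 0.0916 -0.1856 -0.084 ]
[ 0.6088 -0.0952  0.0525] F tool [3.189  0.1106 1.1928] [ 0.0503 -0.2163 -0.0978]
cmd xyz [-0.0079  0.0038  0.0309] turn 0.00041257747911968876
```

```bash
python3 - <<'E'
from h import *
S,r=st()
s=eyes.snapshot("wrist"); w=cloud(s); cv2.imwrite("pics/l3.png",s["pixels"])
print(bucket(w,None,c=(.66,-.05)))
t=(w-S["ee_pos"])@r
m=(w[...,2]>.082)&(w[...,2]<.092)&(abs(t[...,1])<.017)
q=t[m&(t[...,2]>-.09)]; print("ear near edge tool z",np.percentile(q[:,2],[0.5,99,99.9]),len(q))
E
```

```text
t 10.57 tcp [ 0.6088 -0.0952  0.0525] x [ 0.0001  0.0001 -1.    ] y [ 0.9849 -0.1731  0.0001] yang -9.97 F [-0.1437 -0.4582 -2.6287] M [-0.1568  0.0838  0.013 ] w 0.0292 q [-0.1552  0.2481  0.0136  1.3362  0.0001  1.5896]
{'c': array([ 0.6597, -0.0678]), 'bore': array([ 0.6099, -0.057 ]), 'yaw': np.float64(-12.19041442871094), 'xd': array([ 0.9775, -0.2112]), 'yd': array([0.2112, 0.9775]), 'size': (100.21788787841797, 114.36133575439453), 'n': 21936, 'z': np.float64(0.08598965240007117)}
ear near edge tool z [-0.0707  0.0083  0.0107] 9964
```

View pics/l3.png

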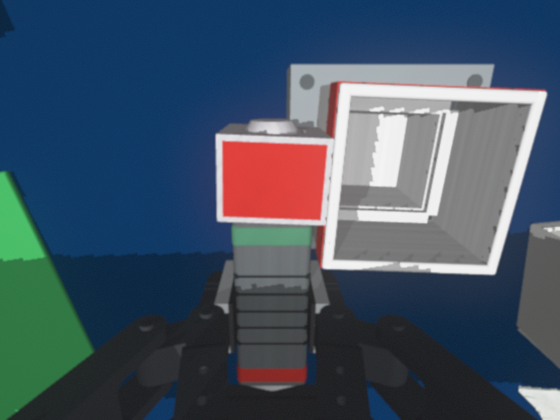

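```bash
cat >>h.py <<'E'
def masked_bucket(s,S,r):
    w=cloud(s); t=(w-S["ee_pos"])@r
    m=(w[...,2]>.081)&(w[...,2]<.092)&~((abs(t[...,1])<.017)&(t[...,2]>-.0395)&False)
    m&=t[...,2]<-0.005
    m[:, :]&=True
    n,l,stt,ce=cv2.connectedComponentsWithStats(m.astype(np.uint8))
    k=1+np.argmax(stt[1:,4]); mm=l==k
    return w,t,mm
E
python3 - <<'E'
from h import *
S,r=st()
s=eyes.snapshot("wrist"); w,t,m=masked_bucket(s,S,r)
print(m.sum(), bucket(w,m))
for a in np.arange(-.019,.02,.004):
    q=t[m&(t[...,1]>a)&(t[...,1]<a+.004)]
    print(round(a,3),len(q),np.percentile(q[:,2],[1,99]) if len(q) else "")
E
```

```text
t 10.62 tcp [ 0.6088 -0.0952  0.0525] x [ 0.0001  0.     -1.    ] y [ 0.9849 -0.1731  0.0001] yang -9.97 F [-0.6744  0.1526 -3.2552] M [-0.1952  0.0948 -0.0434] w 0.0285 q [-0.1552  0.2481  0.0136  1.3362  0.      1.5896]
21411 {'c': array([ 0.6691, -0.0517]), 'bore': array([ 0.6192, -0.0409]), 'yaw': np.float64(-12.228981018066412), 'xd': array([ 0.9773, -0.2118]), 'yd': array([0.2118, 0.9773]), 'size': (64.7757339477539, 102.88565826416016), 'n': 20214, 'z': np.float64(0.08595808180572173)}
-0.019 882 [-0.071  -0.0413]
-0.015 1062 [-0.0709 -0.0413]
-0.011 1066 [-0.0707 -0.0409]
-0.007 1065 [-0.0705 -0.0409]
-0.003 1084 [-0.0704 -0.0408]
0.001 1027 [-0.0702 -0.0404]
0.005 1057 [-0.0701 -0.0405]
0.009 1061 [-0.0699 -0.0402]
0.013 1049 [-0.0697 -0.0402]
0.017 1861 [-0.0853 -0.0235]
```

```bash
python3 - <<'E'
from h import *
t=gtgt((.6192,-.0409),-12.2,-.055);move(t,-12.2)
t=gtgt((.6192,-.0409),-12.2,-.053);move(t,-12.2)
E
```

```text
cmd xyz [-0.0079 -0.0147 -0.0038] turn 0.012384302386503204
cmd xyz [-0.0078 -0.0139 -0.0238] turn 0.012384302386503204
```

servo_tool:
  plan:
    - [[1,-0.007,-0.014,0,0.012],[1,-0.007,-0.014,-0.01,0.012],[1,-0.007,-0.014,-0.02,0.012],[1,-0.007,-0.014,-0.02,0.012]]

```text
clock: 11.18
ee_pos: [0.6076, -0.0933, 0.0533]
eef_rot: [-0.55, -0.444, 0.55, -0.445]
wrist_force: [-2.6, -3.2, 0.4]
gripper_width: 0.0287
```

```bash
python3 - <<'E'
from h import *
S,r=st(); print("F tool",r.T@S["wrist_force"])
s=eyes.snapshot("wrist"); w,t,m=masked_bucket(s,S,r); cv2.imwrite("pics/l4.png",s["pixels"])
b=bucket(w,m); print(b)
q=t[m&(abs(t[...,1])<.015)]; print(np.percentile(q[:,2],[1,99]))
print("bore in tool",r.T@(np.array([*b["bore"],.066])-S["ee_pos"]))
E
```

```text
t 11.18 tcp [ 0.6076 -0.0933  0.0533] x [-0.0002 -0.0006 -1.    ] y [ 0.9777 -0.2099 -0.0001] yang -12.12 F [-2.5638 -3.2201  0.3596] M [-0.6781  0.4196 -0.004 ] w 0.0287 q [-0.1521  0.2445  0.0108  1.3372 -0.0006  1.6301]
F tool [-0.3571 -1.8309  3.6867]
{'c': array([ 0.6692, -0.0511]), 'bore': array([ 0.6195, -0.0396]), 'yaw': np.float64(-13.12294769287109), 'xd': array([ 0.9739, -0.227 ]), 'yd': array([0.227 , 0.9739]), 'size': (64.711669921875, 102.7899398803711), 'n': 20026, 'z': np.float64(0.08594533684505137)}
[-0.07   -0.0401]
bore in tool [-0.0127  0.0004 -0.0551]
```

servo_tool:
  plan:
    - [[1,0,0,0.1,0],[1,0,0,0.25,0],[1,0,0,0.4,0],[1,0,0,0.5,0],[1,-0.5,0,0.5,0],[1,-0.9,0,0.5,0],[1,-0.9,0,0.5,0],[1,-0.9,0,0.5,0]]

```text
clock: 12.22
ee_pos: [0.5969, -0.1422, 0.1423]
eef_rot: [-0.55, -0.445, 0.55, -0.444]
wrist_force: [-0.4, 0.7, -2.6]
gripper_width: 0.0289
```

```bash
python3 - <<'E'
from h import *
S,r=st(); print("F tool",r.T@S["wrist_force"])
s=eyes.snapshot("wrist"); w,t,m=masked_bucket(s,S,r); cv2.imwrite("pics/m.png",s["pixels"])
b=bucket(w,m); print(b)
t=gtgt(b["bore"],b["yaw"],.095); t[2]=.143; move(t,b["yaw"])
E
```

```text
t 12.22 tcp [ 0.5969 -0.1422  0.1423] x [-0.0009  0.0003 -1.    ] y [ 0.9776 -0.2103 -0.0009] yang -12.14 F [-0.3525  0.7094 -2.6242] M [ 0.0269 -0.0059  0.0569] w 0.0289 q [-0.2339  0.2255  0.1601  1.5063  0.0001  1.5489]
F tool [ 2.6247 -0.4914 -0.6192]
{'c': array([ 0.6682, -0.0549]), 'bore': array([ 0.6184, -0.0438]), 'yaw': np.float64(-12.48927307128907), 'xd': array([ 0.9763, -0.2163]), 'yd': array([0.2163, 0.9763]), 'size': (57.51993942260742, 102.34127807617188), 'n': 7041, 'z': np.float64(0.0859384967328046)}
cmd xyz [-0.0133  0.0106 -1.9557] turn 0.0019409237800195299
```

View pics/m.png

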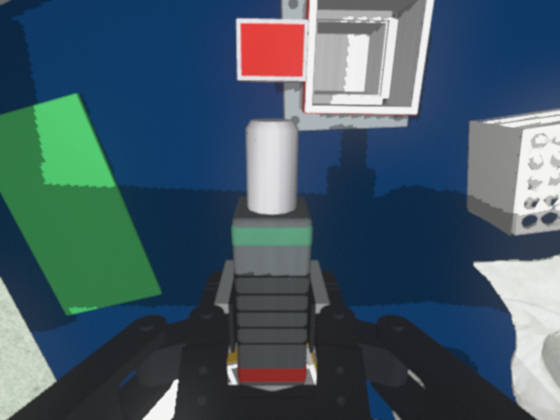

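servo_tool:
  plan:
    - [[1,-0.3,0,0,0],[1,-0.6,0,0,0],[1,-0.6,0,0,0],[1,-0.6,0,0,0]]

```text
clock: 12.78
ee_pos: [0.5968, -0.1418, 0.201]
eef_rot: [-0.549, -0.445, 0.551, -0.444]
wrist_force: [-0.5, 0.3, -2.9]
gripper_width: 0.0285
```

```bash
python3 - <<'E'
from h import *
S,r=st(); print("F tool",r.T@S["wrist_force"])
s=eyes.snapshot("wrist"); w,t,m=masked_bucket(s,S,r)
b=bucket(w,m); print(b)
t=gtgt(b["bore"],b["yaw"],.1); t[2]=.143; move(t,b["yaw"])
E
```

```text
t 12.78 tcp [ 0.5968 -0.1418  0.201 ] x [-0.0024  0.0006 -1.    ] y [ 0.9777 -0.2101 -0.0025] yang -12.13 F [-0.4859  0.3233 -2.8601] M [-0.0293 -0.0578  0.0165] w 0.0285 q [-0.2333  0.2357  0.2855  1.623  -0.      1.5491]
F tool [ 2.8614 -0.5358 -0.2139]
{'c': array([ 0.6695, -0.0512]), 'bore': array([ 0.6199, -0.0397]), 'yaw': np.float64(-13.074333190917974), 'xd': array([ 0.9741, -0.2262]), 'yd': array([0.2262, 0.9741]), 'size': (64.99396514892578, 102.49120330810547), 'n': 4896, 'z': np.float64(0.08598185014141622)}
cmd xyz [ 0.5788  0.0288 -2.0471] turn 0.005245620461522707
```

servo_tool:
  plan:
    - [[1,0.1,0.03,-0.4,0.005],[1,0.2,0.03,-0.9,0.005],[1,0.4,0.03,-1,0.005],[1,0.4,0.03,-1,0.005]]

```text
clock: 13.32
ee_pos: [0.6199, -0.0438, 0.16]
eef_rot: [-0.552, -0.442, 0.554, -0.439]
wrist_force: [0.1, 0.0, -2.2]
gripper_width: 0.0285
```

servo_tool:
  plan:
    - [[1,0,0,-0.4,0],[1,0,0,-0.9,0],[1,0,0,-1,0],[1,0,0,-1,0],[1,0,0,-1,0]]

```text
clock: 13.95
ee_pos: [0.6435, 0.0512, 0.1633]
eef_rot: [-0.554, -0.44, 0.554, -0.44]
wrist_force: [-0.1, 0.9, -2.1]
gripper_width: 0.0287
```

```bash
python3 - <<'E'
from h import *
S,r=st()
t=gtgt((.6199,-.0397),-13.07,.1); move(t,-13.07)
s=eyes.snapshot("wrist"); cv2.imwrite("pics/n.png",s["pixels"])
E
```

```text
t 13.95 tcp [0.6435 0.0512 0.1633] x [-0.0001 -0.0003 -1.    ] y [ 0.974  -0.2267 -0.    ] yang -13.1 F [-0.1226  0.9377 -2.1479] M [-0.0305 -0.006  -0.0031] w 0.0287 q [ 0.0795  0.306   0.2982  1.5631 -0.0003  1.879 ]
cmd xyz [ 1.1    -0.0267 -0.0616] turn -0.00019405401849784058
```

View pics/n.png

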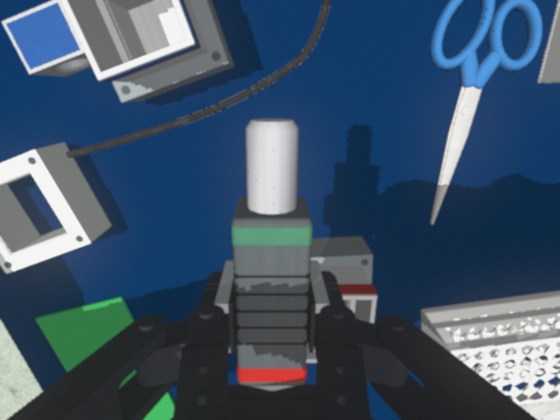

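servo_tool:
  plan:
    - [[1,0.4,-0.027,-0.06,0],[1,0.8,-0.027,-0.06,0],[1,1,-0.027,-0.06,0],[1,1,-0.027,-0.06,0]]

```text
clock: 14.5
ee_pos: [0.6416, 0.0583, 0.0622]
eef_rot: [-0.553, -0.44, 0.554, -0.439]
wrist_force: [-0.7, -0.8, -2.4]
gripper_width: 0.0287
```

```bash
python3 - <<'E'
from h import *
S,r=st()
t=gtgt((.6199,-.0397),-13.07,.1); move(t,-13.07)
t=gtgt((.6199,-.0397),-13.07,.079); move(t,-13.07)
for c in ("top","side"):
  s=eyes.snapshot(c);p=s["pixels"]
  a,b_,f=((130,240,5) if c=="top" else (170,180,5)),0,0
  if c=="top": x0,y0=220,130
  else: x0,y0=200,160
  cv2.imwrite(f"pics/o_{c}.png",cv2.resize(p[y0:y0+80,x0:x0+110],None,fx=7,fy=7,interpolation=cv2.INTER_CUBIC))
E
```

```text
t 14.5 tcp [0.6416 0.0583 0.0622] x [-0.0024 -0.0003 -1.    ] y [ 0.9741 -0.2263 -0.0022] yang -13.08 F [-0.7048 -0.7969 -2.3932] M [-0.0023 -0.007  -0.0254] w 0.0287 q [ 0.0907  0.3139  0.1131  1.3724 -0.0001  1.8897]
cmd xyz [0.0887 0.0084 0.0041] turn -3.8388428490934404e-05
cmd xyz [0.0889 0.0084 0.2141] turn -3.8388428490934404e-05
```

View pics/o_side.png

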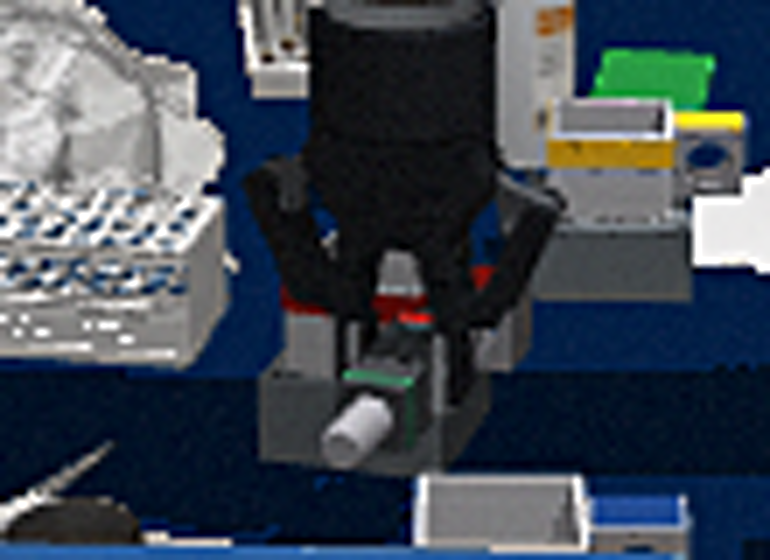

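servo_tool:
  plan:
    - [[1,0.088,0.008,0,0],[1,0.088,0.008,0.05,0],[1,0.088,0.008,0.1,0],[1,0.088,0.008,0.15,0],[1,0.088,0.008,0.18,0],[1,0.088,0.008,0.2,0],[1,0.088,0.008,0.215,0],[1,0.088,0.008,0.215,0]]

```text
clock: 15.6
ee_pos: [0.6383, 0.0379, 0.0544]
eef_rot: [0.554, 0.44, -0.553, 0.44]
wrist_force: [0.8, 0.2, -2.1]
gripper_width: 0.0288
```

```bash
python3 - <<'E'
from h import *
S,r=st()
for i in range(4):
    S=telemetry.get_state(); eyes.snapshot("wrist"); print("F tool",r.T@S["wrist_force"],r.T@S["moment"])
t=gtgt((.6199,-.0397),-13.07,.079); move(t,-13.07)
E
```

```text
t 15.6 tcp [0.6383 0.0379 0.0544] x [ 0.  0. -1.] y [ 0.9742 -0.2255  0.    ] yang -13.03 F [ 0.8141  0.2468 -2.0877] M [-0.0151  0.0225  0.0103] w 0.0288 q [0.0594 0.3026 0.0839 1.3521 0.     1.8576]
F tool [ 2.0877  0.7375 -0.424 ] [-0.0103 -0.0197 -0.0186]
F tool [ 2.7433 -0.74    0.1148] [-0.0159 -0.0424  0.0057]
F tool [ 3.1908 -0.8127 -0.8141] [-0.0264  0.0192 -0.0228]
F tool [ 2.1124 -0.1681 -0.0404] [-0.046   0.0449  0.0343]
cmd xyz [ 0.0108 -0.006   0.0094] turn 0.0002633930356015273
```

servo_tool:
  plan:
    - [[1,0.01,-0.006,0.01,0],[1,0.01,-0.006,0.02,0],[1,0.01,-0.006,0.03,0],[1,0.01,-0.006,0.03,0]]

```text
clock: 16.3
ee_pos: [0.637, 0.0351, 0.0533]
eef_rot: [-0.553, -0.44, 0.554, -0.44]
wrist_force: [-0.4, 1.7, -2.3]
gripper_width: 0.0287
```

```bash
python3 - <<'E'
from h import *
S,r=st()
for i in range(4):
    S=telemetry.get_state(); eyes.snapshot("wrist"); print("F tool",r.T@S["wrist_force"],r.T@S["moment"])
t=gtgt((.6199,-.0397),-13.07,.079); move(t,-13.07)
E
```

```text
t 16.3 tcp [0.637  0.0351 0.0533] x [-0.0002  0.     -1.    ] y [ 0.9742 -0.2255 -0.0002] yang -13.03 F [-0.3804  1.7132 -2.2921] M [0.2456 0.0212 0.0016] w 0.0287 q [0.0551 0.2995 0.0781 1.3495 0.0001 1.8533]
F tool [ 2.2922 -0.7564 -1.5833] [-0.0016  0.2345 -0.076 ]
F tool [ 2.763   0.0887 -1.5206] [ 0.0008  0.2198 -0.1434]
F tool [ 2.0811  0.2686 -1.3384] [ 0.0486  0.1752 -0.1543]
F tool [ 2.8917 -0.4314 -0.9721] [ 0.0397  0.2199 -0.0314]
cmd xyz [ 0.0003  0.0004 -0.0224] turn 0.00021995863895346208
```

servo_tool:
  plan:
    - [[1,0,0,0.01,0],[1,0,0,0.02,0],[1,0,0,0.03,0],[1,0,0,0.03,0]]

```text
clock: 17.0
ee_pos: [0.6364, 0.0321, 0.0534]
eef_rot: [-0.554, -0.44, 0.554, -0.44]
wrist_force: [-0.8, 0.2, -1.7]
gripper_width: 0.0287
```

```bash
python3 - <<'E'
from h import *
S,r=st()
for i in range(4):
    S=telemetry.get_state(); eyes.snapshot("wrist"); print("F tool",r.T@S["wrist_force"],r.T@S["moment"])
for n in ("top","side"):
  s=eyes.snapshot(n);p=s["pixels"]
  x0,y0=(220,130) if n=="top" else (200,160)
  cv2.imwrite(f"pics/p_{n}.png",cv2.resize(p[y0:y0+80,x0:x0+110],None,fx=7,fy=7,interpolation=cv2.INTER_CUBIC))
t=gtgt((.6199,-.0397),-13.07,.079); move(t,-13.07)
E
```

```text
t 17.0 tcp [0.6364 0.0321 0.0534] x [-0.0001 -0.0001 -1.    ] y [ 0.9742 -0.2256 -0.    ] yang -13.04 F [-0.8146  0.2064 -1.6503] M [0.2063 0.055  0.0086] w 0.0287 q [ 0.0504  0.2976  0.0757  1.349  -0.0001  1.8488]
F tool [ 1.6504 -0.8401 -0.0175] [-0.0086  0.1885 -0.1002]
F tool [ 2.9094 -0.8097 -0.7289] [-0.006   0.12   -0.0484]
F tool [ 2.5218 -0.7633 -0.159 ] [0.0049 0.0362 0.0008]
F tool [ 3.2455 -0.3993  0.427 ] [ 0.0472  0.1148 -0.0242]
cmd xyz [ 0.0011 -0.0007 -0.0528] turn 0.00020012691075474247
```

View pics/p_top.png

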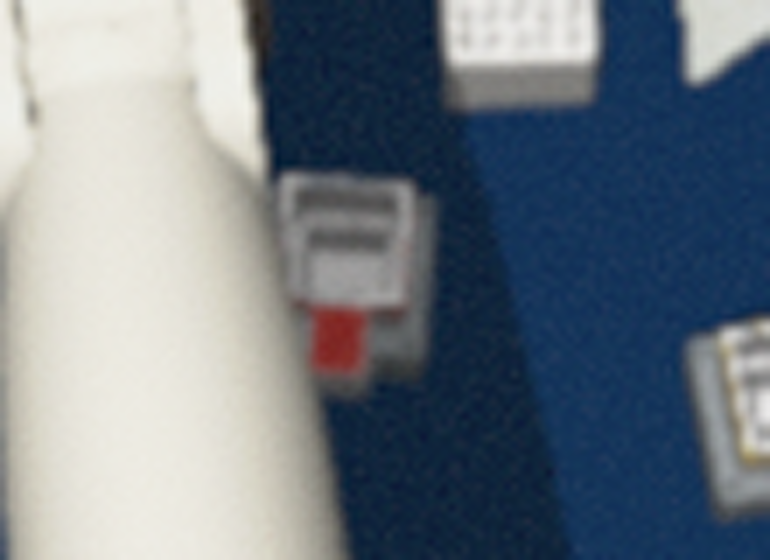

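View pics/p_side.png

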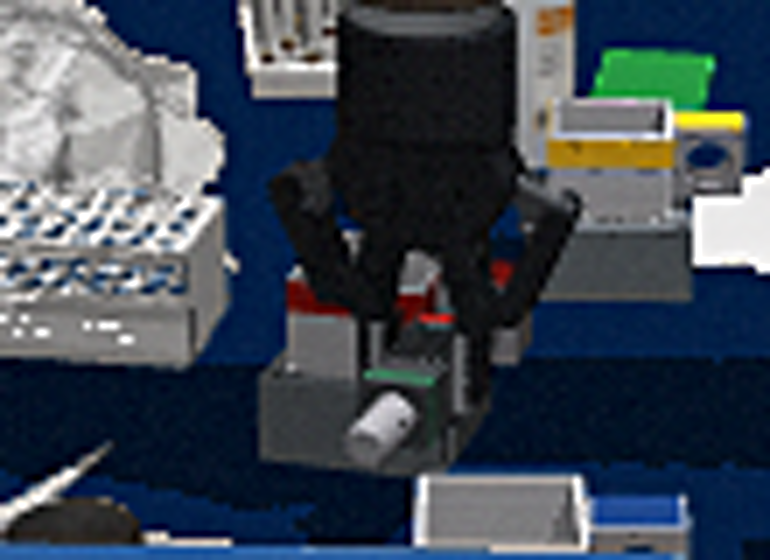

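```bash
python3 - <<'E'
from h import *
s=eyes.snapshot("top"); w=cloud(s)
for c in [(.66,-.05),(.565,-.27),(.58,.195)]:
  for zr in [(.08,.098)]:
    b=bucket(w,None,zr=zr,c=c,rad=.075); print(b["c"],b["bore"],b["yaw"],b["size"],b["n"])
s=eyes.snapshot("side"); w=cloud(s)
b=bucket(w,None,zr=(.083,.089),c=(.66,-.05),rad=.075); print(b["c"],b["bore"],b["yaw"],b["size"],b["n"])
E
```

```text
[ 0.6694 -0.052 ] [ 0.6187 -0.047 ] -5.6305999755859375 (63.0872688293457, 106.05950164794922) 173
[ 0.5745 -0.2685] [ 0.5237 -0.2728] 4.818314552307134 (66.22669219970703, 104.22871398925781) 207
[0.5906 0.1987] [0.5398 0.1943] 4.950313091278082 (65.40226745605469, 103.72272491455078) 207
[ 0.674 -0.046] [ 0.6252 -0.0311] -17.034919738769535 (63.299869537353516, 88.4532470703125) 28
```

```bash
python3 - <<'E'
from h import *
for d in (.084,.079,.077):
  t=gtgt((.6188,-.0465),-6.0,d); move(t,-6.0)
E
```

```text
cmd xyz [ 0.0009 -0.0994 -0.0271] turn -0.039049409122191195
cmd xyz [ 0.001  -0.0933  0.0225] turn -0.039049409122191195
cmd xyz [ 0.001  -0.0908  0.0424] turn -0.039049409122191195
```

servo_tool:
  plan:
    - [[1,0,0,-0.05,0],[1,0,-0.05,-0.05,-0.02],[1,0,-0.098,-0.04,-0.039],[1,0,-0.098,-0.03,-0.039],[1,0,-0.095,0,-0.039],[1,0,-0.093,0.02,-0.039],[1,0,-0.092,0.035,-0.039],[1,0,-0.092,0.035,-0.039]]

```text
clock: 18.4
ee_pos: [0.6267, 0.0307, 0.0534]
eef_rot: [-0.526, -0.473, 0.526, -0.473]
wrist_force: [-0.5, -0.5, -3.0]
gripper_width: 0.0289
```

```bash
cat >>h.py <<'E'
def forces(n=4):
    a=[]
    for i in range(n):
        S=telemetry.get_state(); r=R.from_quat(S["eef_rot"]).as_matrix(); a.append(np.r_[r.T@S["wrist_force"],r.T@S["moment"]]); eyes.snapshot("wrist")
    print("mean F,M tool",np.mean(a,0)); 
def topb(c):
    b=bucket(cloud(eyes.snapshot("top")),None,zr=(.08,.098),c=c,rad=.075); print("top",b["c"],b["bore"],round(b["yaw"],2),b["size"],b["n"])
E
python3 - <<'E'
from h import *
st();forces();topb((.66,-.05))
E
```

```text
t 18.4 tcp [0.6267 0.0307 0.0534] x [-0.     -0.0001 -1.    ] y [ 0.9945 -0.1051 -0.    ] yang -6.03 F [-0.4648 -0.5498 -3.0455] M [ 0.0736  0.0234 -0.0018] w 0.0289 q [ 0.049   0.2744  0.0472  1.3436 -0.0001  1.7251]
mean F,M tool [ 2.754  -0.5636  0.0098  0.      0.0156 -0.0099]
top [ 0.67   -0.0537] [ 0.6192 -0.0487] -5.63 (59.85533142089844, 104.0915298461914) 174
```

servo_tool:
  plan:
    - [[1,0,0,0.01,0],[1,0,0,0.02,0],[1,0,0,0.03,0],[1,0,0,0.03,0]]

```text
clock: 19.15
ee_pos: [0.6261, 0.0288, 0.0535]
eef_rot: [0.526, 0.474, -0.525, 0.473]
wrist_force: [-1.8, 6.8, -1.3]
gripper_width: 0.0287
```

```bash
python3 - <<'E'
from h import *
st();forces();topb((.66,-.05))
E
```

```text
t 19.15 tcp [0.6261 0.0288 0.0535] x [-0.0005  0.0018 -1.    ] y [ 0.9946 -0.1041 -0.0007] yang -5.97 F [-1.8306  6.7958 -1.3368] M [ 1.1882  0.4055 -0.1106] w 0.0287 q [0.0452 0.2731 0.0457 1.3438 0.0018 1.7203]
mean F,M tool [ 1.0225 -2.5221 -5.9269  0.1282  1.1097 -0.5363]
top [ 0.67   -0.0538] [ 0.6192 -0.0488] -5.56 (59.70976638793945, 104.40388488769531) 168
```

servo_tool:
  plan:
    - [[1,0,0,-0.1,0],[1,0,0,-0.3,0],[1,-0.3,0,-0.3,0],[1,-0.8,0,-0.3,0],[1,-1,-0.2,-0.2,0],[1,-1,-0.6,0,0],[1,-1,-0.9,0.3,0],[1,-1,-1,0.7,0]]

```text
clock: 20.4
ee_pos: [0.5185, -0.0304, 0.1539]
eef_rot: [0.525, 0.473, -0.525, 0.474]
wrist_force: [1.7, -0.4, -3.4]
gripper_width: 0.0287
```

```bash
python3 - <<'E'
from h import *
st(); move([0.52,-0.39,0.2],4.8)
w=cloud(eyes.snapshot("top"))
m=(w[...,2]>.07)&(w[...,0]>.45)&(w[...,0]<.8)&(w[...,1]<-.1)&(w[...,1]>-.6)
n,l,a,c=cv2.connectedComponentsWithStats(m.astype(np.uint8))
for k in range(1,n):
    p=w[l==k]
    if len(p)>30: print(len(p),np.median(p,0),p.min(0),p.max(0))
E
```

```text
t 20.4 tcp [ 0.5185 -0.0304  0.1539] x [ 0.0009 -0.0001 -1.    ] y [ 0.9947 -0.1025  0.0009] yang -5.88 F [ 1.7262 -0.3954 -3.3537] M [-0.032  -0.0734 -0.0051] w 0.0287 q [-0.0586 -0.0023 -0.0659  1.5064 -0.      1.6148]
cmd xyz [-0.4608  0.3834  3.5751] turn -0.05934118892232752
284 [ 0.6846 -0.3467  0.1086] [ 0.662  -0.3816  0.0702] [ 0.7215 -0.3226  0.1469]
391 [ 0.6274 -0.4451  0.1219] [ 0.6036 -0.4853  0.0701] [ 0.6721 -0.4188  0.1634]
250 [ 0.5443 -0.271   0.0853] [ 0.5027 -0.3032  0.0702] [ 0.6086 -0.235   0.0969]
```

servo_tool:
  plan:
    - [[1,-0.2,0,0.5,0],[1,-0.45,0,1,-0.03],[1,-0.45,0,1,-0.059],[1,-0.45,0,1,-0.059]]

```text
clock: 20.95
ee_pos: [0.5095, -0.1305, 0.1986]
eef_rot: [0.48, 0.519, -0.48, 0.52]
wrist_force: [-0.3, -0.1, -3.8]
gripper_width: 0.0288
```

servo_tool:
  plan:
    - [[1,0,0,0.5,0],[1,0,0,1,0],[1,0,0,1,0]]

```text
clock: 21.32
ee_pos: [0.5174, -0.2318, 0.1973]
eef_rot: [0.48, 0.519, -0.481, 0.518]
wrist_force: [-0.5, 0.1, -2.6]
gripper_width: 0.0286
```

servo_tool:
  plan:
    - [[1,0,0,0.5,0],[1,0,0,1,0],[1,0,0,1,0]]

```text
clock: 21.7
ee_pos: [0.5255, -0.3311, 0.197]
eef_rot: [0.48, 0.519, -0.481, 0.518]
wrist_force: [-0.4, 1.2, -2.8]
gripper_width: 0.0289
```

```bash
python3 - <<'E'
from h import *
st(); move([0.51,-0.38,0.2],4.8)
E
```

```text
t 21.7 tcp [ 0.5255 -0.3311  0.197 ] x [-0.0015  0.0006 -1.    ] y [ 0.997   0.0772 -0.0014] yang 4.43 F [-0.3944  1.2197 -2.842 ] M [ 0.0452 -0.0057 -0.0455] w 0.0289 q [-0.5621  0.2529  0.2982  1.6177 -0.0003  0.9314]
cmd xyz [-0.0299 -0.192   0.4758] turn -0.0020741743510572833
```

servo_tool:
  plan:
    - [[1,0,-0.1,0.4,0],[1,0,-0.1,0.48,0],[1,0,-0.1,0.48,0],[1,0,-0.1,0.48,0]]

```text
clock: 22.2
ee_pos: [0.5195, -0.3772, 0.1985]
eef_rot: [0.479, 0.52, -0.479, 0.52]
wrist_force: [0.2, 0.2, -2.3]
gripper_width: 0.0287
```

```bash
python3 - <<'E'
from h import *
S,r=st()
s=eyes.snapshot("wrist"); w,t,m=masked_bucket(s,S,r); cv2.imwrite("pics/q.png",s["pixels"])
b=bucket(w,m,c=(.56,-.27)); print(b)
t=gtgt(b["bore"],b["yaw"],-.105); move(t,b["yaw"])
E
```

```text
t 22.2 tcp [ 0.5195 -0.3772  0.1985] x [ 0.      0.0004 -1.    ] y [0.9967 0.0814 0.0001] yang 4.67 F [ 0.1936  0.1526 -2.2551] M [-0.0178 -0.0291 -0.0334] w 0.0287 q [-0.6281  0.3056  0.3657  1.6311  0.0003  0.8613]
{'c': array([ 0.5743, -0.2706]), 'bore': array([ 0.5235, -0.2742]), 'yaw': np.float64(4.070972442626949), 'xd': array([0.9975, 0.071 ]), 'yd': array([-0.071 ,  0.9975]), 'size': (64.98869323730469, 102.68631744384766), 'n': 5000, 'z': np.float64(0.08600316045262554)}
cmd xyz [1.4532 0.1105 0.0261] turn 0.0033413365767525566
```

View pics/q.png

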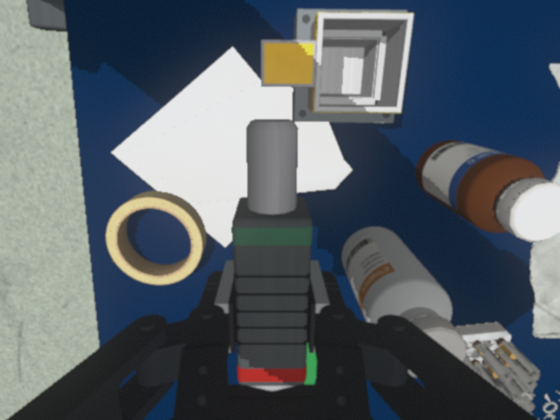

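servo_tool:
  plan:
    - [[1,0.3,0.1,0.02,0.003],[1,0.8,0.11,0.02,0.003],[1,1,0.11,0.02,0.003],[1,1,0.11,0.02,0.003]]

```text
clock: 22.75
ee_pos: [0.5296, -0.3783, 0.0967]
eef_rot: [0.482, 0.519, -0.482, 0.516]
wrist_force: [-0.0, -0.5, -2.1]
gripper_width: 0.0289
```

servo_tool:
  plan:
    - [[1,0.3,0,0,0],[1,0.45,0,0,0],[1,0.45,0,0,0],[1,0.45,0,0,0]]

```text
clock: 23.25
ee_pos: [0.5307, -0.3801, 0.0549]
eef_rot: [0.482, 0.517, -0.482, 0.518]
wrist_force: [0.1, -0.2, -2.2]
gripper_width: 0.0288
```

```bash
python3 - <<'E'
from h import *
S,r=st()
s=eyes.snapshot("wrist"); cv2.imwrite("pics/r.png",s["pixels"])
print(earline(s,S,r,None))
w=cloud(s); t=(w-S["ee_pos"])@r
m=(t[...,0]<0.005)&(t[...,0]>-.031)&(abs(t[...,1])<.018)
for a in np.arange(-.08,-.02,.006):
    q=t[m&(t[...,2]>a)&(t[...,2]<a+.006)]
    if len(q)>5: print(round(a,4),len(q),"x top",np.percentile(q[:,0],5),"y",np.mean(np.percentile(q[:,1],[2,98])),np.percentile(q[:,2],1))
move(gtgt((.5235,-.2742),4.07,-.105),4.07)
move(gtgt((.5235,-.2742),4.07,-.055),4.07)
E
```

```text
t 23.25 tcp [ 0.5307 -0.3801  0.0549] x [ 0.0014 -0.001  -1.    ] y [0.9975 0.0711 0.0013] yang 4.07 F [ 0.1266 -0.1807 -2.2158] M [ 0.0407 -0.0349 -0.0015] w 0.0288 q [-0.6215  0.3325  0.1224  1.359   0.      0.8782]
([(np.float64(-0.1092), np.float64(-0.0193), np.float64(0.0227)), (np.float64(-0.1042), np.float64(-0.0193), np.float64(0.0229)), (np.float64(-0.0992), np.float64(-0.0194), np.float64(0.0228)), (np.float64(-0.0942), np.float64(-0.0193), np.float64(0.0228)), (np.float64(-0.0892), np.float64(0.018), np.float64(0.0229)), (np.float64(-0.0842), np.float64(0.0182), np.float64(0.0228)), (np.float64(-0.0792), np.float64(0.0181), np.float64(0.035)), (np.float64(-0.0742), np.float64(0.0184), np.float64(0.0348))], np.float64(-0.0735749395133283))
-0.074 955 x top -0.02218710145425475 y 0.00015514798787474426 -0.07379624787076429
-0.068 865 x top -0.022464077666159342 y 0.00014519368614403314 -0.06791974950929272
-0.062 831 x top -0.022436590748056255 y 0.00014928950435931336 -0.06194168368969371
-0.056 770 x top -0.022507147242069758 y 0.0002287660036145514 -0.05586198878142376
-0.05 753 x top -0.02231701529986081 y 0.00015084074888460728 -0.049911855818720395
-0.044 1664 x top -0.027223566093223447 y 0.00014400535540574824 -0.043806199858620484
-0.038 1249 x top -0.028311274049808776 y 7.008096317933591e-05 -0.03792464636731563
-0.032 1110 x top -0.02816701394079248 y 0.00013527202975576955 -0.031955163505920155
-0.026 1074 x top -0.027906858071820997 y 9.251873120978953e-05 -0.025913299422405466
cmd xyz [ 0.0162  0.0005 -0.0119] turn 1.742679955769846e-05
cmd xyz [ 0.0156  0.0005 -0.5119] turn 1.742679955769846e-05
```

View pics/r.png

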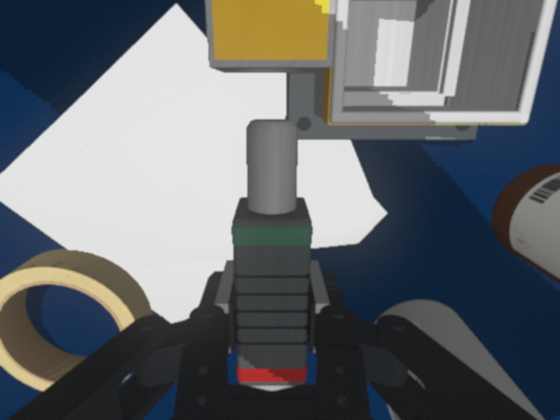

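servo_tool:
  plan:
    - [[1,0.014,-0.004,-0.1,0],[1,0.014,-0.004,-0.2,0],[1,0.014,-0.004,-0.3,0],[1,0.014,-0.004,-0.4,0],[1,0.014,-0.004,-0.48,0],[1,0.014,-0.004,-0.52,0],[1,0.014,-0.004,-0.535,0],[1,0.014,-0.004,-0.535,0]]

```text
clock: 24.3
ee_pos: [0.5261, -0.3265, 0.0522]
eef_rot: [0.482, 0.517, -0.482, 0.518]
wrist_force: [0.9, -0.5, 0.0]
gripper_width: 0.0286
```

```bash
cat >> h.py <<'E'
def home():
    S,r=st(); forces(2)
    s=eyes.snapshot("wrist"); w,t,m=masked_bucket(s,S,r)
    b=bucket(w,m); print(b)
    q=t[m&(abs(t[...,1])<.013)]; print("ear z",np.percentile(q[:,2],[1,99]))
    print("bore in tool (want -.0127,.0002,-.055)",r.T@(np.array([*b["bore"],.066])-S["ee_pos"]))
    for d in (-.055,-.053,-.051): move(gtgt(b["bore"],b["yaw"],d),b["yaw"])
    return s
E
python3 - <<'E'
from h import *
s=home(); cv2.imwrite("pics/s.png",s["pixels"])
E
```

```text
t 24.3 tcp [ 0.5261 -0.3265  0.0522] x [ 0.0004 -0.     -1.    ] y [0.9975 0.0709 0.0004] yang 4.06 F [ 0.9148 -0.4946  0.0183] M [-0.0483 -0.0122 -0.022 ] w 0.0286 q [-0.5556  0.2551  0.0213  1.3367  0.0002  0.9443]
mean F,M tool [-0.1742  0.6665  0.908   0.0209 -0.0095  0.0333]
{'c': array([ 0.5741, -0.269 ]), 'bore': array([ 0.5232, -0.2716]), 'yaw': np.float64(2.938632488250737), 'xd': array([0.9987, 0.0513]), 'yd': array([-0.0513,  0.9987]), 'size': (64.80316925048828, 102.8083267211914), 'n': 20484, 'z': np.float64(0.08594518036857399)}
ear z [-0.07   -0.0403]
bore in tool (want -.0127,.0002,-.055) [-0.0138  0.001  -0.055 ]
cmd xyz [-0.0122 -0.0029 -0.0002] turn 0.006251070586087969
cmd xyz [-0.0122 -0.0025 -0.0202] turn 0.006251070586087969
cmd xyz [-0.0122 -0.0021 -0.0402] turn 0.006251070586087969
```

View pics/s.png

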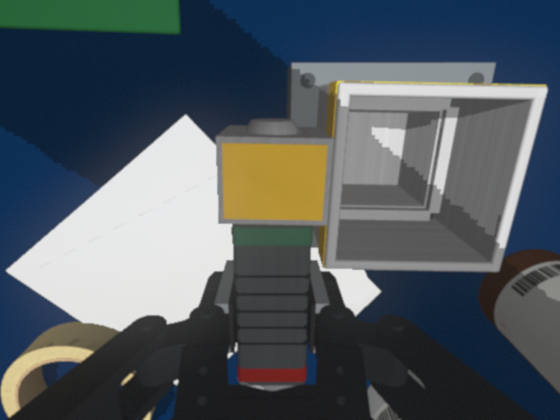

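Handle against ear and the bucket is shifting. I'll realign the yaw and push to a firm stop, as with the red one.

servo_tool:
  plan:
    - [[1,-0.012,-0.003,0,0.006],[1,-0.012,-0.003,-0.01,0.01],[1,-0.012,-0.003,-0.02,0.012],[1,-0.012,-0.003,-0.025,0.012],[1,-0.012,-0.003,-0.025,0.012]]

```text
clock: 25.08
ee_pos: [0.5252, -0.3245, 0.0532]
eef_rot: [0.491, 0.508, -0.492, 0.508]
wrist_force: [-1.1, -3.9, -2.9]
gripper_width: 0.0287
```

```bash
python3 - <<'E'
from h import *
s=home()
E
```

```text
t 25.07 tcp [ 0.5252 -0.3245  0.0532] x [-0.0005 -0.0011 -1.    ] y [ 0.9995  0.033  -0.0005] yang 1.89 F [-1.0558 -3.9287 -2.8783] M [-0.9387  0.3512  0.0256] w 0.0287 q [-0.5529  0.2506  0.0179  1.3379 -0.0012  0.9849]
mean F,M tool [ 2.8236 -1.8893  4.2765 -0.0239 -0.9445 -0.4173]
{'c': array([ 0.5742, -0.2682]), 'bore': array([ 0.5233, -0.2699]), 'yaw': np.float64(1.9449132680892938), 'xd': array([0.9994, 0.0339]), 'yd': array([-0.0339,  0.9994]), 'size': (64.59890747070312, 102.99224853515625), 'n': 20172, 'z': np.float64(0.08602292008526699)}
ear z [-0.0698 -0.0402]
bore in tool (want -.0127,.0002,-.055) [-0.0129 -0.0002 -0.0546]
cmd xyz [-0.0021 -0.0029  0.0042] turn -0.00032683269593418473
cmd xyz [-0.0021 -0.0029 -0.0158] turn -0.00032683269593418473
cmd xyz [-0.0021 -0.003  -0.0358] turn -0.00032683269593418473
```

servo_tool:
  plan:
    - [[1,0,0,0.1,0],[1,0,0,0.25,0],[1,0,0,0.4,0],[1,0,0,0.5,0],[1,-0.4,0,0.5,0],[1,-1,0,0.5,0]]

```text
clock: 25.98
ee_pos: [0.5262, -0.3739, 0.152]
eef_rot: [0.492, 0.51, -0.492, 0.507]
wrist_force: [1.5, -0.9, -2.2]
gripper_width: 0.0291
```

servo_tool:
  plan:
    - [[1,-0.4,0,0,0],[1,-0.5,0,0,0],[1,-0.5,0,0,0],[1,-0.5,0,0,0]]

```text
clock: 26.48
ee_pos: [0.5267, -0.3737, 0.2008]
eef_rot: [0.491, 0.509, -0.492, 0.507]
wrist_force: [-0.9, -0.6, -2.8]
gripper_width: 0.0289
```

```bash
python3 - <<'E'
from h import *
S,r=st()
s=eyes.snapshot("wrist"); w,t,m=masked_bucket(s,S,r); cv2.imwrite("pics/t.png",s["pixels"])
b=bucket(w,m,c=(.56,-.27)); print(b)
t=gtgt(b["bore"],b["yaw"],.1); move(t,b["yaw"])
E
```

```text
t 26.48 tcp [ 0.5267 -0.3737  0.2008] x [-0.0027  0.0019 -1.    ] y [ 0.9994  0.0334 -0.0026] yang 1.91 F [-0.862  -0.6215 -2.7877] M [-0.0255 -0.1118  0.0127] w 0.0289 q [-0.6171  0.3198  0.3877  1.6421  0.      0.9204]
{'c': array([ 0.5744, -0.2681]), 'bore': array([ 0.5234, -0.2698]), 'yaw': np.float64(1.9273297786712684), 'xd': array([0.9994, 0.0336]), 'yd': array([-0.0336,  0.9994]), 'size': (64.53697204589844, 102.5045394897461), 'n': 4823, 'z': np.float64(0.08600712138485982)}
cmd xyz [ 1.4796  0.004  -2.0357] turn -0.0001028623048027397
```

servo_tool:
  plan:
    - [[1,0.1,0,-0.4,0],[1,0.3,0,-0.9,0],[1,0.4,0,-1,0],[1,0.4,0,-1,0]]

```text
clock: 27.02
ee_pos: [0.5233, -0.2733, 0.1618]
eef_rot: [0.491, 0.509, -0.492, 0.508]
wrist_force: [-0.4, -0.8, -2.4]
gripper_width: 0.0287
```

servo_tool:
  plan:
    - [[1,0,0,-0.4,0],[1,0,0,-0.9,0],[1,0,0,-1,0],[1,0.3,0,-1,0],[1,0.7,0,-1,0],[1,1,0,-1,0],[1,1,0,-1,0],[1,1,0,-1,0]]

```text
clock: 28.02
ee_pos: [0.5212, -0.1751, 0.0647]
eef_rot: [0.492, 0.508, -0.492, 0.509]
wrist_force: [0.4, -0.4, -1.9]
gripper_width: 0.0287
```

```bash
python3 - <<'E'
from h import *
S,r=st()
move(gtgt((.5234,-.2698),1.93,.1),1.93)
move(gtgt((.5234,-.2698),1.93,.079),1.93)
s=eyes.snapshot("wrist"); cv2.imwrite("pics/u.png",s["pixels"])
topb((.56,-.27))
E
```

```text
t 28.02 tcp [ 0.5212 -0.1751  0.0647] x [ 0.0015 -0.0007 -1.    ] y [0.9995 0.0325 0.0014] yang 1.86 F [ 0.4105 -0.419  -1.8721] M [ 0.0176 -0.0453  0.0046] w 0.0287 q [-0.3239  0.0858 -0.147   1.3363 -0.0002  1.2144]
cmd xyz [ 0.1136 -0.0124 -0.0524] turn -0.00037688067495764697
cmd xyz [ 0.1138 -0.0121  0.1576] turn -0.00037688067495764697
top [ 0.5701 -0.293 ] [ 0.5245 -0.2701] -26.61 (36.158592224121094, 108.11074829101562) 130
```

View pics/u.png

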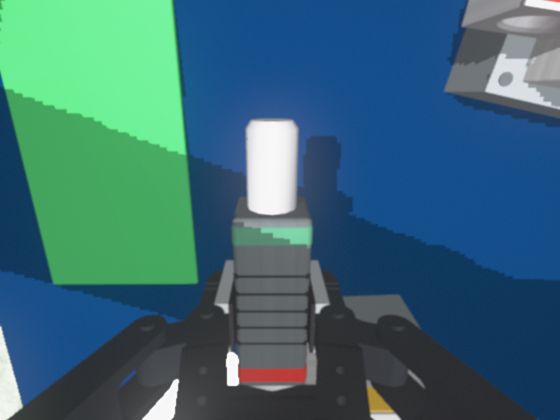

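servo_tool:
  plan:
    - [[1,0.06,-0.012,0,0],[1,0.113,-0.012,0.03,0],[1,0.113,-0.012,0.08,0],[1,0.113,-0.012,0.12,0],[1,0.113,-0.012,0.15,0],[1,0.113,-0.012,0.165,0],[1,0.113,-0.012,0.175,0],[1,0.113,-0.012,0.175,0]]

```text
clock: 29.12
ee_pos: [0.5199, -0.1915, 0.0519]
eef_rot: [0.492, 0.508, -0.492, 0.508]
wrist_force: [0.7, 1.4, -2.8]
gripper_width: 0.0288
```

```bash
python3 - <<'E'
from h import *
S,r=st(); forces()
move(gtgt((.5234,-.2698),1.93,.079),1.93)
s=eyes.snapshot("side"); cv2.imwrite("pics/v.png",cv2.resize(s["pixels"][150:230,240:350],None,fx=7,fy=7,interpolation=cv2.INTER_CUBIC))
s=eyes.snapshot("top"); cv2.imwrite("pics/v2.png",cv2.resize(s["pixels"][150:230,280:390],None,fx=7,fy=7,interpolation=cv2.INTER_CUBIC))
E
```

```text
t 29.12 tcp [ 0.5199 -0.1915  0.0519] x [ 0.      0.0001 -1.    ] y [0.9994 0.0334 0.    ] yang 1.92 F [ 0.6804  1.4283 -2.7946] M [ 0.1255  0.0639 -0.0245] w 0.0288 q [-0.353   0.1027 -0.1537  1.3144  0.0001  1.1844]
mean F,M tool [ 1.9526  0.027  -1.015   0.01    0.1423 -0.0291]
cmd xyz [-0.0141  0.0068 -0.0064] turn -8.859196807754364e-05
```

View pics/v.png

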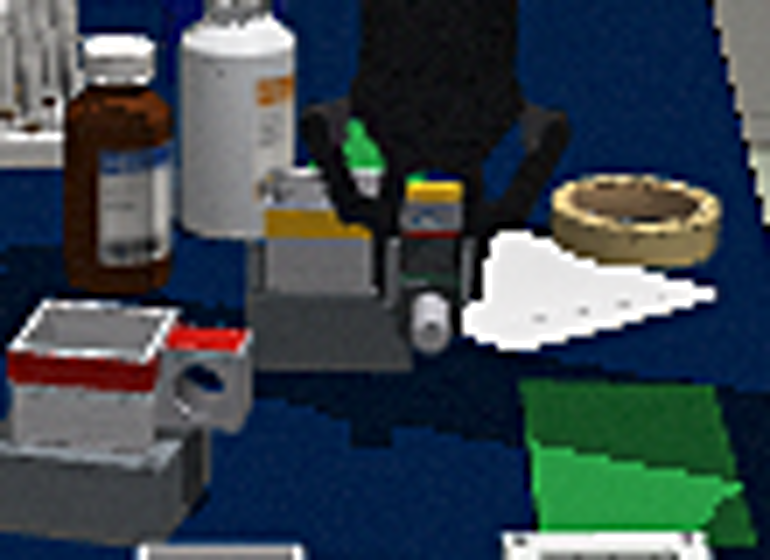

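View pics/v2.png

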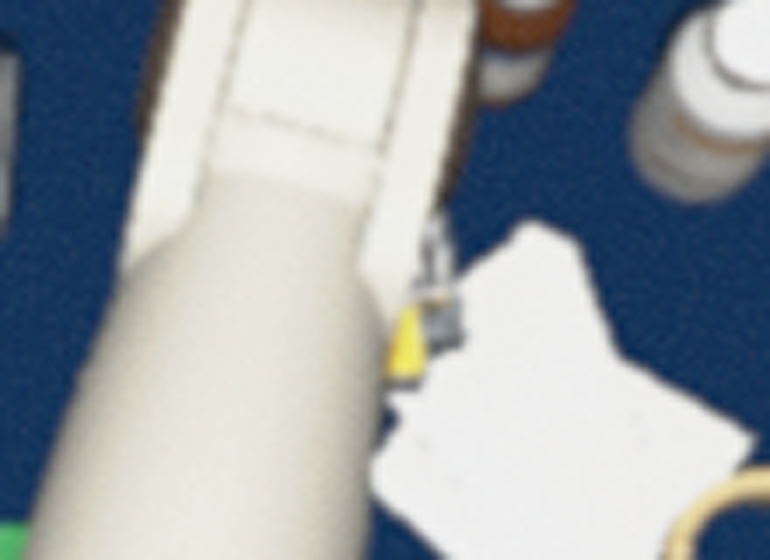

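```bash
python3 - <<'E'
from h import *
for f in (.33,.66,1):
  y=1.93+7*f
  move(gtgt((.5234,-.2698-.008*f),y,.079),y)
E
```

```text
cmd xyz [-0.0139 -0.0261  0.021 ] turn -0.012890150109799079
cmd xyz [-0.0139 -0.0588  0.0493] turn -0.025723483443132425
cmd xyz [-0.0139 -0.0923  0.0799] turn -0.03894570566535462
```

servo_tool:
  plan:
    - [[1,-0.012,-0.01,0.01,-0.005],[1,-0.014,-0.026,0.021,-0.013],[1,-0.014,-0.042,0.035,-0.019],[1,-0.014,-0.059,0.049,-0.026],[1,-0.014,-0.075,0.06,-0.032],[1,-0.014,-0.092,0.07,-0.039],[1,-0.014,-0.092,0.075,-0.039]]

```text
clock: 30.3
ee_pos: [0.5108, -0.1995, 0.0533]
eef_rot: [0.459, 0.537, -0.459, 0.537]
wrist_force: [0.3, 1.3, -2.7]
gripper_width: 0.0288
```

```bash
python3 - <<'E'
from h import *
S,r=st(); forces()
move(gtgt((.5234,-.2778),8.93,.079),8.93)
s=eyes.snapshot("top"); cv2.imwrite("pics/v3.png",cv2.resize(s["pixels"][150:230,280:390],None,fx=7,fy=7,interpolation=cv2.INTER_CUBIC))
E
```

```text
t 30.3 tcp [ 0.5108 -0.1995  0.0533] x [-0.0001  0.     -1.    ] y [ 0.9878  0.1555 -0.0001] yang 8.95 F [ 0.2703  1.3109 -2.6956] M [0.1913 0.0545 0.0031] w 0.0288 q [-0.3723  0.0888 -0.1661  1.316  -0.      1.0424]
mean F,M tool [ 2.6489 -0.2708 -0.6417  0.0051  0.0951 -0.0189]
cmd xyz [-0.0002 -0.0004  0.0034] turn -8.074577239535567e-05
```

View pics/v3.png

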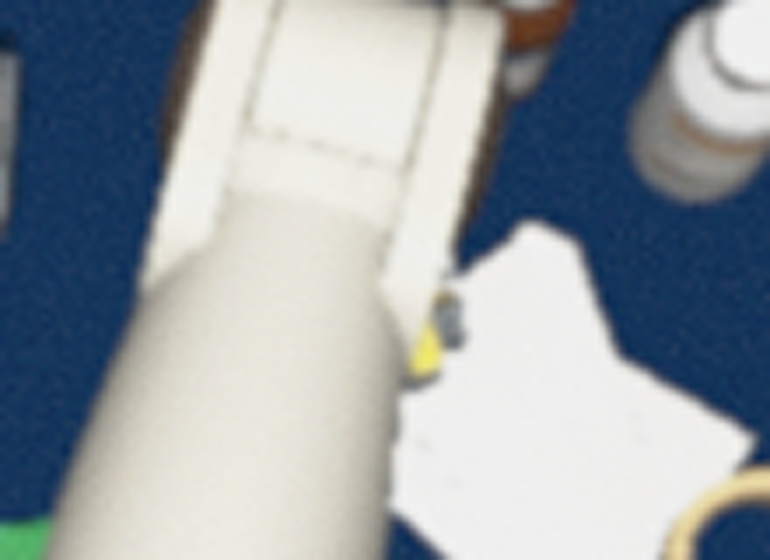

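Still light contact; push the rest to the stop.

servo_tool:
  plan:
    - [[1,0,0,0.007,0],[1,0,0,0.014,0],[1,0,0,0.02,0],[1,0,0,0.02,0]]

```text
clock: 31.05
ee_pos: [0.5112, -0.2013, 0.0532]
eef_rot: [0.46, 0.537, -0.46, 0.537]
wrist_force: [-0.8, 0.6, -3.2]
gripper_width: 0.0287
```

```bash
python3 - <<'E'
from h import *
S,r=st(); forces()
E
```

```text
t 31.05 tcp [ 0.5112 -0.2013  0.0532] x [-0.0002  0.0001 -1.    ] y [ 0.9879  0.1552 -0.0002] yang 8.93 F [-0.7982  0.5935 -3.1771] M [0.2629 0.1913 0.017 ] w 0.0287 q [-0.3752  0.0914 -0.1633  1.3163  0.      1.0397]
mean F,M tool [ 2.5002 -0.9573 -1.1872 -0.002   0.2681 -0.1611]
```

servo_tool:
  plan:
    - [[1,0,0,0.007,-0.003],[1,0,0,0.014,-0.006],[1,0,0,0.02,-0.006],[1,0,0,0.02,-0.006]]

```text
clock: 31.75
ee_pos: [0.5111, -0.2027, 0.0531]
eef_rot: [0.454, 0.542, -0.454, 0.541]
wrist_force: [-4.6, 5.1, -0.0]
gripper_width: 0.0288
```

```bash
python3 - <<'E'
from h import *
S,r=st(); forces()
E
```

```text
t 31.75 tcp [ 0.5111 -0.2027  0.0531] x [-0.001   0.0014 -1.    ] y [ 0.9847  0.1744 -0.0008] yang 10.05 F [-4.5726  5.0917 -0.0371] M [ 1.1012  0.7053 -0.1449] w 0.0288 q [-0.3781  0.0937 -0.1611  1.3175  0.001   1.0174]
mean F,M tool [ 0.3902 -2.702  -6.3464  0.1305  1.1578 -0.5117]
```

servo_tool:
  plan:
    - [[1,0,0,-0.1,0],[1,0,0,-0.25,0],[1,-0.3,0,-0.3,0],[1,-0.8,0,-0.3,0],[1,-1,0,-0.6,0],[1,-1,0,-1,0]]

```text
clock: 32.7
ee_pos: [0.495, -0.1041, 0.1555]
eef_rot: [0.455, 0.54, -0.454, 0.543]
wrist_force: [0.1, 0.3, -3.6]
gripper_width: 0.0284
```

servo_tool:
  plan:
    - [[1,-0.2,0.1,-0.4,0.01],[1,-0.4,0.3,-0.8,0.028],[1,-0.45,0.5,-1,0.028],[1,-0.45,0.5,-1,0.028]]

```text
clock: 33.2
ee_pos: [0.5266, 0.0044, 0.1987]
eef_rot: [0.477, 0.522, -0.477, 0.522]
wrist_force: [-0.7, -1.3, -2.0]
gripper_width: 0.0292
```

```bash
python3 - <<'E'
from h import *
S,r=st(); topb((.56,-.27)); move((.53,.085,.2),4.95)
E
```

```text
t 33.2 tcp [0.5266 0.0044 0.1987] x [ 0.0012  0.0001 -1.    ] y [0.996  0.0897 0.0012] yang 5.15 F [-0.6944 -1.2656 -1.9945] M [-0.0893  0.0073  0.0366] w 0.0292 q [0.0084 0.0197 0.0425 1.5925 0.0001 1.4894]
top [ 0.5752 -0.2699] [ 0.5251 -0.2792] 10.55 (65.92786407470703, 102.74433135986328) 199
cmd xyz [-0.0174  0.1122 -0.8091] turn 0.000781410284320177
```

servo_tool:
  plan:
    - [[1,0,0.1,-0.4,0],[1,0,0.1,-0.8,0],[1,0,0.1,-0.8,0],[1,0,0.1,-0.8,0]]

```text
clock: 33.75
ee_pos: [0.5287, 0.0822, 0.1982]
eef_rot: [0.478, 0.521, -0.478, 0.521]
wrist_force: [0.0, 0.4, -2.3]
gripper_width: 0.0285
```

```bash
python3 - <<'E'
from h import *
S,r=st()
s=eyes.snapshot("wrist"); w,t,m=masked_bucket(s,S,r); cv2.imwrite("pics/w.png",s["pixels"])
b=bucket(w,m,c=(.58,.2)); print(b)
t=gtgt(b["bore"],b["yaw"],-.105); move(t,b["yaw"])
E
```

```text
t 33.75 tcp [0.5287 0.0822 0.1982] x [-0.0002 -0.0005 -1.    ] y [ 0.9963  0.0865 -0.0003] yang 4.96 F [ 0.0173  0.3923 -2.3048] M [0.0387 0.0048 0.0362] w 0.0285 q [ 0.1545  0.0413  0.0637  1.5935 -0.0005  1.6387]
{'c': array([0.5905, 0.1973]), 'bore': array([0.5397, 0.1929]), 'yaw': np.float64(4.969796180725103), 'xd': array([0.9962, 0.0866]), 'yd': array([-0.0866,  0.9962]), 'size': (63.104042053222656, 102.42781066894531), 'n': 4975, 'z': np.float64(0.08600690524530576)}
cmd xyz [ 1.4491  0.2025 -0.0462] turn -0.0002482621408943607
```

View pics/w.png

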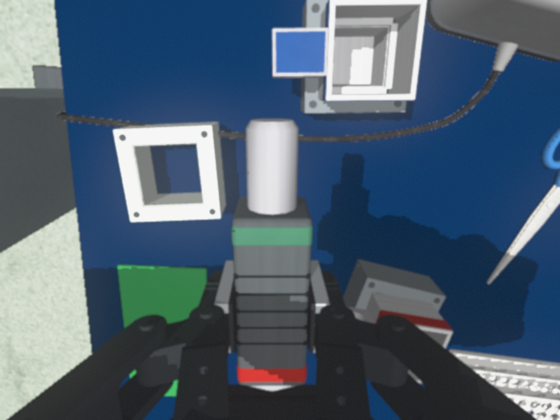

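servo_tool:
  plan:
    - [[1,0.3,0.2,-0.02,0],[1,0.8,0.2,-0.05,0],[1,1,0.2,-0.05,0],[1,1,0.2,-0.05,0]]

```text
clock: 34.3
ee_pos: [0.5475, 0.0883, 0.0966]
eef_rot: [0.477, 0.522, -0.479, 0.52]
wrist_force: [0.4, 0.2, -2.5]
gripper_width: 0.0285
```

servo_tool:
  plan:
    - [[1,0.3,0,0,0],[1,0.45,0,0,0],[1,0.45,0,0,0],[1,0.45,0,0,0]]

```text
clock: 34.8
ee_pos: [0.5492, 0.0896, 0.0546]
eef_rot: [0.478, 0.521, -0.477, 0.522]
wrist_force: [0.0, 0.7, -2.0]
gripper_width: 0.0289
```

```bash
python3 - <<'E'
from h import *
S,r=st()
s=eyes.snapshot("wrist"); cv2.imwrite("pics/x.png",s["pixels"])
print(earline(s,S,r,None))
move(gtgt((.5396,.1938),4.97,-.105),4.97)
move(gtgt((.5396,.1938),4.97,-.055),4.97)
E
```

```text
t 34.8 tcp [0.5492 0.0896 0.0546] x [ 0.0016  0.0003 -1.    ] y [0.9963 0.0865 0.0016] yang 4.96 F [ 0.0133  0.7347 -2.0159] M [ 0.0031 -0.0279 -0.0275] w 0.0289 q [ 0.1617  0.1055 -0.1454  1.3183 -0.      1.6459]
([(np.float64(-0.1091), np.float64(-0.0206), np.float64(0.0218)), (np.float64(-0.1041), np.float64(-0.0203), np.float64(0.0218)), (np.float64(-0.0991), np.float64(-0.0204), np.float64(0.0217)), (np.float64(-0.0941), np.float64(-0.0204), np.float64(0.0218)), (np.float64(-0.0891), np.float64(-0.0201), np.float64(0.0219)), (np.float64(-0.0841), np.float64(0.0173), np.float64(0.022)), (np.float64(-0.0791), np.float64(0.0174), np.float64(0.035)), (np.float64(-0.0741), np.float64(0.0174), np.float64(0.0349))], np.float64(-0.07167514929724865))
cmd xyz [ 0.0137 -0.0079  0.0037] turn -2.196637556398034e-05
cmd xyz [ 0.0137 -0.0079 -0.4963] turn -2.196637556398034e-05
```

View pics/x.png

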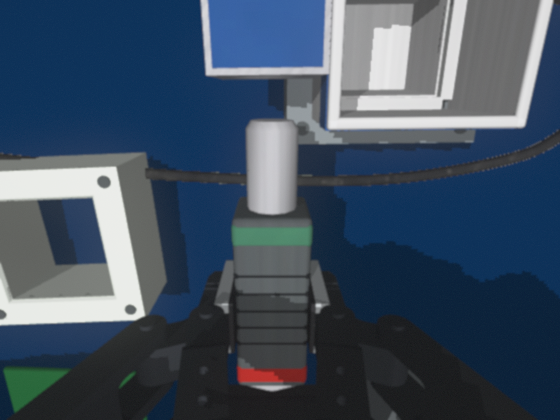

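servo_tool:
  plan:
    - [[1,0.013,-0.011,-0.08,0],[1,0.013,-0.011,-0.2,0],[1,0.013,-0.011,-0.3,0],[1,0.013,-0.011,-0.4,0],[1,0.013,-0.011,-0.46,0],[1,0.013,-0.011,-0.5,0],[1,0.013,-0.011,-0.515,0],[1,0.013,-0.011,-0.515,0]]

```text
clock: 35.85
ee_pos: [0.543, 0.1407, 0.0521]
eef_rot: [0.478, 0.521, -0.478, 0.521]
wrist_force: [-1.0, -1.9, 0.2]
gripper_width: 0.0289
```

```bash
python3 - <<'E'
from h import *
s=home(); cv2.imwrite("pics/y.png",s["pixels"])
E
```

```text
t 35.85 tcp [0.543  0.1407 0.0521] x [ 0.  0. -1.] y [0.9963 0.0864 0.    ] yang 4.96 F [-1.0141 -1.8534  0.2311] M [-0.2126  0.1368 -0.0305] w 0.0289 q [ 0.2535  0.1188 -0.1359  1.3161  0.      1.7378]
mean F,M tool [-0.0602 -1.1572  2.1754  0.01   -0.2234 -0.1521]
{'c': array([0.5902, 0.1992]), 'bore': array([0.5393, 0.1955]), 'yaw': np.float64(4.127157688140873), 'xd': array([0.9974, 0.072 ]), 'yd': array([-0.072 ,  0.9974]), 'size': (64.64598083496094, 103.4115982055664), 'n': 20473, 'z': np.float64(0.08594786418396001)}
ear z [-0.07   -0.0403]
bore in tool (want -.0127,.0002,-.055) [-0.0139  0.0011 -0.055 ]
cmd xyz [-0.0121  0.0005  0.0001] turn 0.004594418699148406
cmd xyz [-0.0121  0.0008 -0.0199] turn 0.004594418699148406
cmd xyz [-0.0121  0.0011 -0.0399] turn 0.004594418699148406
```

View pics/y.png

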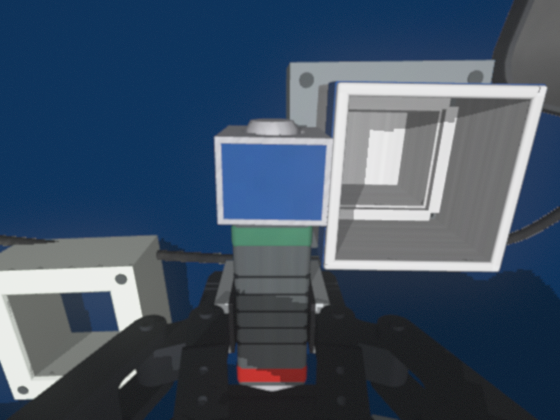

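servo_tool:
  plan:
    - [[1,-0.012,0,0,0.004],[1,-0.012,0,-0.01,0.008],[1,-0.012,0,-0.02,0.01],[1,-0.012,0,-0.025,0.01],[1,-0.012,0,-0.025,0.01]]

```text
clock: 36.62
ee_pos: [0.5426, 0.1429, 0.053]
eef_rot: [0.486, 0.514, -0.486, 0.514]
wrist_force: [-1.8, -5.2, -2.0]
gripper_width: 0.0287
```

```bash
python3 - <<'E'
from h import *
s=home()
E
```

```text
t 36.62 tcp [0.5426 0.1429 0.053 ] x [-0.0006 -0.0009 -1.    ] y [ 0.9985  0.0552 -0.0006] yang 3.16 F [-1.7655 -5.224  -1.9676] M [-0.9346  0.3401  0.0142] w 0.0287 q [ 0.2579  0.1194 -0.1334  1.3187 -0.0007  1.7735]
mean F,M tool [ 2.1639 -2.1995  4.7301 -0.0087 -0.9141 -0.3928]
{'c': array([0.5903, 0.2001]), 'bore': array([0.5393, 0.1975]), 'yaw': np.float64(2.87482690811158), 'xd': array([0.9987, 0.0502]), 'yd': array([-0.0502,  0.9987]), 'size': (64.76518249511719, 103.06423950195312), 'n': 20147, 'z': np.float64(0.08598264180504878)}
ear z [-0.0698 -0.0402]
bore in tool (want -.0127,.0002,-.055) [-0.0131 -0.0002 -0.0547]
cmd xyz [-0.0029 -0.0069  0.0031] turn 0.0015797226379609538
cmd xyz [-0.0029 -0.0068 -0.0169] turn 0.0015797226379609538
cmd xyz [-0.0029 -0.0067 -0.0369] turn 0.0015797226379609538
```

servo_tool:
  plan:
    - [[1,0,0,0.1,0],[1,0,0,0.25,0],[1,0,0,0.4,0],[1,0,0,0.6,0],[1,-0.4,0,0.6,0],[1,-1,0,0.6,0]]

```text
clock: 37.52
ee_pos: [0.5451, 0.0818, 0.1526]
eef_rot: [0.485, 0.514, -0.487, 0.513]
wrist_force: [1.4, 0.1, -1.8]
gripper_width: 0.0288
```

servo_tool:
  plan:
    - [[1,-0.4,0,0,0],[1,-0.5,0,0,0],[1,-0.5,0,0,0],[1,-0.5,0,0,0]]

```text
clock: 38.02
ee_pos: [0.5455, 0.083, 0.201]
eef_rot: [0.485, 0.514, -0.487, 0.513]
wrist_force: [-0.3, -0.4, -2.2]
gripper_width: 0.0286
```

```bash
python3 - <<'E'
from h import *
S,r=st()
s=eyes.snapshot("wrist"); w,t,m=masked_bucket(s,S,r); cv2.imwrite("pics/z.png",s["pixels"])
b=bucket(w,m,c=(.58,.2)); print(b)
t=gtgt(b["bore"],b["yaw"],.1); move(t,b["yaw"])
w=cloud(eyes.snapshot("top"))
m=(w[...,2]>.03)&(w[...,0]>.35)&(w[...,0]<.85)&(w[...,1]<.55)&(w[...,1]>.2)
n,l,a,c=cv2.connectedComponentsWithStats(m.astype(np.uint8))
for k in range(1,n):
    p=w[l==k]
    if len(p)>20: print(len(p),np.median(p,0),p.min(0),p.max(0))
E
```

```text
t 38.02 tcp [0.5455 0.083  0.201 ] x [-0.003  -0.0005 -1.    ] y [ 0.9985  0.0551 -0.003 ] yang 3.16 F [-0.3212 -0.3974 -2.2436] M [-0.0232  0.0044 -0.0063] w 0.0286 q [ 0.151   0.0848  0.1151  1.6041 -0.      1.6667]
{'c': array([0.5906, 0.1976]), 'bore': array([0.5397, 0.1948]), 'yaw': np.float64(3.1431291103363095), 'xd': array([0.9985, 0.0548]), 'yd': array([-0.0548,  0.9985]), 'size': (60.03201675415039, 102.6941909790039), 'n': 4351, 'z': np.float64(0.08593747321508098)}
cmd xyz [ 1.478   0.0066 -2.1186] turn 0.000126468046831876
1306 [0.7086 0.2854 0.0912] [0.6518 0.2284 0.03  ] [0.8226 0.3503 0.1248]
241 [0.5804 0.2237 0.0684] [0.5193 0.2001 0.03  ] [0.6268 0.2462 0.0955]
180 [0.5605 0.4431 0.0723] [0.5433 0.4269 0.0314] [0.5867 0.4702 0.0966]
```

servo_tool:
  plan:
    - [[1,0.1,0,-0.4,0],[1,0.3,0,-0.9,0],[1,0.4,0,-1,0],[1,0.4,0,-1,0]]

```text
clock: 38.62
ee_pos: [0.5398, 0.1835, 0.1616]
eef_rot: [0.485, 0.514, -0.487, 0.514]
wrist_force: [-1.0, -0.8, -2.1]
gripper_width: 0.0293
```

servo_tool:
  plan:
    - [[1,0,0,-0.4,0],[1,0,0,-0.9,0],[1,0,0,-1,0],[1,0.3,0,-1,0],[1,0.7,0,-1,0],[1,1,0,-1,0],[1,1,0,-1,0],[1,1,0,-1,0]]

```text
clock: 39.62
ee_pos: [0.5359, 0.2826, 0.065]
eef_rot: [0.487, 0.513, -0.486, 0.514]
wrist_force: [0.4, 0.1, -2.4]
gripper_width: 0.0288
```

```bash
python3 - <<'E'
from h import *
S,r=st()
s=eyes.snapshot("wrist"); cv2.imwrite("pics/aa.png",s["pixels"])
for f in (0,.25,.5,.75,1):
  y=3.1+8*f; move(gtgt((.5395,.1973-.010*f),y,.079),y)
E
```

```text
t 39.62 tcp [0.5359 0.2826 0.065 ] x [ 0.0017  0.0007 -1.    ] y [0.9985 0.0544 0.0017] yang 3.12 F [ 0.4089  0.1234 -2.4321] M [ 0.0114 -0.0123  0.0079] w 0.0288 q [ 0.4853  0.2175  0.0014  1.353  -0.0002  2.0017]
cmd xyz [ 0.1203 -0.015   0.0671] turn 0.00017911558362079127
cmd xyz [ 0.1202 -0.044   0.0926] turn -0.01093199552749032
cmd xyz [ 0.1201 -0.0729  0.1191] turn -0.022043106638601432
cmd xyz [ 0.12   -0.1017  0.1465] turn -0.03315421774971254
cmd xyz [ 0.1199 -0.1304  0.1749] turn -0.044265328860823655
```

View pics/aa.png

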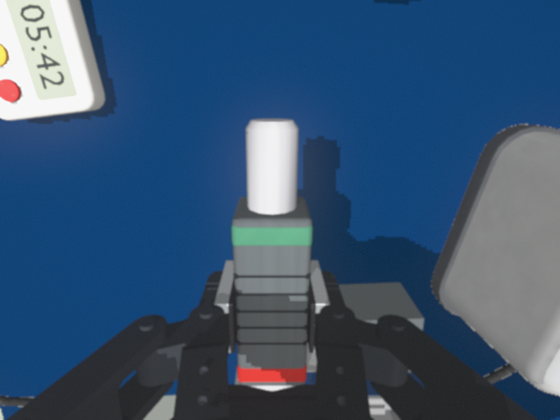

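First the square, light contact at the current bucket pose.

servo_tool:
  plan:
    - [[1,0.06,-0.015,0,0],[1,0.12,-0.015,0,0],[1,0.12,-0.015,0.03,0],[1,0.12,-0.015,0.055,0],[1,0.12,-0.015,0.07,0],[1,0.12,-0.015,0.08,0],[1,0.12,-0.015,0.088,0],[1,0.12,-0.015,0.088,0]]

```text
clock: 40.67
ee_pos: [0.5341, 0.2742, 0.0513]
eef_rot: [0.486, 0.514, -0.486, 0.514]
wrist_force: [-0.5, 2.9, -2.3]
gripper_width: 0.029
```

```bash
python3 - <<'E'
from h import *
S,r=st(); forces()
for f in (0,.25,.5,.75,1):
  y=3.1+8*f; move(gtgt((.5395,.1973-.010*f),y,.079),y)
E
```

```text
t 40.67 tcp [0.5341 0.2742 0.0513] x [ 0.0001  0.0001 -1.    ] y [0.9985 0.0553 0.0001] yang 3.17 F [-0.4637  2.8751 -2.2559] M [ 0.215   0.0796 -0.0056] w 0.029 q [ 0.4744  0.2113 -0.0324  1.3269  0.0001  1.9898]
mean F,M tool [ 1.8398 -0.2403 -1.889   0.0252  0.2085 -0.0812]
cmd xyz [-0.0208  0.011  -0.0186] turn 0.0004157831284531868
cmd xyz [-0.0208 -0.018   0.0069] turn -0.010695327982657925
cmd xyz [-0.0208 -0.0469  0.0333] turn -0.021806439093769035
cmd xyz [-0.0208 -0.0757  0.0607] turn -0.032917550204880144
cmd xyz [-0.0208 -0.1045  0.0891] turn -0.04402866131599126
```

Light contact (~2 N, square). Now follow through to the stop.

servo_tool:
  plan:
    - [[1,-0.02,-0.018,0.01,-0.01],[1,-0.02,-0.047,0.033,-0.022],[1,-0.02,-0.062,0.047,-0.028],[1,-0.02,-0.076,0.061,-0.033],[1,-0.02,-0.09,0.075,-0.038],[1,-0.02,-0.095,0.085,-0.04],[1,-0.02,-0.095,0.09,-0.04],[1,-0.02,-0.095,0.09,-0.04]]

```text
clock: 41.88
ee_pos: [0.5249, 0.2649, 0.0532]
eef_rot: [0.453, 0.543, -0.453, 0.543]
wrist_force: [-1.3, 3.0, -0.4]
gripper_width: 0.0285
```

```bash
python3 - <<'E'
from h import *
S,r=st(); forces(); topb((.58,.2))
E
```

```text
t 41.88 tcp [0.5249 0.2649 0.0532] x [-0.0002  0.0004 -1.    ] y [ 0.9837  0.18   -0.0002] yang 10.37 F [-1.281   3.0135 -0.4438] M [ 0.5634  0.1667 -0.016 ] w 0.0285 q [ 0.4671  0.1817 -0.063   1.3261  0.0004  1.8569]
mean F,M tool [ 1.1252 -1.0518 -3.2661  0.031   0.6114 -0.1552]
top [0.5921 0.1973] [0.5412 0.195 ] 2.56 (71.19505310058594, 107.39836883544922) 213
```

servo_tool:
  plan:
    - [[1,0,0,0.006,0],[1,0,0,0.012,0],[1,0,0,0.012,0]]

```text
clock: 42.5
ee_pos: [0.5248, 0.2643, 0.0533]
eef_rot: [0.453, 0.544, -0.452, 0.543]
wrist_force: [-4.6, 7.3, -0.2]
gripper_width: 0.0288
```

```bash
python3 - <<'E'
from h import *
S,r=st(); forces()
E
```

```text
t 42.5 tcp [0.5248 0.2643 0.0533] x [-0.0009  0.0016 -1.    ] y [ 0.9836  0.1806 -0.0006] yang 10.4 F [-4.6447  7.2704 -0.1986] M [ 1.3772  0.8463 -0.0915] w 0.0288 q [ 0.4657  0.1807 -0.064   1.3262  0.0018  1.8549]
mean F,M tool [ 0.4719 -3.0053 -7.9108  0.1146  1.4602 -0.598 ]
```

servo_tool:
  plan:
    - [[1,0,0,-0.1,0],[1,0,0,-0.25,0],[1,-0.3,0,-0.3,0],[1,-0.8,0,-0.3,0],[1,-1,-0.3,0,0],[1,-1,-0.7,0.4,0],[1,-1,-1,1,0],[1,-1,-1,1,0]]

```text
clock: 43.7
ee_pos: [0.444, 0.145, 0.1538]
eef_rot: [0.454, 0.542, -0.453, 0.543]
wrist_force: [1.4, 0.6, -2.4]
gripper_width: 0.0285
```

```bash
python3 - <<'E'
from h import *
S,r=st(); topb((.58,.2)); topb((.56,-.27));topb((.66,-.05)); move((.4187,-.13,.15),2)
E
```

```text
t 43.7 tcp [0.444  0.145  0.1538] x [ 0.001  -0.0007 -1.    ] y [0.9841 0.1774 0.0008] yang 10.22 F [ 1.3893  0.568  -2.4434] M [ 0.0447 -0.0062  0.0062] w 0.0285 q [ 0.3163 -0.127  -0.1842  1.5129 -0.0009  1.7087]
top [ 0.    -0.019] [0.    0.032] -90.0 (0.0, 0.0) 0
top [ 0.575  -0.2701] [ 0.5246 -0.2784] 9.37 (65.2421875, 103.85760498046875) 199
top [ 0.6705 -0.054 ] [ 0.6197 -0.0494] -5.18 (59.835205078125, 105.21610260009766) 180
cmd xyz [ 0.0332 -0.7606  2.6834] turn 0.04640009559406156
  return _methods._mean(a, axis=axis, dtype=dtype,
  ret = ret.dtype.type(ret / rcount)
```

servo_tool:
  plan:
    - [[1,0,-0.1,0.5,0.02],[1,0,-0.25,1,0.046],[1,0,-0.25,1,0.046],[1,0,-0.25,1,0.046]]

```text
clock: 44.35
ee_pos: [0.4389, 0.0451, 0.153]
eef_rot: [0.491, 0.509, -0.491, 0.509]
wrist_force: [0.9, 0.4, -0.7]
gripper_width: 0.0289
```

servo_tool:
  plan:
    - [[1,0,0,0.5,0],[1,0,0,1,0],[1,0,0,1,0],[1,0,0,1,0]]

```text
clock: 44.85
ee_pos: [0.4423, -0.0545, 0.153]
eef_rot: [0.49, 0.51, -0.49, 0.509]
wrist_force: [-0.7, -0.2, -2.8]
gripper_width: 0.0286
```

```bash
python3 - <<'E'
from h import *
S,r=st(); move((.4187,-.13,.1),2)
E
```

```text
t 44.85 tcp [ 0.4423 -0.0545  0.153 ] x [-0.0005  0.0005 -1.    ] y [ 0.9993  0.0378 -0.0005] yang 2.16 F [-0.6831 -0.1942 -2.7613] M [ 0.0173 -0.0332  0.0265] w 0.0286 q [-0.1229 -0.1772 -0.2298  1.5187  0.0004  1.4101]
cmd xyz [ 0.5294 -0.2645  0.7456] turn 0.0009154222962207667
```

servo_tool:
  plan:
    - [[1,0.1,-0.2,0.5,0],[1,0.5,-0.265,0.745,0],[1,0.9,-0.265,0.745,0],[1,0.9,-0.265,0.745,0],[1,0.9,-0.265,0.745,0]]

```text
clock: 45.48
ee_pos: [0.4192, -0.1302, 0.0647]
eef_rot: [0.491, 0.509, -0.49, 0.51]
wrist_force: [0.5, -0.6, -2.4]
gripper_width: 0.0287
```

```bash
python3 - <<'E'
from h import *
S,r=st(); move((.4187,-.13,.0068),2)
s=eyes.snapshot("wrist"); cv2.imwrite("pics/ab.png",s["pixels"])
E
```

```text
t 45.48 tcp [ 0.4192 -0.1302  0.0647] x [ 0.0013 -0.0003 -1.    ] y [0.9993 0.0385 0.0013] yang 2.21 F [ 0.4813 -0.5545 -2.4243] M [-0.0201  0.0227  0.0121] w 0.0287 q [-0.3012 -0.181  -0.4034  1.3471  0.0001  1.231 ]
cmd xyz [ 0.5792 -0.0053 -0.0022] turn 0.0011503968274353504
```

View pics/ab.png

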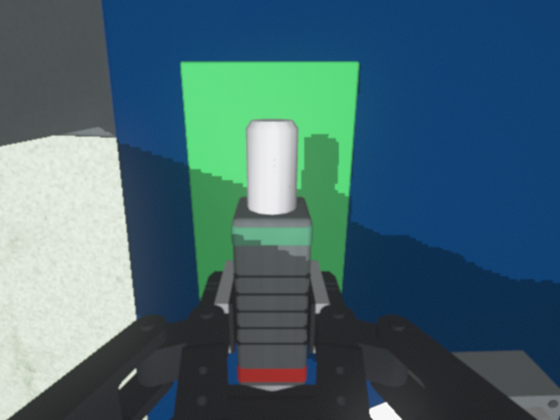

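servo_tool:
  plan:
    - [[1,0.3,-0.005,0,0],[1,0.5,-0.005,0,0],[1,0.56,-0.005,0,0],[1,0.575,-0.005,0,0],[1,0.58,-0.005,0,0],[1,0.58,-0.005,0,0]]

```text
clock: 46.28
ee_pos: [0.4186, -0.131, 0.0072]
eef_rot: [0.491, 0.509, -0.49, 0.51]
wrist_force: [-3.3, 3.0, 4.5]
gripper_width: 0.0289
```

```bash
python3 - <<'E'
from h import *
S,r=st(); forces()
E
```

```text
t 46.27 tcp [ 0.4186 -0.131   0.0072] x [ 0.002  -0.0002 -1.    ] y [0.9993 0.0368 0.002 ] yang 2.11 F [-3.2959  3.0395  4.4944] M [ 0.5512  0.723  -0.0237] w 0.0289 q [-0.3037 -0.1516 -0.4913  1.2291  0.0005  1.2303]
mean F,M tool [-5.8445 -3.0846 -3.2602  0.0238  0.5721 -0.7613]
```

Touching down gently. Release and lift.

servo_tool:
  plan:
    - [[0.6,0,0,0,0],[0,0,0,0,0],[0,0,0,0,0],[0,0,0,0,0],[0,0,0,0,0],[0,-0.3,0,0,0],[0,-0.8,0,0,0],[0,-1,0,0,0]]

```text
clock: 47.48
ee_pos: [0.4186, -0.1314, 0.1079]
eef_rot: [0.491, 0.508, -0.49, 0.51]
wrist_force: [0.6, -0.1, 0.2]
gripper_width: 0.0851
```

servo_tool:
  plan:
    - [[0,-0.5,0,0,0],[0,-1,0,0,0],[0,-1,0,0,0],[0,-1,0,0,0]]

```text
clock: 47.98
ee_pos: [0.4177, -0.1311, 0.2047]
eef_rot: [0.491, 0.509, -0.491, 0.509]
wrist_force: [0.3, -0.9, -1.0]
gripper_width: 0.0855
```

```bash
python3 - <<'E'
from h import *
S,r=st()
s=eyes.snapshot("wrist"); cv2.imwrite("pics/ac.png",s["pixels"])
print(gauge(s,c=(.419,-.13))[:3])
E
```

```text
t 47.98 tcp [ 0.4177 -0.1311  0.2047] x [-0.0004  0.0001 -1.    ] y [ 0.9993  0.0364 -0.0004] yang 2.09 F [ 0.2847 -0.9052 -1.0178] M [ 0.0566  0.066  -0.0103] w 0.0855 q [-0.3041 -0.188  -0.1394  1.6198  0.      1.2302]
(((419.47802734375, -143.392578125), (30.227306365966797, 104.30787658691406), 1.9169766902923584), 2857, np.float64(0.034289327938275285))
```

View pics/ac.png

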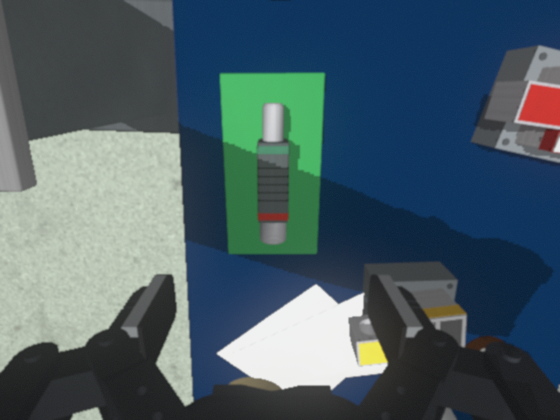

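The gauge lies flat on the large mat (pixels (272,105)–(272,243)). Next are the buckets. I'll turn the wrist and look at the white socket and the blue bucket.

servo_tool:
  plan:
    - [[0,-0.1,0.1,-0.4,-0.055],[0,-0.2,0.2,-0.8,-0.11],[0,-0.2,0.2,-1,-0.165],[0,-0.2,0.2,-1,-0.22],[0,-0.2,0.2,-1,-0.275],[0,-0.2,0.2,-1,-0.33],[0,-0.2,0.2,-1,-0.385],[0,-0.2,0.2,-1,-0.44]]

```text
clock: 49.02
ee_pos: [0.4335, -0.0304, 0.2237]
eef_rot: [0.052, 0.706, -0.052, 0.704]
wrist_force: [-0.5, -0.6, 0.1]
gripper_width: 0.0855
```

```bash
python3 - <<'E'
from h import *
S,r=st(); move((.45,.12,.25),94)
E
```

```text
t 49.02 tcp [ 0.4335 -0.0304  0.2237] x [-0.0024  0.0002 -1.    ] y [ 0.1457  0.9893 -0.0002] yang 81.62 F [-0.514  -0.5838  0.0521] M [-0.0271 -0.027   0.0689] w 0.0855 q [-0.0699 -0.1873 -0.1019  1.6587  0.      0.0763]
cmd xyz [-0.2632  1.5116 -0.0564] turn -0.06878015004754358
```

servo_tool:
  plan:
    - [[0,-0.1,0.5,0,-0.03],[0,-0.26,1,-0.05,-0.069],[0,-0.26,1,-0.05,-0.069]]

```text
clock: 49.4
ee_pos: [0.4441, 0.0716, 0.2506]
eef_rot: [-0.025, 0.707, 0.025, 0.706]
wrist_force: [-0.0, -0.9, -0.3]
gripper_width: 0.0855
```

servo_tool:
  plan:
    - [[0,0,0.5,0,0],[0,0,0.5,0,0],[0,0,0.5,0,0]]

```text
clock: 49.78
ee_pos: [0.4407, 0.1184, 0.2503]
eef_rot: [-0.023, 0.707, 0.023, 0.706]
wrist_force: [0.1, -0.4, -0.4]
gripper_width: 0.0854
```

```bash
python3 - <<'E'
from h import *
S,r=st()
s=eyes.snapshot("wrist"); cv2.imwrite("pics/ad.png",s["pixels"]); w=cloud(s)
m=(w[...,2]>.03)&(w[...,2]<.05)&(np.hypot(w[...,0]-.437,w[...,1]-.087)<.08)
n,l,a,c=cv2.connectedComponentsWithStats(m.astype(np.uint8)); k=1+np.argmax(a[1:,4]); p=w[l==k]
p=p[p[:,2]>.037]
print("stand",rect(p[:,:2]),len(p),np.median(p[:,2]))
b=bucket(w,None,c=(.58,.2),rad=.075); print(b)
E
```

```text
t 49.77 tcp [0.4407 0.1184 0.2503] x [-0.0015 -0.0008 -1.    ] y [-0.0645  0.9979 -0.0007] yang 93.7 F [ 0.1227 -0.3824 -0.3592] M [-0.0749  0.0035  0.05  ] w 0.0854 q [ 0.2627 -0.1259  0.0036  1.702  -0.0004  0.1982]
stand ((434.8905334472656, 85.11727905273438), (86.35872650146484, 86.12545776367188), 7.307013988494873) 3835 0.04044165894685218
{'c': array([0.5899, 0.1966]), 'bore': array([0.5399, 0.1867]), 'yaw': np.float64(11.237051963806154), 'xd': array([0.9808, 0.1949]), 'yd': array([-0.1949,  0.9808]), 'size': (64.86075592041016, 103.10264587402344), 'n': 1857, 'z': np.float64(0.08613443688251443)}
```

View pics/ad.png

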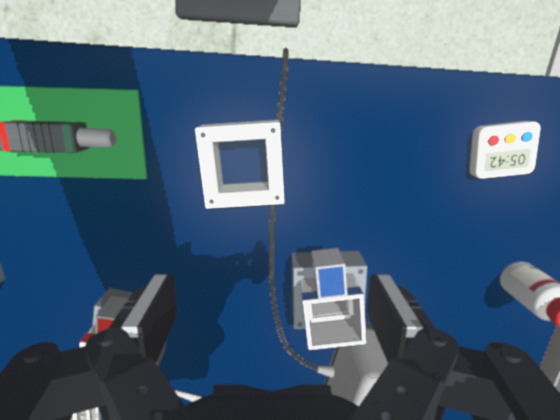

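```bash
cat >>h.py <<'E'
GX=-0.014
def grasp(c,yaw,z):
    a=np.radians(yaw); t=np.array([c[0]+GX*np.cos(a),c[1]+GX*np.sin(a),z]); move(t,90+yaw)
E
python3 - <<'E'
from h import *
grasp((.5899,.1966),11.2,.16)
E
```

```text
cmd xyz [0.9032 0.6701 1.3998] turn -0.04191403768269855
```

servo_tool:
  plan:
    - [[0,0,0.3,0.5,-0.02],[0,0,0.6,1,-0.042],[0,0,0.67,1,-0.042],[0,0,0.67,1,-0.042]]

```text
clock: 50.32
ee_pos: [0.5364, 0.1915, 0.2506]
eef_rot: [-0.069, 0.704, 0.069, 0.703]
wrist_force: [-0.3, -0.2, -0.2]
gripper_width: 0.0856
```

```bash
python3 - <<'E'
from h import *
st();grasp((.5899,.1966),11.2,.14)
E
```

```text
t 50.33 tcp [0.5364 0.1915 0.2506] x [-0.0014 -0.0007 -1.    ] y [-0.1943  0.9809 -0.0004] yang 101.2 F [-0.2932 -0.2458 -0.1672] M [-0.0162  0.0367  0.045 ] w 0.0856 q [ 0.3431  0.1451  0.2773  1.7046 -0.0002  0.1475]
cmd xyz [ 1.1052 -0.0539  0.3964] turn 1.233706446149717e-05
```

servo_tool:
  plan:
    - [[0,0.2,-0.05,0.2,0],[0,0.6,-0.054,0.395,0],[0,1,-0.054,0.395,0],[0,1,-0.054,0.395,0],[0,1,-0.054,0.395,0]]

```text
clock: 50.95
ee_pos: [0.5764, 0.1943, 0.154]
eef_rot: [-0.069, 0.703, 0.069, 0.705]
wrist_force: [-0.2, -0.3, 0.9]
gripper_width: 0.0854
```

```bash
python3 - <<'E'
from h import *
S,r=st();grasp((.5899,.1966),11.2,.052)
s=eyes.snapshot("wrist"); cv2.imwrite("pics/ae.png",s["pixels"])
w,t,m=masked_bucket(s,S,r)
w=cloud(s); m=(w[...,2]>.082)&(w[...,2]<.09); t=(w-S["ee_pos"])@r
q=t[m&(abs(t[...,1])<.05)&(t[...,2]>-.12)]
for a in np.arange(-.08,.06,.01):
    g=q[(q[:,2]>a)&(q[:,2]<a+.01)]
    if len(g)>5: print(round(a,3),len(g),g[:,1].min(),g[:,1].max())
E
```

```text
t 50.95 tcp [0.5764 0.1943 0.154 ] x [ 0.0028  0.0009 -1.    ] y [-0.1946  0.9809  0.0004] yang 101.22 F [-0.1773 -0.3258  0.87  ] M [0.0156 0.0209 0.0368] w 0.0854 q [ 0.3251  0.2087  0.163   1.5221 -0.      0.1292]
cmd xyz [ 1.02   -0.0038 -0.0058] turn 0.00012117955125903436
-0.06 548 -0.015282405175906191 0.014631038652062297
-0.05 745 -0.014995538139235917 0.014785247424534416
-0.04 720 -0.015170367727006554 0.014431431367871577
-0.03 680 -0.015241515412961315 0.014644168697073323
-0.02 892 -0.03277194661693764 0.03218719829889762
-0.01 194 -0.03262101722176747 0.03189531189023267
-0.0 195 -0.032609449373126806 0.032167094559508794
0.01 181 -0.03275968303157248 0.032188422736169064
0.02 171 -0.03273950865989761 0.031866254961821806
0.03 170 -0.03259984700893445 0.03219727647706042
0.04 707 -0.03271754856628541 0.03190128372079212
```

View pics/ae.png

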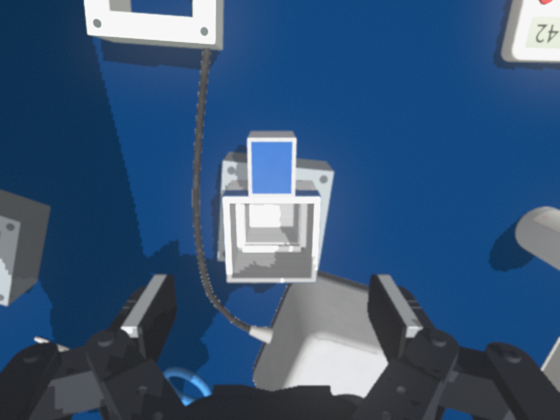

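servo_tool:
  plan:
    - [[0,0.4,-0.004,0,0],[0,0.8,-0.004,0,0],[0,1,-0.004,0,0],[0,1,-0.004,0,0],[1,1,-0.004,0,0],[1,1,-0.004,0,0],[1,1,-0.004,0,0]]
  force: 100

```text
clock: 51.88
ee_pos: [0.5777, 0.1949, 0.0542]
eef_rot: [-0.069, 0.702, 0.07, 0.705]
wrist_force: [-1.5, -0.6, 8.4]
gripper_width: 0.0621
```

```bash
python3 - <<'E'
from h import *
S,r=st();forces(2)
E
```

```text
t 51.88 tcp [0.5777 0.1949 0.0542] x [ 0.0041  0.0013 -1.    ] y [-0.1954  0.9807  0.0005] yang 101.27 F [-1.4627 -0.5634  8.3574] M [-0.07    0.2259 -0.0343] w 0.0621 q [ 0.3253  0.2278 -0.0072  1.3314 -0.      0.1287]
mean F,M tool [-8.1582 -0.0338 -1.4791  0.0224  0.2146 -0.0256]
```

servo_tool:
  plan:
    - [[1,-0.15,0,0,0],[1,-0.4,0,0,0],[1,-0.7,0,0,0],[1,-0.8,0,0,0],[1,-0.8,0,0,0]]

```text
clock: 52.6
ee_pos: [0.5767, 0.1945, 0.1318]
eef_rot: [-0.069, 0.703, 0.07, 0.704]
wrist_force: [0.4, 0.3, -3.8]
gripper_width: 0.0625
```

```bash
python3 - <<'E'
from h import *
S,r=st();forces(2)
s=eyes.snapshot("wrist"); cv2.imwrite("pics/af.png",s["pixels"])
w=cloud(s); t=(w-S["ee_pos"])@r
# bucket rim in tool frame
m=(t[...,0]<-.02)&(t[...,0]>-.05)&(abs(t[...,1])<.034)&(t[...,2]<.06)&(t[...,2]>-.08)
q=t[m]
for a in np.arange(-.06,.06,.01):
    g=q[(q[:,2]>a)&(q[:,2]<a+.01)&(abs(q[:,1])<.035)]
    if len(g)>5: print(round(a,3),len(g),"x",np.median(g[:,0]),"y",g[:,1].min(),g[:,1].max())
grasp((.4349,.0851),7.3,.15)
E
```

```text
t 52.6 tcp [0.5767 0.1945 0.1318] x [ 0.0011  0.0004 -1.    ] y [-0.1954  0.9807  0.0002] yang 101.27 F [ 0.4303  0.2941 -3.761 ] M [-0.0093  0.0296  0.0265] w 0.0625 q [ 0.3254  0.2113  0.1233  1.4816 -0.      0.1287]
mean F,M tool [ 3.7649  0.1275  0.5177 -0.0228  0.0053  0.0048]
-0.06 2559 x -0.029865105448226528 y -0.015070969693039818 0.015162341995239376
-0.05 2293 x -0.030148917860620062 y -0.015014334632575706 0.015069855311988359
-0.04 2118 x -0.030076872077285106 y -0.015121800837926285 0.015025621402450878
-0.03 3003 x -0.029572254583076114 y -0.03244069577057867 0.032213836923677276
-0.02 2562 x -0.030473980451007375 y -0.033995034076330435 0.03399475234948387
-0.01 1448 x -0.03319307930307348 y -0.033989523033578134 0.03387995323163221
0.0 1030 x -0.03074295207061861 y -0.03310737042234633 0.033056057060047515
0.01 611 x -0.029843437048414544 y -0.03263266849643041 0.032315068176614684
0.02 566 x -0.02979953211385237 y -0.032612656205698684 0.03234037367840279
0.03 1036 x -0.023714813496653275 y -0.03200495451087742 0.03242475330812935
0.04 461 x -0.022458797235549142 y -0.028510337411342766 0.02801617115722855
cmd xyz [-0.1981 -0.7856 -1.7351] turn 0.02206047608220274
```

View pics/af.png

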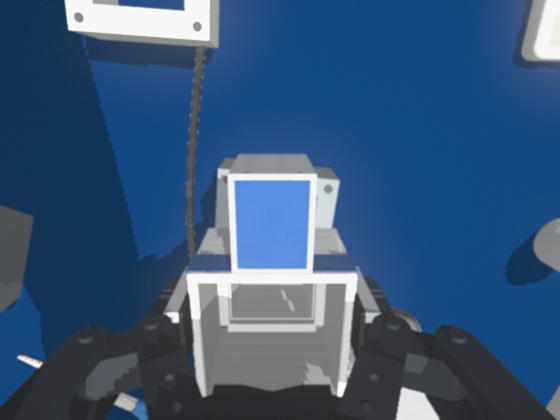

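```bash
cat >>h.py <<'E'
def inhand():
    S,r=st(); s=eyes.snapshot("wrist"); w=cloud(s); t=(w-S["ee_pos"])@r
    m=(t[...,0]<-.025)&(t[...,0]>-.034)&(abs(t[...,1])<.034)&(t[...,2]<.06)&(t[...,2]>-.08)
    n,l,a,c=cv2.connectedComponentsWithStats(m.astype(np.uint8))
    m2=m&(abs(t[...,1])<.012); q=t[m2]; 
    e=np.percentile(q[:,2],0.5)
    m3=m&(t[...,1]<-.0175)&(t[...,1]>-.028); f=np.percentile(t[m3][:,2],1) if m3.sum()>20 else None
    print("ear end z",e,"face z",f,"rim x",np.median(t[m][:,0]),"=> center z",e+.070,None if f is None else f+.032)
    return s
E
python3 - <<'E'
from h import *
s=inhand()
E
```

```text
t 52.75 tcp [0.5758 0.1943 0.1298] x [-0.0019 -0.0006 -1.    ] y [-0.1954  0.9807 -0.0002] yang 101.27 F [-0.4294 -0.0536 -3.6659] M [-0.0123  0.052   0.0139] w 0.0625 q [0.3254 0.2125 0.1209 1.4811 0.     0.1287]
ear end z -0.057482105078048795 face z -0.020282030343857713 rim x -0.031679345229587326 => center z 0.012517894921951211 0.011717969656142288
```

servo_tool:
  plan:
    - [[1,-0.1,-0.2,-0.4,0],[1,-0.2,-0.4,-0.9,0.02],[1,-0.2,-0.45,-1,0.022],[1,-0.2,-0.45,-1,0.022]]

```text
clock: 53.3
ee_pos: [0.4869, 0.1305, 0.151]
eef_rot: [-0.045, 0.706, 0.045, 0.706]
wrist_force: [0.2, 0.6, -3.1]
gripper_width: 0.062
```

```bash
python3 - <<'E'
from h import *
st();grasp((.4349,.0851),7.3,.15)
E
```

```text
t 53.3 tcp [0.4869 0.1305 0.151 ] x [ 0.0004  0.0002 -1.    ] y [-0.127   0.9919  0.0002] yang 97.3 F [ 0.25    0.5581 -3.0589] M [ 0.0828 -0.0316  0.016 ] w 0.062 q [ 0.2619 -0.0384 -0.1069  1.5019  0.0001  0.1345]
cmd xyz [ 0.0099 -0.3847 -0.7136] turn -5.174105549817417e-06
```

servo_tool:
  plan:
    - [[1,0,-0.2,-0.4,0],[1,0,-0.385,-0.7,0],[1,0,-0.385,-0.7,0],[1,0,-0.385,-0.7,0]]

```text
clock: 53.8
ee_pos: [0.4234, 0.0841, 0.1509]
eef_rot: [-0.045, 0.706, 0.045, 0.706]
wrist_force: [-0.0, 0.5, -3.9]
gripper_width: 0.0622
```

```bash
python3 - <<'E'
from h import *
st();grasp((.4349,.0851),7.3,.056)
s=eyes.snapshot("wrist"); cv2.imwrite("pics/ag.png",s["pixels"])
s=eyes.snapshot("side"); cv2.imwrite("pics/ag2.png",cv2.resize(s["pixels"][180:260,270:390],None,fx=6,fy=6,interpolation=cv2.INTER_CUBIC))
E
```

```text
t 53.8 tcp [0.4234 0.0841 0.1509] x [ 0.0002  0.0002 -1.    ] y [-0.1275  0.9918  0.0002] yang 97.33 F [-0.0186  0.4905 -3.8562] M [ 0.0183 -0.0574  0.0072] w 0.0622 q [ 0.196  -0.2119 -0.263   1.5194  0.0002  0.0681]
cmd xyz [ 0.9494 -0.0051 -0.0254] turn 0.00015502977268597976
```

View pics/ag2.png

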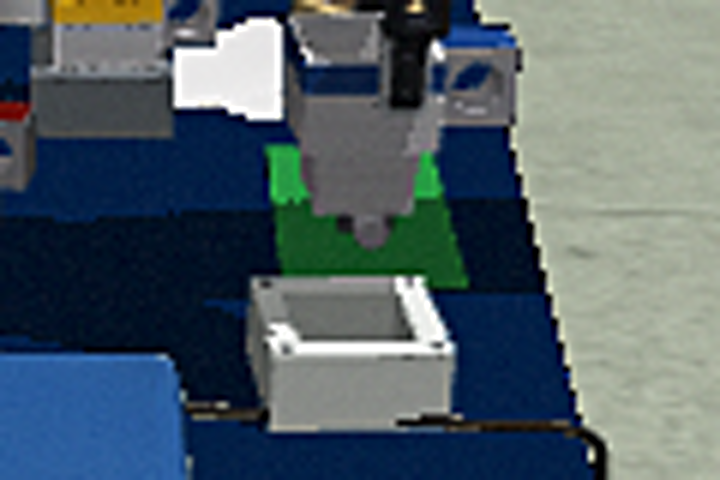

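View pics/ag.png

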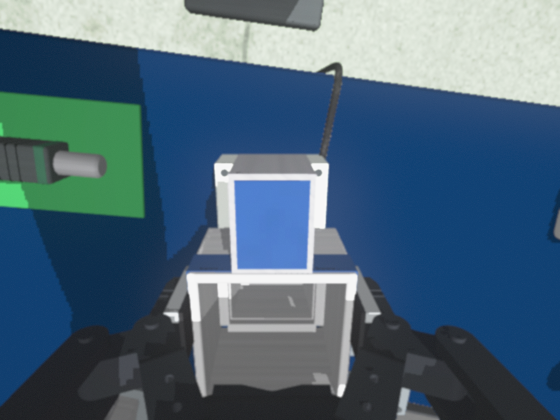

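servo_tool:
  plan:
    - [[1,0.3,-0.005,-0.013,0],[1,0.6,-0.005,-0.013,0],[1,0.8,-0.005,-0.013,0],[1,0.9,-0.005,-0.013,0],[1,0.94,-0.005,-0.013,0],[1,0.945,-0.005,-0.013,0],[1,0.945,-0.005,-0.013,0]]

```text
clock: 54.78
ee_pos: [0.4217, 0.0831, 0.0574]
eef_rot: [-0.045, 0.705, 0.045, 0.706]
wrist_force: [-0.2, -0.7, -3.2]
gripper_width: 0.0623
```

```bash
python3 - <<'E'
from h import *
st();forces()
E
```

```text
t 54.77 tcp [0.4217 0.0831 0.0574] x [ 0.001   0.0002 -1.    ] y [-0.1273  0.9919  0.0001] yang 97.31 F [-0.1653 -0.7347 -3.1915] M [-0.0017  0.0065 -0.0338] w 0.0623 q [ 0.1946 -0.2005 -0.4342  1.3361  0.      0.067 ]
mean F,M tool [ 3.2247 -0.2541 -0.3053  0.0012  0.0047 -0.0204]
```

servo_tool:
  plan:
    - [[1,0.01,0,0,0],[1,0.02,0,0,0],[1,0.02,0,0,0],[0.3,0.02,0,0,0],[0,0.02,0,0,0],[0,0.02,0,0,0],[0,0.02,0,0,0],[0,0.02,0,0,0]]

```text
clock: 55.98
ee_pos: [0.4214, 0.083, 0.0548]
eef_rot: [-0.045, 0.706, 0.045, 0.706]
wrist_force: [0.1, 0.1, 0.4]
gripper_width: 0.0853
```

servo_tool:
  plan:
    - [[0,-0.3,0,0,0],[0,-0.8,0,0,0],[0,-1,0,0,0],[0,-1,0,0,0]]

```text
clock: 56.48
ee_pos: [0.4221, 0.0832, 0.1561]
eef_rot: [-0.045, 0.705, 0.045, 0.707]
wrist_force: [-0.4, -0.1, -0.6]
gripper_width: 0.0851
```

servo_tool:
  plan:
    - [[0,-0.3,0,0,0],[0,-0.8,0,0,0],[0,-1,0,0,0],[0,-1,0,0,0]]

```text
clock: 56.98
ee_pos: [0.4217, 0.0831, 0.2546]
eef_rot: [-0.045, 0.705, 0.045, 0.706]
wrist_force: [-0.0, 0.1, 1.3]
gripper_width: 0.0857
```

```bash
python3 - <<'E'
from h import *
S,r=st()
s=eyes.snapshot("wrist"); cv2.imwrite("pics/ah.png",s["pixels"]); w=cloud(s)
b=bucket(w,None,c=(.42,.085),rad=.1); print(b)
topb((.66,-.05)); move((.58,-.03,.25),84)
E
```

```text
t 56.98 tcp [0.4217 0.0831 0.2546] x [ 0.0007  0.0002 -1.    ] y [-0.1272  0.9919  0.0001] yang 97.31 F [-0.0156  0.1435  1.2827] M [-0.017  -0.0206 -0.064 ] w 0.0857 q [ 0.1945 -0.1881 -0.042   1.7161  0.      0.067 ]
{'c': array([0.4339, 0.0846]), 'bore': array([0.3834, 0.0781]), 'yaw': np.float64(7.231173515319824), 'xd': array([0.992 , 0.1259]), 'yd': array([-0.1259,  0.992 ]), 'size': (64.96427154541016, 101.24014282226562), 'n': 2471, 'z': np.float64(0.08603558526662722)}
top [ 0.6707 -0.0538] [ 0.6199 -0.0489] -5.58 (59.699459075927734, 105.00038146972656) 174
cmd xyz [ 0.0261 -1.3226  1.4332] turn 0.07394593816344192
```

View pics/ah.png

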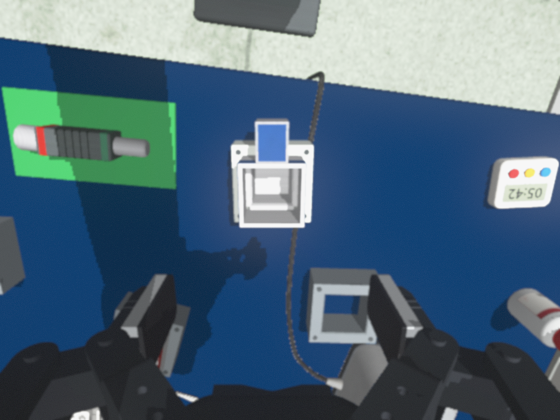

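servo_tool:
  plan:
    - [[0,0,-0.4,0.4,0.02],[0,0,-0.8,0.8,0.05],[0,0,-1,1,0.074],[0,0,-1,1,0.074]]

```text
clock: 57.58
ee_pos: [0.5336, -0.0046, 0.2517]
eef_rot: [0.038, 0.708, -0.038, 0.705]
wrist_force: [0.1, 0.8, 0.2]
gripper_width: 0.0856
```

servo_tool:
  plan:
    - [[0,0,-0.2,0.3,0],[0,0,-0.2,0.55,0],[0,0,-0.2,0.55,0],[0,0,-0.2,0.55,0]]

```text
clock: 58.08
ee_pos: [0.5847, -0.0285, 0.2543]
eef_rot: [0.037, 0.707, -0.037, 0.706]
wrist_force: [-0.4, -0.3, 0.5]
gripper_width: 0.0853
```

```bash
python3 - <<'E'
from h import *
S,r=st()
s=eyes.snapshot("wrist"); cv2.imwrite("pics/ai.png",s["pixels"]); w=cloud(s)
b=bucket(w,None,c=(.66,-.05),rad=.075); print(b)
grasp(b["c"],b["yaw"],.16)
E
```

```text
t 58.08 tcp [ 0.5847 -0.0285  0.2543] x [-0.0013  0.0001 -1.    ] y [0.1036 0.9946 0.    ] yang 84.06 F [-0.3644 -0.2955  0.5384] M [-0.0172  0.0122 -0.0304] w 0.0853 q [-0.0487  0.1864  0.3315  1.7172  0.0001  0.055 ]
{'c': array([ 0.6693, -0.055 ]), 'bore': array([ 0.6186, -0.0495]), 'yaw': np.float64(-6.130767822265629), 'xd': array([ 0.9943, -0.1068]), 'yd': array([0.1068, 0.9943]), 'size': (64.76791381835938, 102.9025650024414), 'n': 2076, 'z': np.float64(0.08607872964862232)}
cmd xyz [ 0.9461 -0.1754  0.7283] turn 0.0010148676794211535
```

View pics/ai.png

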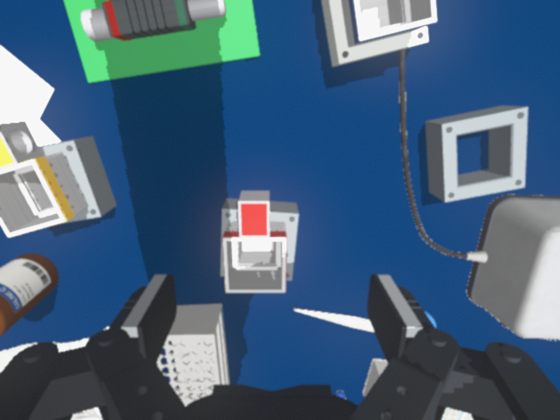

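```bash
python3 - <<'E'
from h import *
w=cloud(eyes.snapshot("top"))
m=(w[...,2]>.03)&(w[...,0]>.6)&(w[...,0]<.9)&(w[...,1]<.02)&(w[...,1]>-.25)
n,l,a,c=cv2.connectedComponentsWithStats(m.astype(np.uint8))
for k in range(1,n):
    p=w[l==k]
    if len(p)>20: print(len(p),np.median(p,0),p.min(0),p.max(0))
E
```

```text
354 [ 0.6103 -0.0284  0.7276] [ 0.6    -0.0879  0.7045] [0.6311 0.02   0.7385]
749 [ 0.8424 -0.1717  0.0602] [ 0.7598 -0.2497  0.0302] [ 0.8992 -0.1149  0.0747]
```

servo_tool:
  plan:
    - [[0,0.2,-0.17,0.4,0],[0,0.7,-0.175,0.73,0],[0,0.95,-0.175,0.73,0],[0,0.95,-0.175,0.73,0],[0,0.95,-0.175,0.73,0]]

```text
clock: 58.8
ee_pos: [0.6565, -0.0539, 0.1618]
eef_rot: [0.037, 0.705, -0.037, 0.707]
wrist_force: [0.4, 0.4, 0.0]
gripper_width: 0.0855
```

```bash
python3 - <<'E'
from h import *
S,r=st();grasp((.6693,-.055),-6.13,.054)
s=eyes.snapshot("wrist"); cv2.imwrite("pics/aj.png",s["pixels"])
w=cloud(s); m=(w[...,2]>.082)&(w[...,2]<.09); t=(w-S["ee_pos"])@r
q=t[m&(abs(t[...,1])<.05)&(t[...,2]>-.12)]
for a in np.arange(-.08,.06,.01):
    g=q[(q[:,2]>a)&(q[:,2]<a+.01)]
    if len(g)>5: print(round(a,3),len(g),g[:,1].min(),g[:,1].max())
E
```

```text
t 58.8 tcp [ 0.6565 -0.0539  0.1618] x [ 0.0022 -0.0002 -1.    ] y [0.1044 0.9945 0.0001] yang 84.01 F [0.4216 0.3508 0.0255] M [ 0.0435 -0.0259  0.0196] w 0.0855 q [-0.082   0.337   0.3342  1.5658  0.      0.0226]
cmd xyz [ 1.0782  0.0029 -0.0142] turn 0.00077021561039885
-0.06 597 -0.014468434918453682 0.01526166047682762
-0.05 695 -0.014763871125695547 0.015271444185330276
-0.04 673 -0.014790889815177309 0.015023706304861339
-0.03 642 -0.020006091775632773 0.02960515105119144
-0.02 792 -0.031900398525147845 0.03259348446287647
-0.01 184 -0.03211010379904576 0.032758748559812
-0.0 182 -0.032034585679153134 0.03278504552757723
0.01 170 -0.031818140146353584 0.03247917895591996
0.02 162 -0.03194800908609821 0.03274196705482712
0.03 162 -0.031923994382414916 0.03277627351809153
0.04 631 -0.03125754415735915 0.032806577927666024
```

View pics/aj.png

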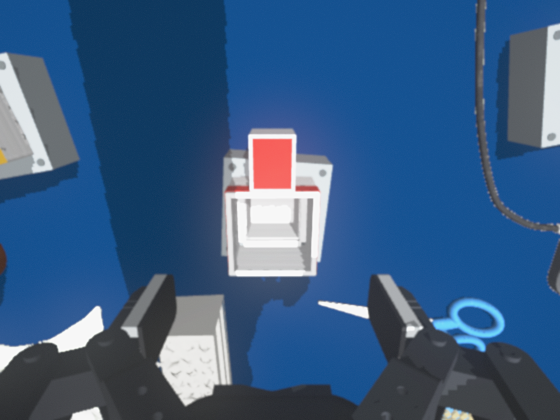

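servo_tool:
  plan:
    - [[0,0.4,0.003,-0.014,0],[0,0.8,0.003,-0.014,0],[0,1,0.003,-0.014,0],[0,1,0.003,-0.014,0]]

```text
clock: 59.35
ee_pos: [0.6549, -0.0536, 0.0597]
eef_rot: [0.037, 0.706, -0.037, 0.706]
wrist_force: [0.2, 1.5, -0.1]
gripper_width: 0.0851
```

servo_tool:
  plan:
    - [[0,0.07,0,0,0],[0,0.07,0,0,0],[1,0.07,0,0,0],[1,0.07,0,0,0],[1,0.07,0,0,0],[1,-0.1,0,0,0],[1,-0.5,0,0,0],[1,-0.9,0,0,0]]

```text
clock: 60.35
ee_pos: [0.6548, -0.0538, 0.1512]
eef_rot: [0.037, 0.706, -0.037, 0.706]
wrist_force: [1.3, 0.8, -4.0]
gripper_width: 0.0626
```

servo_tool:
  plan:
    - [[1,-0.3,0,0,0],[1,-0.6,0,0,0],[1,-0.6,0,0,0],[1,-0.6,0,0,0]]

```text
clock: 60.85
ee_pos: [0.655, -0.0537, 0.2084]
eef_rot: [0.037, 0.707, -0.037, 0.706]
wrist_force: [-0.3, 0.8, -3.8]
gripper_width: 0.0624
```

```bash
python3 - <<'E'
from h import *
s=inhand();cv2.imwrite("pics/ak.png",s["pixels"])
grasp((.4339,.0846),7.23,.2)
E
```

```text
t 60.85 tcp [ 0.655  -0.0537  0.2084] x [-0.0015  0.     -1.    ] y [ 0.1047  0.9945 -0.0001] yang 83.99 F [-0.2915  0.795  -3.8428] M [0.0282 0.0057 0.0274] w 0.0624 q [-0.0818  0.351   0.4422  1.6635 -0.0001  0.0231]
ear end z -0.05649799624003989 face z -0.01927260585282233 rim x -0.03188784337044719 => center z 0.013502003759960114 0.012727394147177672
cmd xyz [ 0.0849  1.1122 -2.4771] turn -0.07356567214332167
```

View pics/ak.png

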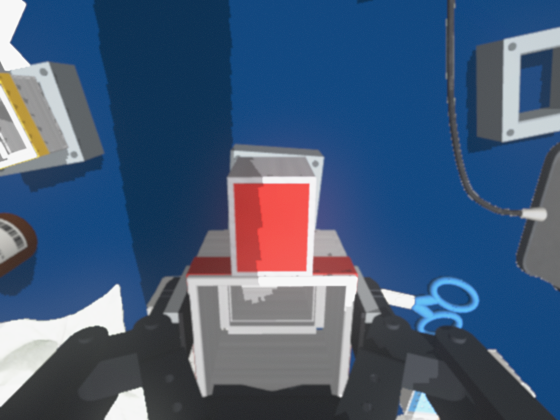

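servo_tool:
  plan:
    - [[1,0,0.2,-0.4,-0.02],[1,0,0.4,-0.8,-0.05],[1,0.05,0.5,-1,-0.073],[1,0.05,0.5,-1,-0.073]]

```text
clock: 61.4
ee_pos: [0.5594, 0.0072, 0.2036]
eef_rot: [-0.044, 0.706, 0.045, 0.705]
wrist_force: [0.8, -0.5, -3.4]
gripper_width: 0.0624
```

```bash
sed -i 's/^GX=-0.014/GX=-0.0131/' h.py; python3 - <<'E'
from h import *
st();grasp((.4339,.0846),7.23,.2)
E
```

```text
t 61.4 tcp [0.5594 0.0072 0.2036] x [-0.0019  0.     -1.    ] y [-0.1256  0.9921  0.0003] yang 97.22 F [ 0.7513 -0.4855 -3.3913] M [-0.017  -0.0367 -0.0338] w 0.0624 q [ 0.0128  0.1029  0.1394  1.6092  0.     -0.1131]
cmd xyz [ 0.0384  0.9255 -1.2789] turn -7.931930410375938e-05
```

servo_tool:
  plan:
    - [[1,0,0.3,-0.4,0],[1,0,0.6,-0.8,0],[1,0,0.9,-1,0],[1,0,0.925,-1,0],[1,0,0.925,-1,0]]

```text
clock: 62.02
ee_pos: [0.4508, 0.0857, 0.2042]
eef_rot: [-0.044, 0.706, 0.044, 0.706]
wrist_force: [0.5, 0.2, -3.1]
gripper_width: 0.0626
```

servo_tool:
  plan:
    - [[1,0,0,-0.2,0],[1,0.1,0,-0.28,0],[1,0.2,0,-0.28,0],[1,0.2,0,-0.28,0],[1,0.2,0,-0.28,0]]

```text
clock: 62.65
ee_pos: [0.4228, 0.0823, 0.1846]
eef_rot: [-0.044, 0.706, 0.044, 0.706]
wrist_force: [0.3, -0.4, -3.0]
gripper_width: 0.0627
```

```bash
python3 - <<'E'
from h import *
inhand();grasp((.4339,.0846),7.23,.1)
s=eyes.snapshot("side"); cv2.imwrite("pics/al.png",cv2.resize(s["pixels"][160:260,270:390],None,fx=6,fy=6,interpolation=cv2.INTER_CUBIC))
E
```

```text
t 62.65 tcp [0.4228 0.0823 0.1846] x [-0.0002 -0.0001 -1.    ] y [-0.1239  0.9923 -0.0001] yang 97.12 F [ 0.3338 -0.4155 -2.9544] M [ 0.0183  0.0166 -0.0339] w 0.0627 q [ 0.1923 -0.2096 -0.1964  1.5842 -0.      0.0681]
ear end z -0.05648554438551029 face z -0.019218805290366 rim x -0.0319239436634909 => center z 0.013514455614489718 0.012781194709634
cmd xyz [ 0.8476  0.0081 -0.0188] turn -0.0005958025650601132
```

View pics/al.png

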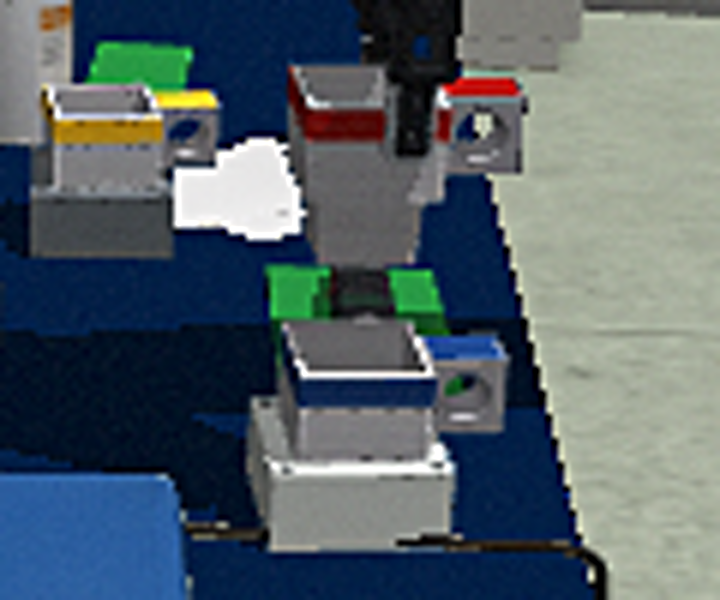

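servo_tool:
  plan:
    - [[1,0.2,0.008,-0.019,0],[1,0.45,0.008,-0.019,0],[1,0.65,0.008,-0.019,0],[1,0.78,0.008,-0.019,0],[1,0.83,0.008,-0.019,0],[1,0.84,0.008,-0.019,0],[1,0.84,0.008,-0.019,0]]

```text
clock: 63.62
ee_pos: [0.4209, 0.083, 0.1013]
eef_rot: [-0.044, 0.705, 0.044, 0.706]
wrist_force: [0.1, 0.1, -3.9]
gripper_width: 0.0625
```

```bash
python3 - <<'E'
from h import *
st();forces()
E
```

```text
t 63.62 tcp [0.4209 0.083  0.1013] x [ 0.0009  0.0002 -1.    ] y [-0.1242  0.9923  0.0001] yang 97.13 F [ 0.1185  0.076  -3.9004] M [-0.043   0.0121  0.0023] w 0.0625 q [ 0.1947 -0.2158 -0.3618  1.4239  0.      0.0703]
mean F,M tool [ 3.54    0.0042  0.1638 -0.007   0.0338 -0.0053]
```

servo_tool:
  plan:
    - [[1,0.01,0,0,0],[1,0.018,0,0,0],[1,0.018,0,0,0],[0.3,0.018,0,0,0],[0,0.018,0,0,0],[0,0.018,0,0,0],[0,0.018,0,0,0],[0,0.018,0,0,0]]

```text
clock: 64.82
ee_pos: [0.4205, 0.0829, 0.0988]
eef_rot: [-0.044, 0.706, 0.044, 0.706]
wrist_force: [0.1, -0.4, 0.9]
gripper_width: 0.0853
```

servo_tool:
  plan:
    - [[0,-0.3,0,0,0],[0,-0.8,0,0,0],[0,-1,0,0,0],[0,-1,0,0,0]]

```text
clock: 65.32
ee_pos: [0.4213, 0.0831, 0.2001]
eef_rot: [-0.044, 0.705, 0.044, 0.707]
wrist_force: [-0.0, -0.3, -1.8]
gripper_width: 0.0855
```

servo_tool:
  plan:
    - [[0,-0.3,0,0,0],[0,-0.8,0,0,0],[0,-1,0,0,0],[0,-1,0,0,0]]

```text
clock: 65.82
ee_pos: [0.4209, 0.083, 0.2987]
eef_rot: [-0.044, 0.706, 0.044, 0.706]
wrist_force: [0.6, 0.3, -0.5]
gripper_width: 0.085
```

```bash
python3 - <<'E'
from h import *
S,r=st()
s=eyes.snapshot("wrist"); cv2.imwrite("pics/am.png",s["pixels"]); w=cloud(s)
b=bucket(w,None,zr=(.127,.14),c=(.42,.085),rad=.1); print(b)
topb((.56,-.27)); move((.49,-.23,.27),99)
s=eyes.snapshot("side"); cv2.imwrite("pics/am2.png",cv2.resize(s["pixels"][160:260,270:390],None,fx=6,fy=6,interpolation=cv2.INTER_CUBIC))
E
```

```text
t 65.83 tcp [0.4209 0.083  0.2987] x [ 0.0005  0.0001 -1.    ] y [-0.1241  0.9923  0.    ] yang 97.13 F [ 0.5805  0.2953 -0.4714] M [ 0.036   0.0472 -0.0612] w 0.085 q [ 0.1947 -0.1628  0.0671  1.8003 -0.      0.0703]
{'c': array([0.4341, 0.0846]), 'bore': array([0.3835, 0.0783]), 'yaw': np.float64(7.108856201171877), 'xd': array([0.9923, 0.1238]), 'yd': array([-0.1238,  0.9923]), 'size': (64.85325622558594, 101.50070190429688), 'n': 2616, 'z': np.float64(0.13193474531678365)}
top [ 0.5749 -0.2703] [ 0.5246 -0.2789] 9.64 (65.66352844238281, 104.38967895507812) 197
cmd xyz [ 0.2707 -3.1912  0.303 ] turn -0.010377630439908754
```

View pics/am.png

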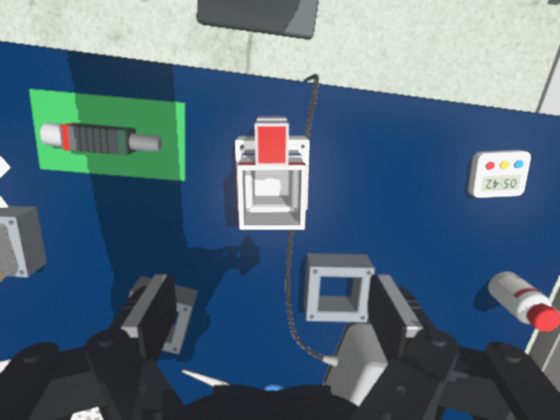

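View pics/am2.png

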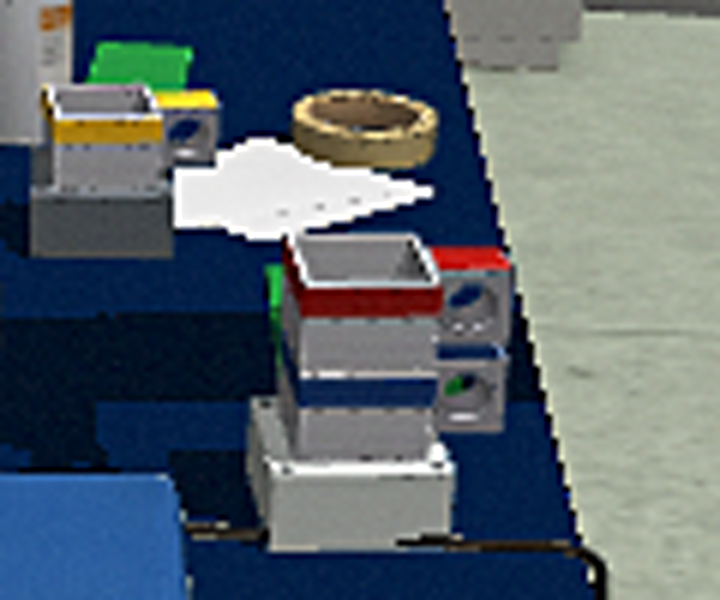

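Red is nested fully, with its rim at 132 mm. The gauge is still on the mat. Next is yellow.

servo_tool:
  plan:
    - [[0,0,-0.4,0.1,0],[0,0.1,-0.9,0.1,-0.01],[0,0.1,-1,0.1,-0.01],[0,0.1,-1,0.1,-0.01]]

```text
clock: 66.47
ee_pos: [0.4425, -0.0154, 0.288]
eef_rot: [-0.054, 0.706, 0.055, 0.704]
wrist_force: [-0.2, 1.5, -0.5]
gripper_width: 0.0857
```

servo_tool:
  plan:
    - [[0,0,-0.4,0.1,0],[0,0.1,-0.9,0.1,0],[0,0.1,-1,0.1,0],[0,0.1,-1,0.1,0]]

```text
clock: 66.97
ee_pos: [0.4682, -0.1117, 0.2788]
eef_rot: [-0.055, 0.705, 0.055, 0.705]
wrist_force: [0.7, -0.2, 0.5]
gripper_width: 0.0851
```

servo_tool:
  plan:
    - [[0,0,-0.4,0.1,0],[0,0.1,-0.9,0.1,0],[0,0.1,-1,0.1,0],[0,0.1,-1,0.1,0]]

```text
clock: 67.47
ee_pos: [0.4938, -0.2085, 0.2692]
eef_rot: [-0.055, 0.705, 0.055, 0.705]
wrist_force: [0.2, -0.2, 1.3]
gripper_width: 0.0855
```

```bash
python3 - <<'E'
from h import *
S,r=st()
s=eyes.snapshot("wrist"); cv2.imwrite("pics/an.png",s["pixels"]); w=cloud(s)
b=bucket(w,None,c=(.565,-.27),rad=.07); print(b)
grasp(b["c"],b["yaw"],.16)
E
```

```text
t 67.47 tcp [ 0.4938 -0.2085  0.2692] x [ 0.      0.0004 -1.    ] y [-0.1555  0.9878  0.0004] yang 98.94 F [ 0.239  -0.2042  1.2616] M [ 0.0459 -0.0202 -0.0585] w 0.0855 q [-0.3998  0.0713  0.2335  1.7331  0.0004 -0.5559]
{'c': array([ 0.5748, -0.2717]), 'bore': array([ 0.5246, -0.2806]), 'yaw': np.float64(10.160404205322262), 'xd': array([0.9843, 0.1764]), 'yd': array([-0.1764,  0.9843]), 'size': (65.14387512207031, 102.92010498046875), 'n': 2051, 'z': np.float64(0.08611043896274885)}
cmd xyz [ 1.0945 -0.7564  0.5698] turn -0.0065706784915142355
```

View pics/an.png

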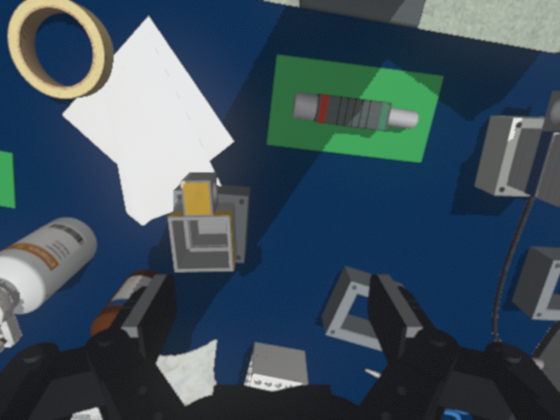

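servo_tool:
  plan:
    - [[0,0,-0.4,0.3,-0.006],[0,0.3,-0.75,0.57,-0.006],[0,0.8,-0.756,0.57,-0.006],[0,1,-0.756,0.57,-0.006],[0,1,-0.756,0.57,-0.006]]

```text
clock: 68.15
ee_pos: [0.5613, -0.2734, 0.1679]
eef_rot: [-0.062, 0.705, 0.063, 0.704]
wrist_force: [-0.1, -0.4, 0.2]
gripper_width: 0.0857
```

```bash
python3 - <<'E'
from h import *
S,r=st();grasp((.5748,-.2717),10.16,.054)
s=eyes.snapshot("wrist"); cv2.imwrite("pics/ao.png",s["pixels"])
w=cloud(s); m=(w[...,2]>.082)&(w[...,2]<.09); t=(w-S["ee_pos"])@r
q=t[m&(abs(t[...,1])<.05)&(t[...,2]>-.12)]
for a in np.arange(-.08,.06,.01):
    g=q[(q[:,2]>a)&(q[:,2]<a+.01)]
    if len(g)>5: print(round(a,3),len(g),g[:,1].min(),g[:,1].max())
E
```

```text
t 68.15 tcp [ 0.5613 -0.2734  0.1679] x [-0.0021  0.0013 -1.    ] y [-0.1754  0.9845  0.0016] yang 100.1 F [-0.0843 -0.3532  0.2175] M [ 0.0298  0.0636 -0.0019] w 0.0857 q [-0.4533  0.2558  0.2456  1.563   0.0002 -0.6296]
cmd xyz [ 1.1392 -0.0089  0.0066] turn -0.00033082594268813006
-0.06 459 -0.015679385126725193 0.0141961183545446
-0.05 667 -0.01573270161181256 0.014384641216078018
-0.04 649 -0.01541084993155153 0.013956031273292209
-0.03 617 -0.015657485885788015 0.014126931705732065
-0.02 811 -0.03261668117834449 0.03174754580567471
-0.01 184 -0.03324603554871221 0.03164052359119569
-0.0 165 -0.03311455168973827 0.031388964762065256
0.01 171 -0.033117150344988355 0.031808237378022394
0.02 155 -0.033099383263834097 0.03159890605864394
0.03 152 -0.03263624461454717 0.03166443149858255
0.04 610 -0.032965035293331946 0.03108616987859056
```

View pics/ao.png

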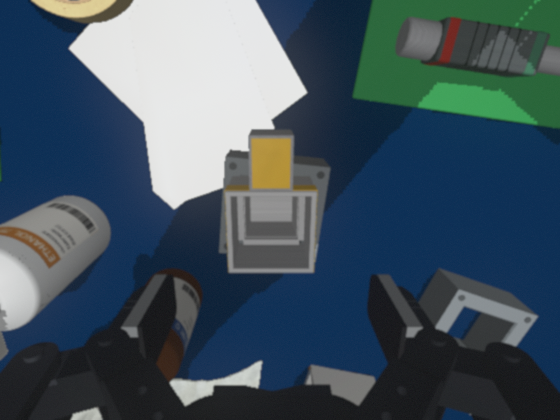

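servo_tool:
  plan:
    - [[0,0.4,-0.008,0.006,0],[0,0.8,-0.008,0.006,0],[0,1,-0.008,0.006,0],[0,1,-0.008,0.006,0]]

```text
clock: 68.7
ee_pos: [0.5625, -0.2753, 0.0695]
eef_rot: [-0.062, 0.704, 0.062, 0.704]
wrist_force: [0.6, -0.7, 0.0]
gripper_width: 0.0855
```

servo_tool:
  plan:
    - [[0,0.13,0,0,0],[0,0.13,0,0,0],[1,0.13,0,0,0],[1,0.13,0,0,0],[1,0.13,0,0,0],[1,-0.1,0,0,0],[1,-0.5,0,0,0],[1,-0.9,0,0,0]]

```text
clock: 69.7
ee_pos: [0.5621, -0.2759, 0.1598]
eef_rot: [-0.062, 0.705, 0.062, 0.704]
wrist_force: [0.6, -0.5, -2.0]
gripper_width: 0.0623
```

servo_tool:
  plan:
    - [[1,-0.4,0,0,0],[1,-0.9,0,0,0],[1,-1,0,0,0],[1,-1,0,0,0]]

```text
clock: 70.2
ee_pos: [0.5626, -0.2762, 0.2584]
eef_rot: [-0.062, 0.704, 0.062, 0.704]
wrist_force: [0.3, -0.6, -3.6]
gripper_width: 0.0619
```

```bash
python3 - <<'E'
from h import *
s=inhand();cv2.imwrite("pics/ap.png",s["pixels"])
grasp((.4341,.0846),7.1,.25)
E
```

```text
t 70.2 tcp [ 0.5626 -0.2762  0.2584] x [ 0.0001 -0.     -1.    ] y [-0.1738  0.9848 -0.    ] yang 100.01 F [ 0.3273 -0.581  -3.5967] M [ 0.0107  0.0024 -0.0256] w 0.0619 q [-0.4563  0.2949  0.4696  1.7455  0.     -0.6309]
ear end z -0.05777371790997621 face z -0.020620024236718035 rim x -0.02828198061757112 => center z 0.012226282090023799 0.011379975763281966
cmd xyz [ 0.0771  3.7806 -0.7669] turn 0.01614758914915705
```

View pics/ap.png

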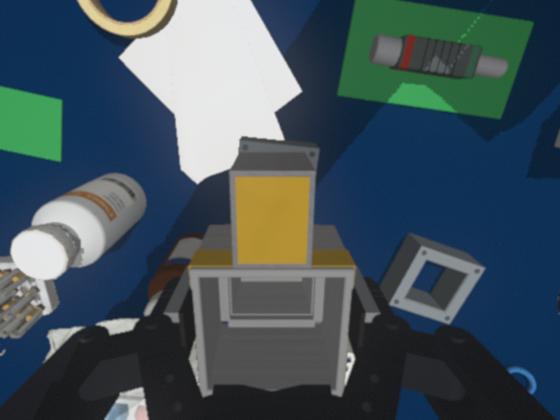

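servo_tool:
  plan:
    - [[1,0,0.4,-0.1,0.01],[1,0,0.9,-0.2,0.016],[1,0,1,-0.2,0.016],[1,0,1,-0.2,0.016]]

```text
clock: 70.75
ee_pos: [0.5251, -0.1805, 0.2576]
eef_rot: [-0.044, 0.706, 0.045, 0.705]
wrist_force: [-0.1, 0.3, -3.6]
gripper_width: 0.0621
```

servo_tool:
  plan:
    - [[1,0,0.4,-0.1,0],[1,0,0.9,-0.2,0],[1,0,1,-0.2,0],[1,0,1,-0.2,0]]

```text
clock: 71.25
ee_pos: [0.4935, -0.0846, 0.2583]
eef_rot: [-0.044, 0.706, 0.044, 0.706]
wrist_force: [-0.2, -0.4, -3.5]
gripper_width: 0.0623
```

servo_tool:
  plan:
    - [[1,0,0.4,-0.1,0],[1,0,0.9,-0.2,0],[1,0,1,-0.2,0],[1,0,1,-0.2,0]]

```text
clock: 71.75
ee_pos: [0.4615, 0.0119, 0.2585]
eef_rot: [-0.044, 0.706, 0.044, 0.706]
wrist_force: [-0.7, 0.1, -3.7]
gripper_width: 0.0619
```

```bash
sed -i 's/^GX=-0.0131/GX=-0.012/' h.py; python3 - <<'E'
from h import *
st();grasp((.4341,.0846),7.1,.235)
E
```

```text
t 71.75 tcp [0.4615 0.0119 0.2585] x [-0.0003 -0.0005 -1.    ] y [-0.1244  0.9922 -0.0004] yang 97.15 F [-0.69    0.1166 -3.7159] M [-0.0612 -0.026   0.0145] w 0.0619 q [ 0.0261 -0.1109  0.0334  1.7154 -0.0005 -0.0986]
cmd xyz [ 0.2352  0.7554 -0.301 ] turn 0.00026134417911012836
```

servo_tool:
  plan:
    - [[1,0,0.4,-0.2,0],[1,0,0.75,-0.3,0],[1,0.23,0.755,-0.3,0],[1,0.23,0.755,-0.3,0],[1,0.23,0.755,-0.3,0]]

```text
clock: 72.38
ee_pos: [0.4222, 0.0827, 0.2363]
eef_rot: [-0.043, 0.706, 0.043, 0.706]
wrist_force: [0.2, -0.5, -3.0]
gripper_width: 0.0625
```

```bash
python3 - <<'E'
from h import *
inhand();grasp((.4341,.0846),7.1,.1495)
s=eyes.snapshot("side"); cv2.imwrite("pics/aq.png",cv2.resize(s["pixels"][140:260,270:390],None,fx=5,fy=5,interpolation=cv2.INTER_CUBIC))
E
```

```text
t 72.38 tcp [0.4222 0.0827 0.2363] x [-0.     -0.0003 -1.    ] y [-0.1225  0.9925 -0.0002] yang 97.04 F [ 0.2134 -0.4653 -2.9776] M [ 0.006   0.0114 -0.0248] w 0.0625 q [ 0.1935 -0.1947 -0.0835  1.6821 -0.0002  0.0707]
ear end z -0.05775623435481531 face z -0.020641197422472692 rim x -0.028325958598892184 => center z 0.012243765645184694 0.011358802577527308
cmd xyz [ 0.8701  0.0031 -0.0014] turn -0.00030153056352430794
```

View pics/aq.png

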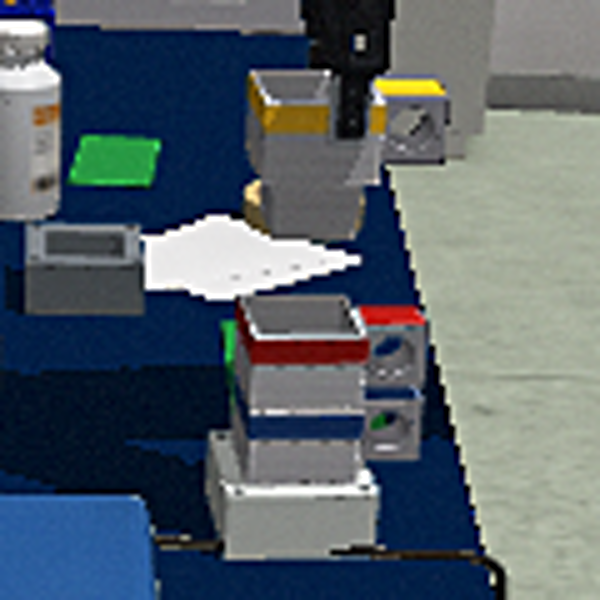

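servo_tool:
  plan:
    - [[1,0.2,0.003,-0.001,0],[1,0.45,0.003,-0.001,0],[1,0.65,0.003,-0.001,0],[1,0.78,0.003,-0.001,0],[1,0.84,0.003,-0.001,0],[1,0.86,0.003,-0.001,0],[1,0.86,0.003,-0.001,0]]

```text
clock: 73.35
ee_pos: [0.4218, 0.0839, 0.1504]
eef_rot: [-0.044, 0.705, 0.044, 0.706]
wrist_force: [-0.2, 0.3, -3.1]
gripper_width: 0.0623
```

```bash
python3 - <<'E'
from h import *
st();forces()
E
```

```text
t 73.35 tcp [0.4218 0.0839 0.1504] x [ 0.0007  0.0001 -1.    ] y [-0.1241  0.9923  0.    ] yang 97.13 F [-0.1844  0.2566 -3.1054] M [-0.0042  0.0405  0.0048] w 0.0623 q [ 0.1965 -0.2164 -0.2678  1.5187 -0.      0.072 ]
mean F,M tool [ 3.0298  0.2154 -0.1749  0.0356 -0.0046  0.006 ]
```

servo_tool:
  plan:
    - [[1,0.01,0,0,0],[1,0.015,0,0,0],[1,0.015,0,0,0],[0.3,0.015,0,0,0],[0,0.015,0,0,0],[0,0.015,0,0,0],[0,0.015,0,0,0],[0,0.015,0,0,0]]

```text
clock: 74.55
ee_pos: [0.4215, 0.0839, 0.1483]
eef_rot: [-0.044, 0.706, 0.044, 0.706]
wrist_force: [-0.3, -0.2, -0.5]
gripper_width: 0.0857
```

servo_tool:
  plan:
    - [[0,-0.3,0,0,0],[0,-0.8,0,0,0],[0,-1,0,0,0],[0,-1,0,0,0]]

```text
clock: 75.05
ee_pos: [0.4222, 0.084, 0.2495]
eef_rot: [-0.044, 0.705, 0.044, 0.707]
wrist_force: [0.4, 0.1, -0.2]
gripper_width: 0.0854
```

servo_tool:
  plan:
    - [[0,-0.3,0,0.3,0],[0,-0.8,0,0.8,0],[0,-1,0,1,0],[0,-1,0,1,0]]

```text
clock: 75.55
ee_pos: [0.5225, 0.0966, 0.3473]
eef_rot: [-0.044, 0.706, 0.044, 0.705]
wrist_force: [0.2, -0.4, -0.1]
gripper_width: 0.0852
```

```bash
python3 - <<'E'
from h import *
S,r=st()
s=eyes.snapshot("wrist"); cv2.imwrite("pics/ar.png",s["pixels"]); w=cloud(s)
b=bucket(w,None,zr=(.173,.19),c=(.42,.085),rad=.1); print(b)
print("gauge",gauge(s,c=(.419,-.13))[:3])
s=eyes.snapshot("side"); cv2.imwrite("pics/ar2.png",cv2.resize(s["pixels"][140:260,270:390],None,fx=5,fy=5,interpolation=cv2.INTER_CUBIC))
s=eyes.snapshot("top"); cv2.imwrite("pics/ar3.png",cv2.resize(s["pixels"][130:290,100:440],None,fx=2.35,fy=2.35))
print("gauge",gauge(s,c=(.419,-.13))[:3])
E
```

```text
t 75.55 tcp [0.5225 0.0966 0.3473] x [-0.001  -0.0002 -1.    ] y [-0.1239  0.9923 -0.0001] yang 97.12 F [ 0.222  -0.428  -0.0886] M [ 0.0404 -0.0187  0.03  ] w 0.0852 q [0.1827 0.1231 0.4476 1.8964 0.     0.0585]
{'c': array([0.4368, 0.0857]), 'bore': array([0.3862, 0.0796]), 'yaw': np.float64(6.8822216987609925), 'xd': array([0.9928, 0.1198]), 'yd': array([-0.1198,  0.9928]), 'size': (64.9300308227539, 96.38724517822266), 'n': 3151, 'z': np.float64(0.17790715587714725)}
gauge (((419.6023864746094, -142.92764282226562), (30.609416961669922, 104.51376342773438), 2.021571159362793), 2008, np.float64(0.0341569447115154))
gauge (((420.2269287109375, -132.3892059326172), (30.191713333129883, 121.61153411865234), 3.6920223236083984), 191, np.float64(0.03514532056358023))
```

View pics/ar.png

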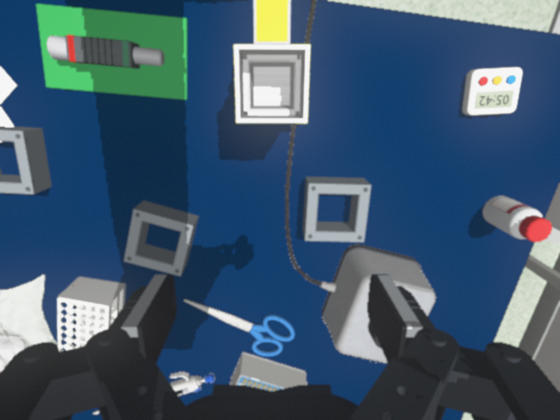

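View pics/ar2.png

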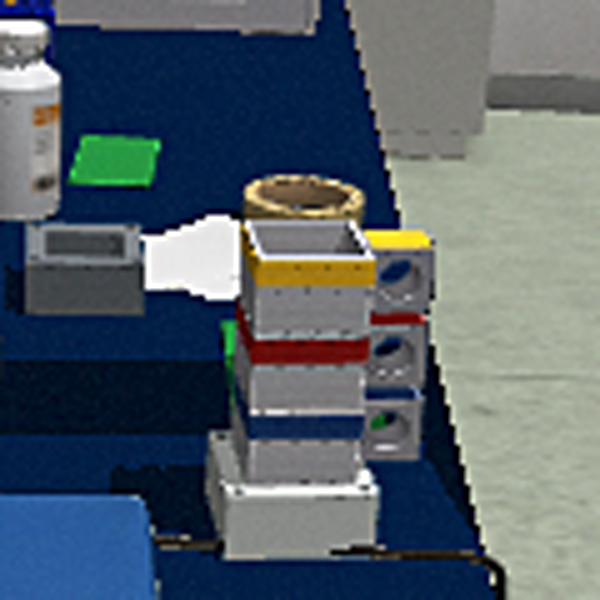

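View pics/ar3.png

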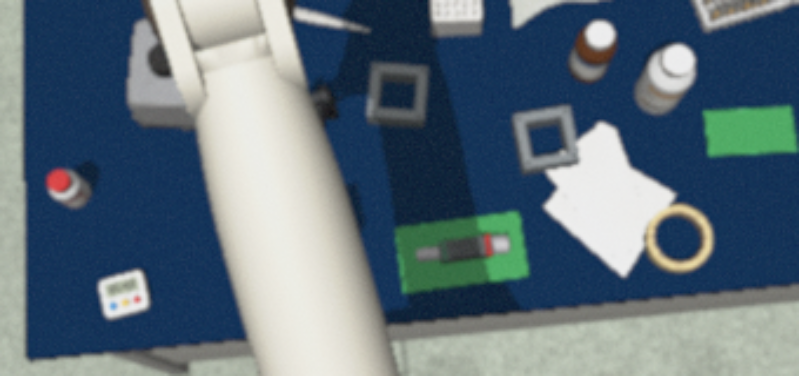

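The stack is fully down (rim at 178 mm), the gauge is flat on the mat, and the arm is clear. I'm handing in.

```bash
python3 - <<'E'
from rig import manip
print(manip.finish_job())
E
```

```text
the job is handed in; nothing more can be done
None
```

The job is handed in after about 76 s of the 210 s. All three buckets were there; I gauged them in the order red, yellow, blue.

- **GO end:** In each ear it went in until the handle met the ear. The bore centre measured within about 0.5 mm of the fully home point. The buckets slide a little in their grey sockets, so I pushed each one until it resisted, with about 4–5 N.
- **NO-GO end:** I pressed it on the +y mouth of each bore. It first made light contact, then was refused against a firm stop at about 6–8 N. Its angle to the bore was within about 1°. On red, the best estimate put the plug about 1.3 mm off the bore's centre.
- **Gauge:** It is lying flat on the larger green mat. It was still in place at the last look, and I saw no sign that it had been knocked.
- **Stack:** Blue is at the bottom, then red, then yellow, all upright in the white socket. Each bucket's rim was measured when it was placed, at 86, 132 and 178 mm, the heights for fully down.

In the last pictures the other things on the bench stand where they were and the arm touches nothing. The top-camera readings disagreed with the wrist camera by a few millimetres, or were useless where the arm blocked the view, so I relied on the wrist camera. In the final view yellow's ear was cut off by the picture edge, so its last x position is only rough, but its height and angle were clear.

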